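Mark the main bearing caps in the clamped nest

TASK

Lay every bearing cap from the cardboard sheet flat in a nest of its own in the marking machine, crown to the left, throw the toggle clamp over centre so its bar holds them, lower the clear guard gently onto its stops, and only then press start. Afterwards raise the guard fully, swing the clamp fully back open, and lay all the caps flat in the metal tray, same face up and none on another, leaving guard up and clamp open. Leave the spray can, spanner and piston alone.

Things in the scene. Friction and masses are not known exactly. Their poses are not given: they have to be found in the camera images.
- cap0: Cast-iron main bearing cap (2 or 3 alike), 0.4 kg, lying on a side face, 30 high (z). Arch, 84 long (own x), feet at y=0, bolt shoulders at y=28, crown 36 long up to y=46. Half-round bore, radius 25, about the origin, which lies on the underside, midway between the two feet (each 17 long, to x=+-42). Pinch the arch at x=0 from bore to crown (24 thick, middle at y=34). mm. Starts on the sheet.
- cap1: Cast-iron main bearing cap (2 or 3 alike), 0.4 kg, lying on a side face, 30 high (z). Arch, 84 long (own x), feet at y=0, bolt shoulders at y=28, crown 36 long up to y=46. Half-round bore, radius 25, about the origin, which lies on the underside, midway between the two feet (each 17 long, to x=+-42). Pinch the arch at x=0 from bore to crown (24 thick, middle at y=34). mm. Starts on the sheet.
- cap2: Cast-iron main bearing cap (2 or 3 alike), 0.4 kg, lying on a side face, 30 high (z). Arch, 84 long (own x), feet at y=0, bolt shoulders at y=28, crown 36 long up to y=46. Half-round bore, radius 25, about the origin, which lies on the underside, midway between the two feet (each 17 long, to x=+-42). Pinch the arch at x=0 from bore to crown (24 thick, middle at y=34). mm. Starts on the sheet.
- marker: Bench marking machine, teal, fixed. Origin on the bench, 22 left of the middle nest; x away from the robot, y left. Nest plate top z=36, x -95..120. Side cheeks y=+-145, 110 to 119 high, from x=-29 back; parked gantry beam from x=87, 100 high, rear housing from x=134, 152 high. Toggle clamp in front of the middle nest, x -150..-86; start button front right. mm.
- nest0 (a point): Nest 0 (left; 72 apart along machine y): where a seated cap's origin belongs, on the plate, cap axes along the machine's (crown to machine +y). A pocket for each leg: low bars, 7.5 high with 45 degree slopes, at feet, shoulders and ends leave 3.5 play all round; middle free for fingers. Any cap fits any nest. mm.
- nest1 (a point): Nest 1 (middle; 72 apart along machine y): where a seated cap's origin belongs, on the plate, cap axes along the machine's (crown to machine +y). A pocket for each leg: low bars, 7.5 high with 45 degree slopes, at feet, shoulders and ends leave 3.5 play all round; middle free for fingers. Any cap fits any nest. mm.
- nest2 (a point): Nest 2 (right; 72 apart along machine y): where a seated cap's origin belongs, on the plate, cap axes along the machine's (crown to machine +y). A pocket for each leg: low bars, 7.5 high with 45 degree slopes, at feet, shoulders and ends leave 3.5 play all round; middle free for fingers. Any cap fits any nest. mm.
- clamp (a joint): Toggle clamp handle angle, rad. 0: open, handle up (11 degrees off upright towards the robot), arm up clear of the nests. Grows as the handle comes down towards the robot: centre at 1.28, locked on its stop at 1.38, handle level, pointing at the robot, bar on the front legs of all caps. Light (2 N at the grip) till the bar meets the caps, then up to 20 N. Stays where left.
- clamp_grip (a point): Middle of the clamp handle's black grip, 75 mm from the handle's pivot; a round bar 19 mm thick, 46 mm long along the handle, free at both sides and above. It can be pinched from above across the machine's y and turns between the fingers.
- clamp_pivot (a point): Pivot of the clamp handle (axis along machine y), at machine x=-135, z=70 mm. Locked, the grip lies 75 mm in front of it (towards the robot), level with it; open, 14 mm in front and 74 mm above.
- clamp_arm: Clamp arm with rubber-faced pressure bar, 180 long along machine y, 14 wide. Origin at its pivot (machine x=-95, z=64). Locked, the bar lies 64 behind the pivot on the caps' front legs, arm top 86, its nut 96 above the bench; open, it stands 63 above the pivot and 11 towards the robot. mm.
- guard (a joint): Angle of the clear hinged guard, rad: 0 = down on its stops, 1.5 = fully up, leaning 10 degrees towards the robot. The hinge is stiff and holds it at any angle; moving it takes up to 6 N at the handle.
- guard_handle (a point): Middle of the guard's handle: round steel bar 12 thick, 130 long, parallel to machine y, 50 beyond the guard's front edge in the guard's plane, free all round, 202 from the hinge. Down, it lies at machine x=-73, 110 above the bench, over the clamp arm; fully up, 331 above the bench. mm.
- guard_hinge (a point): Hinge of the guard (axis along machine y) at machine x=128, z=132 mm. From it, at joint value q, the handle lies 202*cos(q-0.11) mm towards the robot and 202*sin(q-0.11) mm up.
- start (a joint): Travel of the start button: 0 = out, 0.006 m = fully in (5 N, springs back). It counts from 0.004 m.
- start_top (a point): Centre of the top of the green round start button, 30 mm across, about 62 mm above the bench when out; pressed straight down.
- sheet: Flat cardboard sheet, 250 x 180 x 4 mm (x, y, z), fixed; the caps start on it. Origin centre of underside. Sheet and tray lie on either side of the machine, either way round.
- tray: Open aluminium tray, fixed, 250 x 150 mm outside (own x, y), walls 4 thick and 22 high, floor 4 thick. Origin centre of underside. It takes three caps side by side along its x, 72 mm apart, each with its length along the tray's y.
- spraycan: Spray can standing on the bench, 66 mm diameter, 190 mm high, origin under its centre. Leave alone.
- spanner: Spanner lying on the bench. Leave alone.
- piston: Aluminium piston standing on the bench, 80 mm diameter, 50 mm high. Leave alone.

How it is judged:
By the outcome, as a careful person would: the job done as asked, in the order asked, and still so for the second after the job is handed in, with the robot touching nothing.
Of cap0, cap1, cap2 only 2 to 3 are there at a start; the rules pass over those that are not, and their reading is None.
At some moment in a run one of cap0, cap1, cap2 may be knocked a few centimetres aside while the robot is not near it.
It also fails if it takes over 210 s, if anything falls off the work surface, if the arm or the gripper's body presses on something with over 40 N, if the wrist force passes 120 N, or if a joint passes its speed limit or range.

ROBOT

A 7-joint arm with a two-finger parallel gripper is mounted at the origin on the work surface. World frame = base frame: x ahead of the robot, y to its left, z up, the work surface at z = 0. Lengths are in m, angles in rad, forces in N, time in s.
With the tool pointing down it reaches from about 0.425 to 0.925 m from the base axis. Payload 6.8 kg.
Tool frame: the origin (TCP) lies between the finger pads; the fingertips stand r.tcp_to_tips ahead of it and the grasp point (between the pads) lies 3 mm ahead of it (r.tcp_to_tips is the distance from the TCP to the fingertips, in m); z points along the fingers, y is the line along which they close (so a half turn about z gives the same grasp; the last joint's range is limited). The gripper opens to 85 mm and grips with 20 to 120 N. Pads are 22 mm wide; open, the fingers measure 114 mm over their backs; the gripper's body (76 mm by 85 mm) begins 54 mm behind the grasp point. The pads swing forward as they close: fully open they stand 13 mm farther back than shut.
Start: joints at [-1.22, 0.477, 0.022, 1.555, -0.011, 1.109, -0.083], TCP at [0.299, 0.605, 0.253] pointing down, gripper open.
Joint ranges: [-2.96, 2.96], [-0.34, 2.1], [-1.41, 1.46], [0.24, 2.44], [-1.37, 4.51], [0.17, 1.92], [-2.96, 2.96]. Speed limits (rad/s): [2.39, 2.39, 3.14, 3.14, 3.14, 3.14, 3.14].

INTERFACE

Orientations are given as a rotation vector (axis times angle).
In Python, from bench import r gives the robot as it stands. The module is installed in compiled form; this text tells all that it offers.
- The arm moves only by the tool step_arm, never from a script. Its argument "moves" is a list of rows, each an object of numbers: "rx", "ry", "rz": the turn, a rotation vector about the tool's x, y, z in degrees; "dx", "dy", "dz": the shift along the tool's x, y, z in mm; "gripper": the opening, from -1 (shut) to 1 (fully open). In form: [{"rx": .., "ry": .., "rz": .., "dx": .., "dy": .., "dz": .., "gripper": ..}, ...]. A call has 1 to 20 rows; each row shifts and turns the commanded pose from where the row before left it, along the tool's axes as they then stand; what a row does not reach is not made up. A row lasts 1/8 s, in which the tool goes at most 62.5 mm and 10.7 degrees, less where a joint would pass 70% of its speed; a pose out of reach is approached as far as the arm can. A call is refused whole if a number of a shift passes 62.5 or a number of a turn 10.7, either way. A call with a gripper value outside its range is refused whole. The fingers move at their own pace and stop on an object; "grip_force" is the grip in N (left out, the last holds). Time passes only in rows, so rows that do not move let the fingers close. It gives the time, the measured TCP pose, the force, the opening and the grip force at its end, in the units of the state.
- r.get_obs(): the state, without advancing time (a new reading comes with each control period).
- r.grab_frame(name): name is "side" or "top"; returns the picture (384x512x3 uint8, blue, green, red); there is no depth.
- r.camera_info(name): a dict with "mtx" (3x3 intrinsics, pixels), "rvec" (rotation vector, rad) and "tvec" (3), from world to camera coordinates, as OpenCV has them. Camera axes: x right, y down, z forward; pixel columns grow to the right and rows downward; lengths in m; the calibration is good to about 2 mm. A picture is of the moment at which its call begins. camera_info takes no time and is no camera call.
- r.hand_in(): hands the job in; it is judged then, once.
The state is a dict: "clock": time; "joints": joint angles; "qvel": joint speeds; "tau": joint torques, N m; "tcp_pos": TCP position; "orientation": TCP orientation; "contact_force": force on the tool from outside, world axes, zero at the start; "moment": the same for the moment, N m; "grip_width": finger opening in m; "gripper_force": force on a finger pad.
Only numpy, scipy, OpenCV 4.12 (cv2) and the standard library are available. Lean on these libraries where they do the work, as an engineer would, in place of code of your own. Each camera call takes 0.05 s, during which the arm holds its last target. There are 200 camera calls.

## Working session

There is one attempt and no reset: what is moved stays moved. The work goes in short steps, Python scripts to look and compute and a tool call to move; the robot and the scene stay as the last step left them, time stands still between calls to the robot, and variables do not carry over. Pictures are saved under pics/ and viewed, at most 14 in all, crops included, and the job is handed in when it is done.

Besides the shell and the picture viewer there is one more tool, called after ">>>" as name(argument=value, ...), one argument or row to a line, values as JSON. step_arm: Moves the arm, as the interface text tells. Its arguments: {"type":"object","properties":{"moves":{"type":"array","items":{"type":"object","properties":{"rx":{"type":"number"},"ry":{"type":"number"},"rz":{"type":"number"},"dx":{"type":"number"},"dy":{"type":"number"},"dz":{"type":"number"},"gripper":{"type":"number"}}}},"grip_force":{"type":"number"}},"required":["moves"]}

```bash
mkdir -p pics; cat > h.py <<'E'
import numpy as np, cv2
from bench import r
from scipy.spatial.transform import Rotation as R
def cam(n):
    c=r.camera_info(n); return np.array(c['mtx'],float),cv2.Rodrigues(np.array(c['rvec'],float))[0],np.array(c['tvec'],float).ravel()
def ray(n,uv,z):
    K,Rm,t=cam(n); d=Rm.T@np.linalg.inv(K)@np.array([uv[0],uv[1],1.]); o=-Rm.T@t
    return o+d*(z-o[2])/d[2]
def proj(n,P):
    K,Rm,t=cam(n); p=K@(Rm@np.asarray(P,float)+t); return p[:2]/p[2]
def snap(n,f):
    im=r.grab_frame(n); cv2.imwrite('pics/'+f+'.png',im); return im
E
python3 - <<'E'
from h import *
a=snap('top','t0'); b=snap('side','s0')
o=r.get_obs(); print(o['tcp_pos'],o['orientation'],r.tcp_to_tips,o['clock'])
print(R.from_rotvec(o['orientation']).as_matrix().round(3))
for n in('top','side'):
  K,Rm,t=cam(n); print(n,(-Rm.T@t).round(3),K[0,0], Rm.round(2).tolist())
E
```

```text
[0.29874635 0.60473428 0.25242745] [-7.14370937e-01 -3.05901732e+00  2.56189217e-03] 0.022 0.1
[[-0.897  0.443 -0.001]
 [ 0.443  0.897 -0.002]
 [-0.    -0.002 -1.   ]]
top [ 0.528 -0.047  1.396] 439.3783994268025 [[-0.03, -1.0, -0.0], [-1.0, 0.03, -0.04], [0.04, 0.0, -1.0]]
side [-0.011 -0.779  0.895] 404.22218067606985 [[0.79, -0.61, 0.0], [-0.39, -0.51, -0.77], [0.47, 0.61, -0.64]]
```

View pics/t0.png

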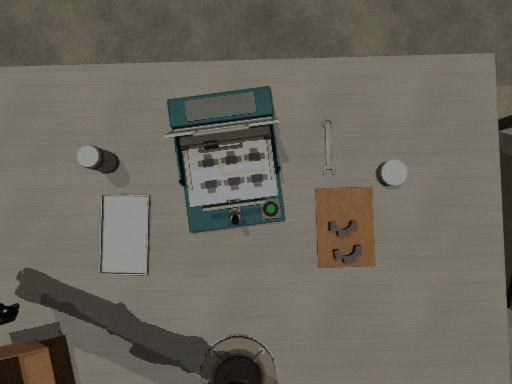

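View pics/s0.png

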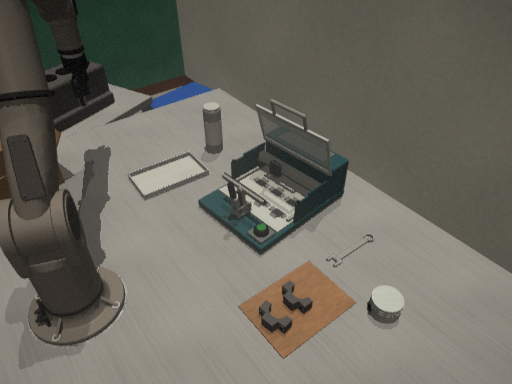

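Top view: two caps on the sheet at about (343,228) and (347,254). The machine is centred near (230,165) with the button at (270,209), and the tray is at (126,234). The guard is up and the clamp open. I'll take a closer crop and make masks.

```bash
python3 - <<'E'
from h import *
a=cv2.imread('pics/t0.png')
c1=cv2.resize(a[80:240,155:295],None,fx=3.6,fy=3.6,interpolation=cv2.INTER_CUBIC)
c2=cv2.resize(a[180:275,310:380],None,fx=4,fy=4,interpolation=cv2.INTER_CUBIC)
H=max(c1.shape[0],c2.shape[0]); im=np.zeros((H,c1.shape[1]+c2.shape[1],3),np.uint8)
im[:c1.shape[0],:c1.shape[1]]=c1; im[:c2.shape[0],c1.shape[1]:]=c2
cv2.imwrite('pics/c0.png',np.clip(im*1.6,0,255).astype(np.uint8)); print(im.shape)
hsv=cv2.cvtColor(a,cv2.COLOR_BGR2HSV)
# button
m=cv2.inRange(hsv,(50,120,50),(75,255,255)); m[:195]=0;m[225:]=0
print('btn',[ (cv2.minAreaRect(c),cv2.contourArea(c)) for c in cv2.findContours(m,0,1)[0]])
# teal
m=cv2.inRange(hsv,(80,90,20),(105,255,255)); cs=cv2.findContours(m,0,1)[0]
allp=np.vstack([c for c in cs if cv2.contourArea(c)>30]); print('teal',cv2.minAreaRect(allp))
# sheet
m=cv2.inRange(hsv,(3,90,60),(20,255,255)); m[:, :305]=0; c=max(cv2.findContours(m,0,1)[0],key=cv2.contourArea); rc=cv2.minAreaRect(c); print('sheet',rc, [ray('top',p,.004).round(4).tolist() for p in cv2.boxPoints(rc)])
# caps
g=a.max(2); m=((g<80)*255).astype(np.uint8); k=np.zeros_like(m); k[190:268,318:374]=1; m*=k
for c in cv2.findContours(m,0,1)[0]:
    if cv2.contourArea(c)>40:
        rc=cv2.minAreaRect(c); print('cap',cv2.contourArea(c),rc,[ray('top',p,.034).round(4).tolist() for p in cv2.boxPoints(rc)])
# tray
m=((g>125)*255).astype(np.uint8); m[:185]=0;m[285:]=0;m[:,:90]=0;m[:,160:]=0
c=max(cv2.findContours(m,0,1)[0],key=cv2.contourArea); rc=cv2.minAreaRect(c); print('tray',rc, [ray('top',p,.004).round(4).tolist() for p in cv2.boxPoints(rc)],ray('top',rc[0],.004))
E
```

```text
(576, 784, 3)
btn [(((270.25, 208.75003051757812), (8.485280990600586, 9.192388534545898), 45.0), 59.5)]
teal ((226.96005249023438, 159.27462768554688), (134.44119262695312, 103.4896011352539), 82.33319854736328)
sheet ((344.6942443847656, 226.82687377929688), (79.18936157226562, 57.034996032714844), 88.09085083007812) [[0.5766, -0.2607, 0.004], [0.5778, -0.4413, 0.004], [0.3286, -0.4404, 0.004], [0.3273, -0.261, 0.004]]
cap 233.0 ((347.1905517578125, 254.31446838378906), (16.193967819213867, 28.87992286682129), 78.2317123413086) [[0.3857, -0.301, 0.034], [0.4015, -0.3887, 0.034], [0.3526, -0.3971, 0.034], [0.3369, -0.3095, 0.034]]
cap 195.5 ((342.1519775390625, 228.2476806640625), (14.90029239654541, 28.501140594482422), 85.03025817871094) [[0.4699, -0.2912, 0.034], [0.4752, -0.3791, 0.034], [0.4294, -0.3814, 0.034], [0.4241, -0.2936, 0.034]]
tray ((125.1214599609375, 233.88478088378906), (44.32675552368164, 80.89303588867188), 1.5074357986450195) [[0.3247, 0.4181, 0.004], [0.5793, 0.4079, 0.004], [0.5719, 0.2674, 0.004], [0.3174, 0.2786, 0.004]] [0.44787035 0.3430093  0.004     ]
```

View pics/c0.png

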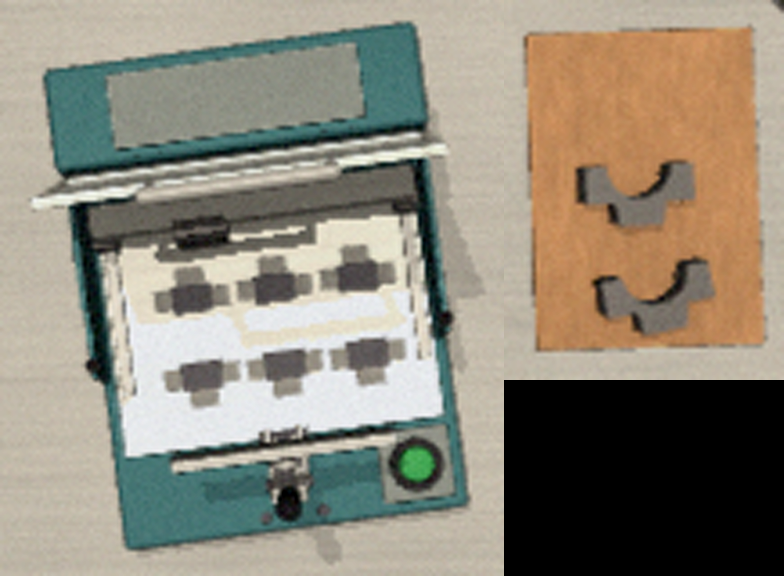

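The crop shows two caps, bores facing away from the robot and crowns towards it. The three nests each show two dark leg pockets, the clamp handle is near (289,500) in the crop, and the button is at (416,463). Next I'll fit the machine frame from the pockets and get each cap pose from its top face.

```bash
python3 - <<'E'
from h import *
a=cv2.imread('pics/t0.png'); g=a.max(2).astype(np.float32)
# pockets
f=8; x0,y0,x1,y1=190,145,270,195
up=cv2.resize(g[y0:y1,x0:x1],None,fx=f,fy=f,interpolation=cv2.INTER_CUBIC)
m=((up<72)*255).astype(np.uint8)
P=[]
for c in cv2.findContours(m,0,1)[0]:
    A=cv2.contourArea(c)/f/f
    M=cv2.moments(c)
    if A>8: 
        u=((M['m10']/M['m00']+.5)/f-.5+x0,(M['m01']/M['m00']+.5)/f-.5+y0); w=ray('top',u,.036); P.append(w); print('pocket',round(A,1),np.round(u,1),w.round(4))
P=np.array(P)
if len(P)==6:
    fr=sorted(P[P[:,0].argsort()][:3],key=lambda p:-p[1]); re=sorted(P[P[:,0].argsort()][3:],key=lambda p:-p[1])
    D=np.array(fr+list(re))[:,:2]; S=np.array([[-33.5,72+14],[-33.5,14],[-33.5,-58],[33.5,86],[33.5,14],[33.5,-58]])/1000+[0,-.022]
    z=(D-D.mean(0)); s=S-S.mean(0); th=np.arctan2((s[:,0]*z[:,1]-s[:,1]*z[:,0]).sum(),(s*z).sum())
    Rm=np.array([[np.cos(th),-np.sin(th)],[np.sin(th),np.cos(th)]]); o=D.mean(0)-Rm@S.mean(0)
    print('machine',np.degrees(th),o,((D-o)@Rm-S).round(4).tolist())
    np.savez('m.npz',th=th,o=o)
    for n,p in dict(grip=(-.149,-.022,.144),handle=(.092,0,.331),locked=(-.21,-.022,.07)).items():
        w=[*(o+Rm@p[:2]),p[2]]; print(n,np.round(w,4),proj('top',w).round(1),proj('side',w).round(1))
    b=ray('top',(270.25,208.75),.062); print('btn',b,(b[:2]-o)@Rm)
# caps top faces
x0,y0,x1,y1=318,212,374,268
up=cv2.resize(g[y0:y1,x0:x1],None,fx=f,fy=f,interpolation=cv2.INTER_CUBIC)
for lo in (0,45):
  m=(((up<85)&(up>lo))*255).astype(np.uint8); m=cv2.morphologyEx(m,cv2.MORPH_OPEN,np.ones((9,9)))
  for c in cv2.findContours(m,0,1)[0]:
    A=cv2.contourArea(c)/f/f
    if A<60: continue
    q=[ray('top',((p[0][0]+.5)/f-.5+x0,(p[0][1]+.5)/f-.5+y0),.034)[:2]*1000 for p in c]
    q=np.float32(q); M=cv2.moments(q.reshape(-1,1,2)); cx,cy=M['m10']/M['m00'],M['m01']/M['m00']
    ang=.5*np.degrees(np.arctan2(2*M['mu11'],M['mu20']-M['mu02'])); print('cap',lo,'area mm2',M['m00'],(cx,cy),ang, cv2.minAreaRect(q))
print(np.percentile(up,[2,5,10,15,20,30,50]))
E
```

```text
pocket 75.2 [210.6 183.9] [0.5972 0.0666 0.036 ]
pocket 75.8 [233.6 180.9] [ 0.6048 -0.005   0.036 ]
pocket 76.2 [256.7 177.7] [ 0.6126 -0.0766  0.036 ]
pocket 83.6 [207.8 162.3] [0.6647 0.0738 0.036 ]
pocket 87.8 [230.8 159.3] [0.672  0.0022 0.036 ]
pocket 86.8 [254.  156.2] [ 0.6798 -0.0702  0.036 ]
pocket 214.4 [212.2 147.3] [0.7109 0.0591 0.036 ]
cap 0 area mm2 2728.822271914687 (369.65998550810474, -349.7401331753951) -79.0960464519201 ((369.01654052734375, -348.9372253417969), (52.13250732421875, 91.72846221923828), 10.070491790771484)
cap 0 area mm2 2508.2780901663937 (450.6158575052423, -336.8010096910381) -87.97194446275968 ((449.8255615234375, -336.6003112792969), (48.893558502197266, 91.1304931640625), 2.0818674564361572)
cap 45 area mm2 1945.447377409786 (367.12535119227715, -352.4413475058883) -79.08349167648763 ((367.6307373046875, -352.2331848144531), (47.672550201416016, 86.59669494628906), 11.206446647644043)
cap 45 area mm2 1929.565056944266 (449.5356832578591, -340.27063933579194) -87.8603166446748 ((449.9036560058594, -340.39105224609375), (48.656192779541016, 83.55937957763672), 2.319044828414917)
[ 31.95756214  62.97873573  75.1906189   78.35896759  92.83158417
 112.91122131 117.32968903]
```

```bash
cat >> h.py <<'E'
def machine():
    z=np.load('m.npz'); t=float(z['th']); return t,np.array([[np.cos(t),-np.sin(t)],[np.sin(t),np.cos(t)]]),z['o']
def mw(x,y,z):   # machine mm -> world m
    t,M,o=machine(); return np.array([*(o+M@[x/1e3,y/1e3]),z/1e3])
def st():
    o=r.get_obs(); T=R.from_rotvec(o['orientation']).as_matrix(); return o['tcp_pos'],T,np.degrees(np.arctan2(T[1,1],T[0,1]))
def go(p,yaw,p0=None,yaw0=None):   # deg; turn first, then shift in the turned frame
    p_,T,y_=st(); p0=p_ if p0 is None else np.array(p0); y0=y_ if yaw0 is None else yaw0
    rz=-((yaw-y0+180)%360-180); c,s=np.cos(np.radians(yaw)),np.sin(np.radians(yaw))
    d=(np.array(p)-p0)*1000; print('rz %.1f  dx %.1f dy %.1f dz %.1f'%(rz, d@[-s*-1*-1,c,0] if 0 else d@np.array([-s,c,0]), d@np.array([c,s,0]), -d[2]))
def log():
    o=r.get_obs(); p,T,y=st(); print('t',round(o['clock'],2),'tcp',np.round(np.array(p)*1000,1),'yaw',round(y,1),'tilt',np.round(T[:,2],3),'F',np.round(o['contact_force'],1),'w',round(o['grip_width']*1000,1),'j',np.round(o['joints'],2))
E
python3 - <<'E'
from h import *
D=np.array([[.5972,.0666],[.6048,-.005],[.6126,-.0766],[.6647,.0738],[.6720,.0022],[.6798,-.0702]]); S=np.array([[-33.5,86],[-33.5,14],[-33.5,-58],[33.5,86],[33.5,14],[33.5,-58]])/1000+[0,-.022]
z=(D-D.mean(0)); s=S-S.mean(0); th=np.arctan2((s[:,0]*z[:,1]-s[:,1]*z[:,0]).sum(),(s*z).sum())
Rm=np.array([[np.cos(th),-np.sin(th)],[np.sin(th),np.cos(th)]]); o=D.mean(0)-Rm@S.mean(0); np.savez('m.npz',th=th,o=o)
print('machine',np.degrees(th),o,((D-o)@Rm-S).round(4).tolist())
for n,p in dict(grip=(-149,-22,144),handle=(92,0,331),handleL=(92,65,331),locked=(-210,-22,70)).items():
    w=mw(*p); print(n,w.round(4),proj('top',w).round(1),proj('side',w).round(1))
b=ray('top',(270.25,208.75),.062); print('btn',b,(b[:2]-o)@Rm)
go([.3,.45,.253],63.7-90)
print('A near');go([.3563,-.3545,.120],10.9)
print('B far');go([.4385,-.3407,.120],2.1)
E
```

```text
machine 6.017602749880569 [0.63767799 0.00642258] [[-0.0004, 0.0001], [-0.0004, 0.0001], [-0.0001, 0.0001], [0.0004, 0.0002], [0.0002, 0.0002], [0.0004, -0.0006]]
grip [ 0.4918 -0.0311  0.144 ] [242.6 218.2] [237.8 192.6]
handle [0.7292 0.0161 0.331 ] [219.8 123.5] [292.3 104.3]
handleL [0.7224 0.0807 0.331 ] [193.4 127. ] [276.5  97. ]
locked [ 0.4311 -0.0375  0.07  ] [245.5 237.6] [223.  221.1]
btn [ 0.5157869  -0.11464697  0.062     ] [-0.13391165 -0.10762409]
rz 90.0  dx -138.2 dy 69.7 dz -0.6
A near
rz 52.8  dx -952.8 dy -124.9 dz 132.4
B far
rz 61.6  dx -949.9 dy 105.0 dz 132.4
```

```bash
python3 - <<'E'
from h import *
b=cv2.imread('pics/s0.png'); c=cv2.resize(b[90:250,200:360],None,fx=3.75,fy=3.75,interpolation=cv2.INTER_CUBIC)
for q in np.arange(1.2,1.51,.1):
  for y in(-65,65):
    w=mw(128-202*np.cos(q-.11),y,132+202*np.sin(q-.11)); print(round(q,2),y,proj('top',w).round(1),proj('side',w).round(1))
for y in(-22,0):
    w=mw(-149,y,144); print('grip',y,proj('top',w).round(1),proj('side',w).round(1))
cv2.imwrite('pics/c1.png',np.clip(c*1.4,0,255).astype(np.uint8))
E
```

```text
1.2 -65 [249.3 144.4] [295.1 125.3]
1.2 65 [197.3 151.2] [262.9 109.1]
1.3 -65 [248.4 136.6] [299.7 120.4]
1.3 65 [196.  143.4] [267.3 104.6]
1.4 -65 [247.3 128.4] [304.3 116. ]
1.4 65 [194.7 135.4] [271.9 100.5]
1.5 -65 [246.3 120.2] [309.  112.2]
1.5 65 [193.5 127.1] [276.5  97.1]
grip -22 [242.6 218.2] [237.8 192.6]
grip 0 [234.9 219.2] [232.9 189.1]
```

View pics/c1.png

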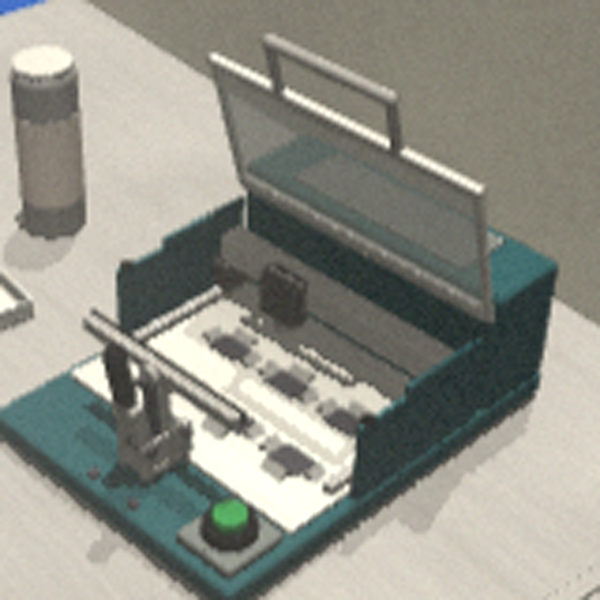

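>>> step_arm(
  moves=[
    {"dz":-30,"gripper":1},
    {"rz":10},
    {"rz":10},
    {"rz":10},
    {"rz":10},
    {"rz":10},
  ],
)

```text
invalid input at $.moves[0]: expected keys rx, ry, rz, dx, dy, dz, gripper
```

The guard stands at about q=1.4, with the handle centred at machine y=0. The clamp handle is at y=0 as well. Now to the near cap.

>>> step_arm(
  moves=[
    {"rx":0,"ry":0,"rz":10.56,"dx":0,"dy":0,"dz":-10,"gripper":1},
    {"rx":0,"ry":0,"rz":10.56,"dx":0,"dy":0,"dz":-10,"gripper":1},
    {"rx":0,"ry":0,"rz":10.56,"dx":0,"dy":0,"dz":-10,"gripper":1},
    {"rx":0,"ry":0,"rz":10.56,"dx":0,"dy":0,"dz":-10,"gripper":1},
    {"rx":0,"ry":0,"rz":10.56,"dx":0,"dy":0,"dz":-10,"gripper":1},
    {"rx":0,"ry":0,"rz":0,"dx":-42,"dy":5.5,"dz":0,"gripper":1},
    {"rx":0,"ry":0,"rz":0,"dx":-42,"dy":5.5,"dz":0,"gripper":1},
    {"rx":0,"ry":0,"rz":0,"dx":-42,"dy":5.5,"dz":0,"gripper":1},
    {"rx":0,"ry":0,"rz":0,"dx":-42,"dy":5.5,"dz":0,"gripper":1},
    {"rx":0,"ry":0,"rz":0,"dx":-42,"dy":5.5,"dz":0,"gripper":1},
    {"rx":0,"ry":0,"rz":0,"dx":-42,"dy":5.5,"dz":0,"gripper":1},
    {"rx":0,"ry":0,"rz":0,"dx":-42,"dy":5.5,"dz":0,"gripper":1},
    {"rx":0,"ry":0,"rz":0,"dx":-42,"dy":5.5,"dz":0,"gripper":1},
    {"rx":0,"ry":0,"rz":0,"dx":-42,"dy":5.5,"dz":0,"gripper":1},
    {"rx":0,"ry":0,"rz":0,"dx":-42,"dy":5.5,"dz":0,"gripper":1},
    {"rx":0,"ry":0,"rz":0,"dx":-42,"dy":5.5,"dz":0,"gripper":1},
    {"rx":0,"ry":0,"rz":0,"dx":-42,"dy":5.5,"dz":0,"gripper":1},
    {"rx":0,"ry":0,"rz":0,"dx":-42,"dy":5.5,"dz":0,"gripper":1},
    {"rx":0,"ry":0,"rz":0,"dx":-42,"dy":5.5,"dz":0,"gripper":1},
    {"rx":0,"ry":0,"rz":0,"dx":-42,"dy":5.5,"dz":0,"gripper":1},
  ],
  grip_force=40,
)

```text
clock: 2.6
tcp_pos: [0.4992, 0.0009, 0.3031]
orientation: [-2.0, -2.422, 0.0]
contact_force: [1.2, -0.5, 0.4]
grip_width: 0.0853
gripper_force: 0.0
```

>>> step_arm(
  moves=[
    {"rx":0,"ry":0,"rz":0,"dx":-40,"dy":-26,"dz":14,"gripper":0.2},
    {"rx":0,"ry":0,"rz":0,"dx":-40,"dy":-26,"dz":14,"gripper":0.2},
    {"rx":0,"ry":0,"rz":0,"dx":-40,"dy":-26,"dz":14,"gripper":0.2},
    {"rx":0,"ry":0,"rz":0,"dx":-40,"dy":-26,"dz":14,"gripper":0.2},
    {"rx":0,"ry":0,"rz":0,"dx":-40,"dy":-26,"dz":14,"gripper":0.2},
    {"rx":0,"ry":0,"rz":0,"dx":-40,"dy":-26,"dz":14,"gripper":0.2},
    {"rx":0,"ry":0,"rz":0,"dx":-40,"dy":-26,"dz":14,"gripper":0.2},
    {"rx":0,"ry":0,"rz":0,"dx":-41,"dy":-26,"dz":14,"gripper":0.2},
    {"rx":0,"ry":0,"rz":0,"dx":0,"dy":0,"dz":0,"gripper":0.2},
  ],
)

```text
clock: 3.72
tcp_pos: [0.3525, -0.3555, 0.1905]
orientation: [-2.008, -2.414, 0.004]
contact_force: [-1.1, 0.3, 0.2]
grip_width: 0.0513
gripper_force: 0.0
```

```bash
python3 - <<'E'
from h import *
log(); go([.3563,-.3545,.024],10.9)
E
```

```text
t 3.73 tcp [ 352.5 -355.5  190.5] yaw 10.5 tilt [-0.003 -0.001 -1.   ] F [-1.1  0.3  0.2] w 51.3 j [ 0.03  0.34  0.78  2.07 -0.31  0.86  1.17]
rz -0.4  dx 0.3 dy 3.9 dz 166.5
```

>>> step_arm(
  moves=[
    {"rx":0,"ry":0,"rz":-0.4,"dx":0.3,"dy":3.9,"dz":40,"gripper":0.2},
    {"rx":0,"ry":0,"rz":0,"dx":0,"dy":0,"dz":40,"gripper":0.2},
    {"rx":0,"ry":0,"rz":0,"dx":0,"dy":0,"dz":30,"gripper":0.2},
    {"rx":0,"ry":0,"rz":0,"dx":0,"dy":0,"dz":20,"gripper":0.2},
    {"rx":0,"ry":0,"rz":0,"dx":0,"dy":0,"dz":0,"gripper":0.2},
  ],
)

```text
clock: 4.35
tcp_pos: [0.3593, -0.3498, 0.0603]
orientation: [-1.988, -2.428, -0.0]
contact_force: [0.1, -0.6, 0.2]
grip_width: 0.0511
gripper_force: 0.0
```

```bash
python3 - <<'E'
from h import *
log(); go([.3563,-.3545,.029],10.9); a=snap('top','t1'); b=snap('side','s1')
u,v=map(int,proj('side',[.356,-.354,.03])); c=cv2.resize(b[v-50:v+50,u-60:u+60],None,fx=5,fy=5,interpolation=cv2.INTER_CUBIC)
cv2.imwrite('pics/c2.png',np.clip(c*1.5,0,255).astype(np.uint8))
E
```

```text
t 4.35 tcp [ 359.3 -349.8   60.3] yaw 11.4 tilt [-0.002  0.002 -1.   ] F [ 0.1 -0.6  0.2] w 51.1 j [ 0.19  0.56  0.58  2.14 -0.54  0.6   1.36]
rz 0.5  dx -4.1 dy -3.8 dz 31.3
```

View pics/c2.png

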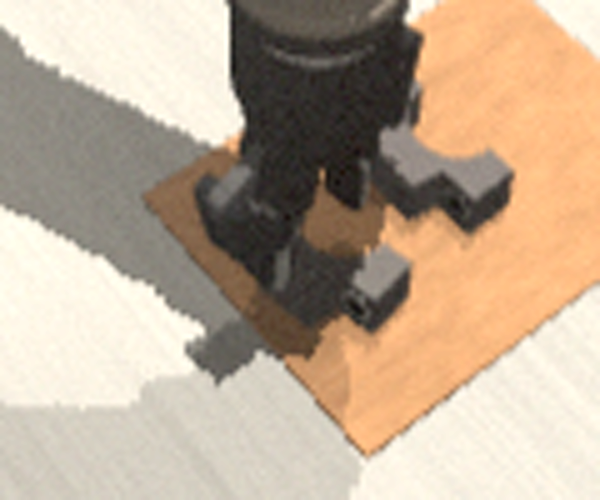

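The fingers straddle the near cap's arch, one over the bore and one outside the crown. I'll correct the 4 mm offset, descend and close.

>>> step_arm(
  moves=[
    {"rx":0,"ry":0,"rz":0.5,"dx":-4,"dy":-3.8,"dz":0,"gripper":0.2},
    {"rx":0,"ry":0,"rz":0,"dx":0,"dy":0,"dz":16,"gripper":0.2},
    {"rx":0,"ry":0,"rz":0,"dx":0,"dy":0,"dz":15,"gripper":0.2},
    {"rx":0,"ry":0,"rz":0,"dx":0,"dy":0,"dz":0,"gripper":0.2},
    {"rx":0,"ry":0,"rz":0,"dx":0,"dy":0,"dz":0,"gripper":-1},
    {"rx":0,"ry":0,"rz":0,"dx":0,"dy":0,"dz":0,"gripper":-1},
    {"rx":0,"ry":0,"rz":0,"dx":0,"dy":0,"dz":0,"gripper":-1},
    {"rx":0,"ry":0,"rz":0,"dx":0,"dy":0,"dz":0,"gripper":-1},
  ],
)

```text
clock: 5.45
tcp_pos: [0.3561, -0.3563, 0.0305]
orientation: [2.003, 2.42, -0.001]
contact_force: [-2.6, -1.6, 4.4]
grip_width: 0.0226
gripper_force: 40.8
```

```bash
python3 - <<'E'
from h import *
log()
E
```

```text
t 5.45 tcp [ 356.1 -356.3   30.5] yaw 10.8 tilt [-0. -0. -1.] F [-2.6 -1.6  4.4] w 22.6 j [ 0.25  0.61  0.53  2.14 -0.59  0.54  1.41]
```

>>> step_arm(
  moves=[
    {"rx":0,"ry":0,"rz":0,"dx":0,"dy":0,"dz":-15,"gripper":-1},
    {"rx":0,"ry":0,"rz":0,"dx":0,"dy":0,"dz":-40,"gripper":-1},
    {"rx":0,"ry":0,"rz":0,"dx":0,"dy":0,"dz":-40,"gripper":-1},
    {"rx":0,"ry":0,"rz":10.5,"dx":0,"dy":0,"dz":-20,"gripper":-1},
    {"rx":0,"ry":0,"rz":10.5,"dx":0,"dy":0,"dz":-20,"gripper":-1},
    {"rx":0,"ry":0,"rz":10.5,"dx":0,"dy":0,"dz":-20,"gripper":-1},
    {"rx":0,"ry":0,"rz":10.5,"dx":0,"dy":0,"dz":-20,"gripper":-1},
    {"rx":0,"ry":0,"rz":10.5,"dx":0,"dy":0,"dz":-20,"gripper":-1},
    {"rx":0,"ry":0,"rz":10.5,"dx":0,"dy":0,"dz":-20,"gripper":-1},
    {"rx":0,"ry":0,"rz":10.5,"dx":0,"dy":0,"dz":0,"gripper":-1},
    {"rx":0,"ry":0,"rz":10.5,"dx":0,"dy":0,"dz":0,"gripper":-1},
    {"rx":0,"ry":0,"rz":10.5,"dx":0,"dy":0,"dz":0,"gripper":-1},
    {"rx":0,"ry":0,"rz":0,"dx":0,"dy":0,"dz":0,"gripper":-1},
  ],
)

```text
clock: 7.08
tcp_pos: [0.3567, -0.3551, 0.2452]
orientation: [-3.136, -0.176, 0.001]
contact_force: [-0.1, 0.2, -4.9]
grip_width: 0.023
gripper_force: 40.4
```

```bash
python3 - <<'E'
from h import *
log(); go(mw(-1,-59.3,240),-84)
E
```

```text
t 7.08 tcp [ 356.7 -355.1  245.2] yaw -83.6 tilt [-0.001  0.001 -1.   ] F [-0.1  0.2 -4.9] w 23.0 j [-0.33  0.5   1.34  2.02 -0.56  1.07 -0.19]
rz 0.4  dx 316.3 dy -270.9 dz 5.2
```

>>> step_arm(
  moves=[
    {"rx":0,"ry":0,"rz":0.4,"dx":31.6,"dy":-27.1,"dz":0,"gripper":-1},
    {"rx":0,"ry":0,"rz":0,"dx":31.6,"dy":-27.1,"dz":0,"gripper":-1},
    {"rx":0,"ry":0,"rz":0,"dx":31.6,"dy":-27.1,"dz":0,"gripper":-1},
    {"rx":0,"ry":0,"rz":0,"dx":31.6,"dy":-27.1,"dz":0,"gripper":-1},
    {"rx":0,"ry":0,"rz":0,"dx":31.6,"dy":-27.1,"dz":0,"gripper":-1},
    {"rx":0,"ry":0,"rz":0,"dx":31.6,"dy":-27.1,"dz":0,"gripper":-1},
    {"rx":0,"ry":0,"rz":0,"dx":31.6,"dy":-27.1,"dz":0,"gripper":-1},
    {"rx":0,"ry":0,"rz":0,"dx":31.6,"dy":-27.1,"dz":0,"gripper":-1},
    {"rx":0,"ry":0,"rz":0,"dx":31.6,"dy":-27.1,"dz":0,"gripper":-1},
    {"rx":0,"ry":0,"rz":0,"dx":31.6,"dy":-27.1,"dz":0,"gripper":-1},
    {"rx":0,"ry":0,"rz":0,"dx":0,"dy":0,"dz":0,"gripper":-1},
    {"rx":0,"ry":0,"rz":0,"dx":0,"dy":0,"dz":0,"gripper":-1},
  ],
)

```text
clock: 8.57
tcp_pos: [0.6422, -0.0536, 0.2452]
orientation: [-3.137, -0.166, 0.001]
contact_force: [-0.1, -0.5, -5.1]
grip_width: 0.0229
gripper_force: 40.6
```

```bash
python3 - <<'E'
from h import *
log(); go(mw(-1,-59.3,63),-84); b=snap('side','s2'); a=snap('top','t2')
c=cv2.resize(b[60:260,170:370],None,fx=2.9,fy=2.9); d=cv2.resize(a[100:240,180:300],None,fx=1.8,fy=1.8)
im=np.zeros((580,800,3),np.uint8); im[:,:580]=c; im[:d.shape[0],580:580+d.shape[1]]=d
cv2.imwrite('pics/c3.png',np.clip(im*1.3,0,255).astype(np.uint8))
E
```

```text
t 8.57 tcp [642.2 -53.6 245.2] yaw -83.9 tilt [-0.001  0.    -1.   ] F [-0.1 -0.5 -5.1] w 22.9 j [-0.77  0.78  1.25  1.69 -0.77  1.26 -0.81]
rz 0.1  dx 0.8 dy -0.9 dz 182.2
```

View pics/c3.png

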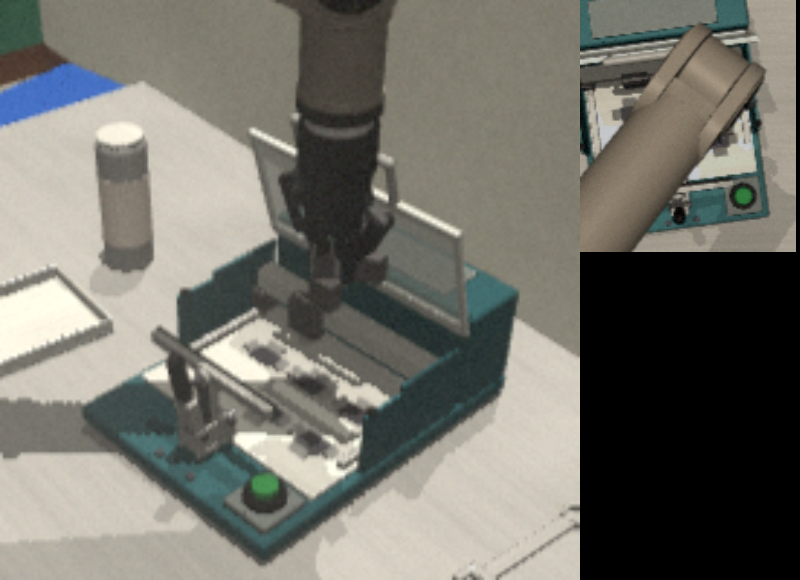

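```bash
python3 - <<'E'
from h import *
t,M,o=machine()
for z in(.5,.55,.6,.65): 
    w=ray('top',(180+120/1.8,100+25/1.8),z); print(z,w.round(3),((w[:2]-o)@M*1000).round(0))
for z in(.35,.4,.45,.5,.55,.6): print(z,proj('side',[.642,-.054,z]).round(0))
b=cv2.imread('pics/s2.png'); cv2.imwrite('pics/c4.png',np.clip(cv2.resize(b[0:130,220:380],None,fx=4,fy=4)*1.4,0,255).astype(np.uint8))
E
```

```text
0.5 [ 0.716 -0.049  0.5  ] [ 72. -64.]
0.55 [ 0.705 -0.049  0.55 ] [ 61. -62.]
0.6 [ 0.695 -0.049  0.6  ] [ 51. -61.]
0.65 [ 0.684 -0.049  0.65 ] [ 41. -60.]
0.35 [286. 117.]
0.4 [286. 100.]
0.45 [287.  82.]
0.5 [288.  63.]
0.55 [289.  43.]
0.6 [290.  21.]
```

View pics/c4.png

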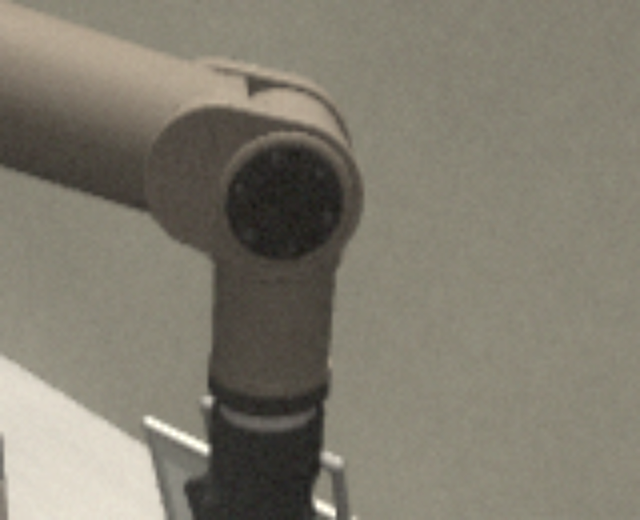

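The elbow would pass close to the guard handle, but any touch there only nudges the guard further open. I'll descend in stages.

>>> step_arm(
  moves=[
    {"rx":0,"ry":0,"rz":0,"dx":0.8,"dy":-0.9,"dz":30,"gripper":-1},
    {"rx":0,"ry":0,"rz":0,"dx":0,"dy":0,"dz":30,"gripper":-1},
    {"rx":0,"ry":0,"rz":0,"dx":0,"dy":0,"dz":30,"gripper":-1},
    {"rx":0,"ry":0,"rz":0,"dx":0,"dy":0,"dz":20,"gripper":-1},
    {"rx":0,"ry":0,"rz":0,"dx":0,"dy":0,"dz":20,"gripper":-1},
    {"rx":0,"ry":0,"rz":0,"dx":0,"dy":0,"dz":20,"gripper":-1},
    {"rx":0,"ry":0,"rz":0,"dx":0,"dy":0,"dz":0,"gripper":-1},
    {"rx":0,"ry":0,"rz":0,"dx":0,"dy":0,"dz":0,"gripper":-1},
  ],
)

```text
clock: 9.68
tcp_pos: [0.6439, -0.053, 0.0959]
orientation: [3.137, 0.162, 0.001]
contact_force: [0.4, -0.4, -4.1]
grip_width: 0.0228
gripper_force: 40.6
```

```bash
python3 - <<'E'
from h import *
log(); go(mw(-1,-59.3,61),-84); b=snap('side','s3')
c=cv2.resize(b[70:230,215:375],None,fx=3.7,fy=3.7,interpolation=cv2.INTER_CUBIC)
cv2.imwrite('pics/c5.png',np.clip(c*1.4,0,255).astype(np.uint8))
E
```

```text
t 9.68 tcp [643.9 -53.   95.9] yaw -84.1 tilt [ 0.001 -0.    -1.   ] F [ 0.4 -0.4 -4.1] w 22.8 j [-0.69  0.92  1.08  1.8  -0.95  1.05 -0.71]
rz -0.1  dx -1.0 dy -0.5 dz 34.9
```

View pics/c5.png

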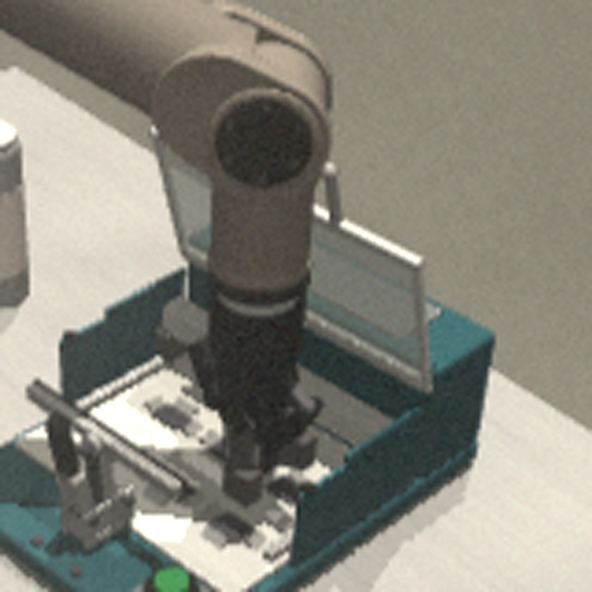

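The guard handle corner is still at (304,116), so it hasn't moved. Nest 2's front pocket is just below the cap, near crop (240,525). Continuing down.

>>> step_arm(
  moves=[
    {"rx":0,"ry":0,"rz":0,"dx":-1,"dy":-0.5,"dz":10,"gripper":-1},
    {"rx":0,"ry":0,"rz":0,"dx":0,"dy":0,"dz":10,"gripper":-1},
    {"rx":0,"ry":0,"rz":0,"dx":0,"dy":0,"dz":5,"gripper":-1},
    {"rx":0,"ry":0,"rz":0,"dx":0,"dy":0,"dz":5,"gripper":-1},
    {"rx":0,"ry":0,"rz":0,"dx":0,"dy":0,"dz":3,"gripper":-1},
    {"rx":0,"ry":0,"rz":0,"dx":0,"dy":0,"dz":0,"gripper":-1},
    {"rx":0,"ry":0,"rz":0,"dx":0,"dy":0,"dz":0,"gripper":-1},
  ],
)

```text
clock: 10.6
tcp_pos: [0.6424, -0.0524, 0.0632]
orientation: [-3.137, -0.162, -0.001]
contact_force: [-5.2, 2.1, 4.6]
grip_width: 0.0233
gripper_force: 41.9
```

```bash
python3 - <<'E'
from h import *
log(); go(mw(-1,-59.3,61),-84)
E
```

```text
t 10.6 tcp [642.4 -52.4  63.2] yaw -84.1 tilt [ 0.     0.001 -1.   ] F [-5.2  2.1  4.6] w 23.3 j [-0.67  0.95  1.04  1.81 -0.99  1.   -0.68]
rz -0.1  dx 0.4 dy 0.3 dz 2.2
```

>>> step_arm(
  moves=[
    {"rx":0,"ry":0,"rz":0,"dx":0,"dy":0,"dz":0,"gripper":-0.05},
    {"rx":0,"ry":0,"rz":0,"dx":0,"dy":0,"dz":0,"gripper":-0.05},
    {"rx":0,"ry":0,"rz":0,"dx":0,"dy":0,"dz":0,"gripper":-0.05},
    {"rx":0,"ry":0,"rz":0,"dx":0,"dy":0,"dz":-20,"gripper":-0.05},
    {"rx":0,"ry":0,"rz":0,"dx":0,"dy":0,"dz":-40,"gripper":-0.05},
    {"rx":0,"ry":0,"rz":0,"dx":0,"dy":0,"dz":-40,"gripper":-0.05},
    {"rx":0,"ry":0,"rz":0,"dx":0,"dy":0,"dz":-40,"gripper":-0.05},
    {"rx":0,"ry":0,"rz":0,"dx":0,"dy":0,"dz":-40,"gripper":-0.05},
    {"rx":0,"ry":0,"rz":0,"dx":-32,"dy":31,"dz":0,"gripper":0.2},
    {"rx":0,"ry":0,"rz":0,"dx":-32,"dy":31,"dz":0,"gripper":0.2},
    {"rx":0,"ry":0,"rz":0,"dx":-32,"dy":31,"dz":0,"gripper":0.2},
    {"rx":0,"ry":0,"rz":0,"dx":-32,"dy":31,"dz":0,"gripper":0.2},
    {"rx":0,"ry":0,"rz":0,"dx":-32,"dy":31,"dz":0,"gripper":0.2},
    {"rx":0,"ry":0,"rz":0,"dx":-32,"dy":31,"dz":0,"gripper":0.2},
    {"rx":0,"ry":0,"rz":0,"dx":-32,"dy":31,"dz":0,"gripper":0.2},
    {"rx":0,"ry":0,"rz":0,"dx":0,"dy":0,"dz":0,"gripper":0.2},
  ],
)

```text
clock: 12.6
tcp_pos: [0.4388, -0.2945, 0.2439]
orientation: [3.138, 0.15, 0.003]
contact_force: [0.8, 0.2, 0.4]
grip_width: 0.051
gripper_force: 0.0
```

```bash
cat >> h.py <<'E'
def caps(a,x0,y0,x1,y1,z,hi=85,lo=45,f=8):
    g=a.max(2).astype(np.float32); up=cv2.resize(g[y0:y1,x0:x1],None,fx=f,fy=f,interpolation=cv2.INTER_CUBIC)
    m=(((up<hi)&(up>lo))*255).astype(np.uint8); m=cv2.morphologyEx(m,cv2.MORPH_OPEN,np.ones((9,9)))
    for c in cv2.findContours(m,0,1)[0]:
        if cv2.contourArea(c)/f/f<60: continue
        q=np.float32([ray('top',((p[0][0]+.5)/f-.5+x0,(p[0][1]+.5)/f-.5+y0),z)[:2]*1000 for p in c])
        M=cv2.moments(q.reshape(-1,1,2)); print('cap',round(M['m00']),'c',np.round([M['m10']/M['m00'],M['m01']/M['m00']],1),'ang',round(.5*np.degrees(np.arctan2(2*M['mu11'],M['mu20']-M['mu02'])),1),cv2.minAreaRect(q))
E
python3 - <<'E'
from h import *
log(); a=snap('top','t4'); b=snap('side','s4')
caps(a,318,190,374,268,.034)
c=cv2.resize(a[140:200,190:290],None,fx=5,fy=5,interpolation=cv2.INTER_CUBIC); d=cv2.resize(b[150:240,210:310],None,fx=3,fy=3,interpolation=cv2.INTER_CUBIC)
im=np.zeros((300,800,3),np.uint8); im[:,:500]=c; im[:270,500:]=d
cv2.imwrite('pics/c6.png',np.clip(im*1.3,0,255).astype(np.uint8))
E
```

```text
t 12.6 tcp [ 438.8 -294.5  243.9] yaw -84.5 tilt [ 0.002 -0.    -1.   ] F [0.8 0.2 0.4] w 51.0 j [-0.47  0.57  1.33  1.97 -0.63  1.11 -0.35]
cap 3328 c [ 361.8 -311. ] ang -61.7 ((361.9129333496094, -311.182861328125), (38.365577697753906, 125.06629180908203), 31.9714298248291)
cap 2509 c [ 441.7 -273.9] ang -4.6 ((438.4707946777344, -282.2148132324219), (44.36144256591797, 107.05796813964844), 88.15087890625)
```

View pics/c6.png

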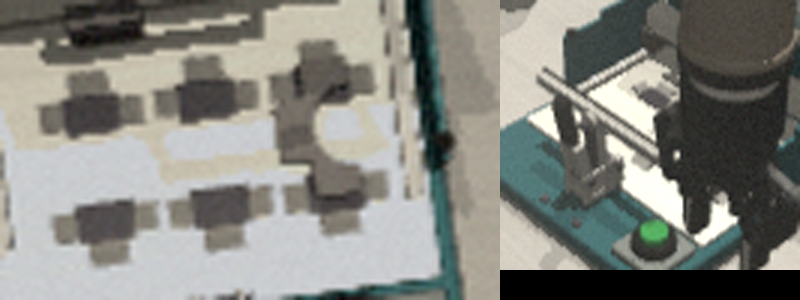

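The first cap is seated in nest 2, crown left, with its legs between the bars. The arm hides the second cap in the top view, so I'll compare side images for movement.

```bash
python3 - <<'E'
from h import *
for f in('s0','s3','s4'):
    b=cv2.imread('pics/%s.png'%f); g=b[278:318,278:320].max(2); print(f,g.mean(), *(np.array(np.where(g<70)).mean(1)[::-1]+[278,278]).round(1),(g<70).sum())
go([.4385,-.3407,.120],2.1)
E
```

```text
s0 122.15892857142858 294.6 302.8 244
s3 131.27916666666667 294.7 302.8 233
s4 126.09940476190476 292.7 299.4 315
rz -86.3  dx -48.9 dy -5.2 dz 123.2
```

>>> step_arm(
  moves=[
    {"rx":0,"ry":0,"rz":-9.6,"dx":0,"dy":0,"dz":0,"gripper":0.2},
    {"rx":0,"ry":0,"rz":-9.6,"dx":0,"dy":0,"dz":0,"gripper":0.2},
    {"rx":0,"ry":0,"rz":-9.6,"dx":0,"dy":0,"dz":0,"gripper":0.2},
    {"rx":0,"ry":0,"rz":-9.6,"dx":0,"dy":0,"dz":0,"gripper":0.2},
    {"rx":0,"ry":0,"rz":-9.6,"dx":0,"dy":0,"dz":0,"gripper":0.2},
    {"rx":0,"ry":0,"rz":-9.6,"dx":0,"dy":0,"dz":0,"gripper":0.2},
    {"rx":0,"ry":0,"rz":-9.6,"dx":0,"dy":0,"dz":0,"gripper":0.2},
    {"rx":0,"ry":0,"rz":-9.6,"dx":0,"dy":0,"dz":0,"gripper":0.2},
    {"rx":0,"ry":0,"rz":-9.5,"dx":0,"dy":0,"dz":0,"gripper":0.2},
    {"rx":0,"ry":0,"rz":0,"dx":-24,"dy":0,"dz":40,"gripper":0.2},
    {"rx":0,"ry":0,"rz":0,"dx":-24,"dy":0,"dz":40,"gripper":0.2},
    {"rx":0,"ry":0,"rz":0,"dx":0,"dy":0,"dz":40,"gripper":0.2},
    {"rx":0,"ry":0,"rz":0,"dx":0,"dy":0,"dz":40,"gripper":0.2},
    {"rx":0,"ry":0,"rz":0,"dx":0,"dy":0,"dz":10,"gripper":0.2},
    {"rx":0,"ry":0,"rz":0,"dx":0,"dy":0,"dz":0,"gripper":0.2},
    {"rx":0,"ry":0,"rz":0,"dx":0,"dy":0,"dz":0,"gripper":0.2},
  ],
)

```text
clock: 14.7
tcp_pos: [0.4449, -0.3397, 0.0738]
orientation: [2.176, 2.263, 0.001]
contact_force: [0.2, -0.1, 0.6]
grip_width: 0.0511
gripper_force: 0.0
```

```bash
python3 - <<'E'
from h import *
log(); go([.4385,-.3407,.0305],2.1); b=snap('side','s5')
c=cv2.resize(b[235:345,230:350],None,fx=4.5,fy=4.5,interpolation=cv2.INTER_CUBIC)
cv2.imwrite('pics/c7.png',np.clip(c*1.5,0,255).astype(np.uint8))
E
```

```text
t 14.7 tcp [ 444.9 -339.7   73.8] yaw 2.2 tilt [ 0.002 -0.001 -1.   ] F [ 0.2 -0.1  0.6] w 51.1 j [ 0.03  0.63  0.68  2.01 -0.61  0.71  1.13]
rz 0.1  dx -0.8 dy -6.5 dz 43.3
```

View pics/c7.png

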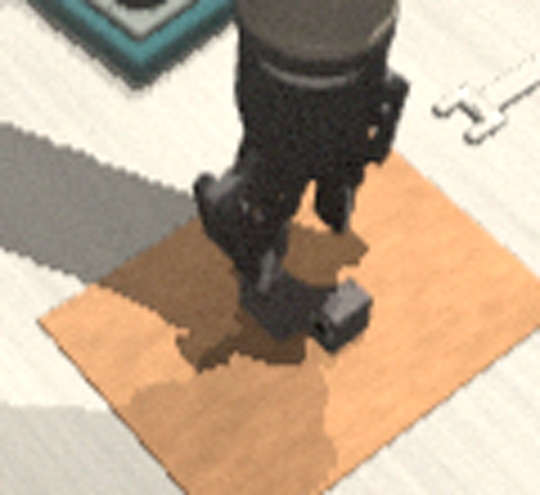

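The second cap lies where I measured it, under the fingers. Grasp, lift and turn.

>>> step_arm(
  moves=[
    {"rx":0,"ry":0,"rz":0,"dx":-0.4,"dy":-6.5,"dz":0,"gripper":0.2},
    {"rx":0,"ry":0,"rz":0,"dx":0,"dy":0,"dz":15,"gripper":0.2},
    {"rx":0,"ry":0,"rz":0,"dx":0,"dy":0,"dz":15,"gripper":0.2},
    {"rx":0,"ry":0,"rz":0,"dx":0,"dy":0,"dz":13,"gripper":0.2},
    {"rx":0,"ry":0,"rz":0,"dx":0,"dy":0,"dz":0,"gripper":0.2},
    {"rx":0,"ry":0,"rz":0,"dx":0,"dy":0,"dz":0,"gripper":-1},
    {"rx":0,"ry":0,"rz":0,"dx":0,"dy":0,"dz":0,"gripper":-1},
    {"rx":0,"ry":0,"rz":0,"dx":0,"dy":0,"dz":0,"gripper":-1},
    {"rx":0,"ry":0,"rz":0,"dx":0,"dy":0,"dz":0,"gripper":-1},
  ],
)

```text
clock: 15.88
tcp_pos: [0.4371, -0.3402, 0.0297]
orientation: [2.178, 2.263, -0.0]
contact_force: [-3.0, -0.3, 3.9]
grip_width: 0.0227
gripper_force: 41.1
```

>>> step_arm(
  moves=[
    {"rx":0,"ry":0,"rz":0,"dx":0,"dy":0,"dz":-15,"gripper":-1},
    {"rx":0,"ry":0,"rz":0,"dx":0,"dy":0,"dz":-40,"gripper":-1},
    {"rx":0,"ry":0,"rz":0,"dx":0,"dy":0,"dz":-40,"gripper":-1},
    {"rx":0,"ry":0,"rz":9.6,"dx":0,"dy":0,"dz":-20,"gripper":-1},
    {"rx":0,"ry":0,"rz":9.6,"dx":0,"dy":0,"dz":-20,"gripper":-1},
    {"rx":0,"ry":0,"rz":9.6,"dx":0,"dy":0,"dz":-20,"gripper":-1},
    {"rx":0,"ry":0,"rz":9.6,"dx":0,"dy":0,"dz":-20,"gripper":-1},
    {"rx":0,"ry":0,"rz":9.6,"dx":0,"dy":0,"dz":-20,"gripper":-1},
    {"rx":0,"ry":0,"rz":9.6,"dx":0,"dy":0,"dz":-20,"gripper":-1},
    {"rx":0,"ry":0,"rz":9.6,"dx":0,"dy":0,"dz":0,"gripper":-1},
    {"rx":0,"ry":0,"rz":9.6,"dx":0,"dy":0,"dz":0,"gripper":-1},
    {"rx":0,"ry":0,"rz":9.4,"dx":0,"dy":0,"dz":0,"gripper":-1},
    {"rx":0,"ry":0,"rz":0,"dx":0,"dy":0,"dz":0,"gripper":-1},
    {"rx":0,"ry":0,"rz":0,"dx":0,"dy":0,"dz":0,"gripper":-1},
  ],
)

```text
clock: 17.62
tcp_pos: [0.4374, -0.3394, 0.2444]
orientation: [-3.136, -0.17, -0.0]
contact_force: [-0.6, 0.2, -4.3]
grip_width: 0.0229
gripper_force: 40.2
```

```bash
python3 - <<'E'
from h import *
log(); go(mw(0,12.7,240),-84)
E
```

```text
t 17.62 tcp [ 437.4 -339.4  244.4] yaw -83.8 tilt [ 0.     0.001 -1.   ] F [-0.6  0.2 -4.3] w 22.9 j [-0.35  0.64  1.32  1.91 -0.68  1.15 -0.23]
rz 0.2  dx 235.4 dy -335.7 dz 4.4
```

>>> step_arm(
  moves=[
    {"rx":0,"ry":0,"rz":0.2,"dx":23.5,"dy":-33.6,"dz":0,"gripper":-1},
    {"rx":0,"ry":0,"rz":0,"dx":23.5,"dy":-33.6,"dz":0,"gripper":-1},
    {"rx":0,"ry":0,"rz":0,"dx":23.5,"dy":-33.6,"dz":0,"gripper":-1},
    {"rx":0,"ry":0,"rz":0,"dx":23.5,"dy":-33.6,"dz":0,"gripper":-1},
    {"rx":0,"ry":0,"rz":0,"dx":23.5,"dy":-33.6,"dz":0,"gripper":-1},
    {"rx":0,"ry":0,"rz":0,"dx":23.5,"dy":-33.6,"dz":0,"gripper":-1},
    {"rx":0,"ry":0,"rz":0,"dx":23.5,"dy":-33.6,"dz":0,"gripper":-1},
    {"rx":0,"ry":0,"rz":0,"dx":23.5,"dy":-33.6,"dz":0,"gripper":-1},
    {"rx":0,"ry":0,"rz":0,"dx":23.5,"dy":-33.6,"dz":0,"gripper":-1},
    {"rx":0,"ry":0,"rz":0,"dx":23.5,"dy":-33.6,"dz":0,"gripper":-1},
    {"rx":0,"ry":0,"rz":0,"dx":0,"dy":0,"dz":40,"gripper":-1},
    {"rx":0,"ry":0,"rz":0,"dx":0,"dy":0,"dz":40,"gripper":-1},
    {"rx":0,"ry":0,"rz":0,"dx":0,"dy":0,"dz":40,"gripper":-1},
    {"rx":0,"ry":0,"rz":0,"dx":0,"dy":0,"dz":20,"gripper":-1},
    {"rx":0,"ry":0,"rz":0,"dx":0,"dy":0,"dz":0,"gripper":-1},
    {"rx":0,"ry":0,"rz":0,"dx":0,"dy":0,"dz":0,"gripper":-1},
  ],
)

```text
clock: 19.62
tcp_pos: [0.638, 0.0179, 0.106]
orientation: [3.137, 0.16, 0.004]
contact_force: [-0.1, -0.8, -3.0]
grip_width: 0.0228
gripper_force: 40.5
```

```bash
python3 - <<'E'
from h import *
log(); go(mw(0,12.7,62),-84)
E
```

```text
t 19.62 tcp [638.   17.9 106. ] yaw -84.2 tilt [ 0.002 -0.    -1.   ] F [-0.1 -0.8 -3. ] w 22.8 j [-0.84  0.95  1.16  1.81 -0.99  1.1  -0.77]
rz -0.2  dx -1.5 dy -1.3 dz 44.0
```

>>> step_arm(
  moves=[
    {"rx":0,"ry":0,"rz":0,"dx":-1.5,"dy":-1.3,"dz":12,"gripper":-1},
    {"rx":0,"ry":0,"rz":0,"dx":0,"dy":0,"dz":10,"gripper":-1},
    {"rx":0,"ry":0,"rz":0,"dx":0,"dy":0,"dz":8,"gripper":-1},
    {"rx":0,"ry":0,"rz":0,"dx":0,"dy":0,"dz":5,"gripper":-1},
    {"rx":0,"ry":0,"rz":0,"dx":0,"dy":0,"dz":5,"gripper":-1},
    {"rx":0,"ry":0,"rz":0,"dx":0,"dy":0,"dz":3,"gripper":-1},
    {"rx":0,"ry":0,"rz":0,"dx":0,"dy":0,"dz":0,"gripper":-1},
    {"rx":0,"ry":0,"rz":0,"dx":0,"dy":0,"dz":0,"gripper":-1},
  ],
)

```text
clock: 20.62
tcp_pos: [0.6354, 0.0194, 0.0617]
orientation: [-3.137, -0.159, -0.0]
contact_force: [-2.1, 0.9, 1.7]
grip_width: 0.0226
gripper_force: 41.4
```

```bash
python3 - <<'E'
from h import *
log(); go(mw(0,12.7,62),-84)
E
```

```text
t 20.62 tcp [635.4  19.4  61.7] yaw -84.2 tilt [ 0.  0. -1.] F [-2.1  0.9  1.7] w 22.6 j [-0.82  0.99  1.1   1.84 -1.05  1.04 -0.74]
rz -0.2  dx 0.9 dy 0.4 dz -0.3
```

>>> step_arm(
  moves=[
    {"rx":0,"ry":0,"rz":0,"dx":0,"dy":0,"dz":0,"gripper":-0.05},
    {"rx":0,"ry":0,"rz":0,"dx":0,"dy":0,"dz":0,"gripper":-0.05},
    {"rx":0,"ry":0,"rz":0,"dx":0,"dy":0,"dz":0,"gripper":-0.05},
    {"rx":0,"ry":0,"rz":0,"dx":0,"dy":0,"dz":-20,"gripper":-0.05},
    {"rx":0,"ry":0,"rz":0,"dx":0,"dy":0,"dz":-45,"gripper":-0.05},
    {"rx":0,"ry":0,"rz":0,"dx":0,"dy":0,"dz":-45,"gripper":-0.05},
    {"rx":0,"ry":0,"rz":0,"dx":0,"dy":0,"dz":-45,"gripper":-0.05},
    {"rx":0,"ry":0,"rz":0,"dx":0,"dy":0,"dz":-45,"gripper":0.2},
    {"rx":0,"ry":0,"rz":0,"dx":-37,"dy":3.2,"dz":0,"gripper":0.2},
    {"rx":0,"ry":0,"rz":0,"dx":-37,"dy":3.2,"dz":0,"gripper":0.2},
    {"rx":0,"ry":0,"rz":0,"dx":-37,"dy":3.2,"dz":0,"gripper":0.2},
    {"rx":0,"ry":0,"rz":0,"dx":-37,"dy":3.2,"dz":0,"gripper":0.2},
    {"rx":0,"ry":0,"rz":0,"dx":0,"dy":0,"dz":0,"gripper":0.2},
    {"rx":0,"ry":0,"rz":0,"dx":0,"dy":0,"dz":0,"gripper":0.2},
  ],
)

```text
clock: 22.38
tcp_pos: [0.4902, -0.0081, 0.2622]
orientation: [-3.136, -0.16, -0.003]
contact_force: [0.3, 1.0, -0.8]
grip_width: 0.0511
gripper_force: 0.0
```

```bash
python3 - <<'E'
from h import *
log(); go(mw(-149,0,147),-84); a=snap('top','t6'); b=snap('side','s6')
c=cv2.resize(a[140:240,190:290],None,fx=4,fy=4,interpolation=cv2.INTER_CUBIC); d=cv2.resize(b[130:230,190:290],None,fx=4,fy=4,interpolation=cv2.INTER_CUBIC)
cv2.imwrite('pics/c8.png',np.clip(np.hstack([c,d])*1.3,0,255).astype(np.uint8))
E
```

```text
t 22.38 tcp [490.2  -8.1 262.2] yaw -84.2 tilt [ 0.002  0.001 -1.   ] F [ 0.3  1.  -0.8] w 51.1 j [-1.17  0.5   1.44  2.03 -0.56  1.11 -0.95]
rz -0.2  dx -0.8 dy 1.1 dz 115.2
```

View pics/c8.png

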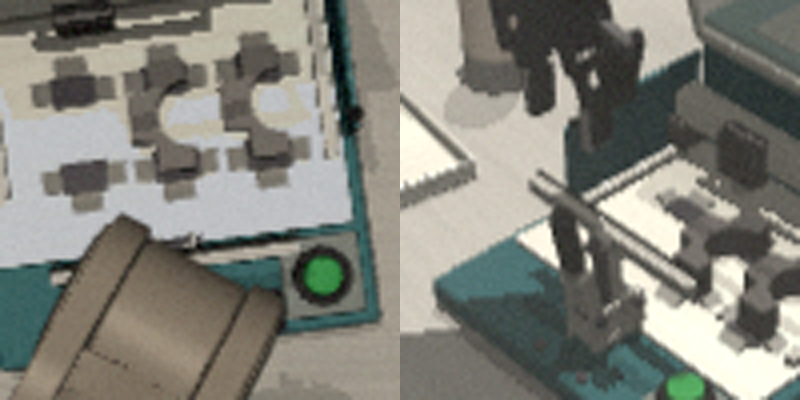

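Both caps are seated, crowns left, and the clamp handle is upright below the gripper. j3 is near its limit, so I'll turn the gripper half round for the same pinch in a better posture.

>>> step_arm(
  moves=[
    {"rx":0,"ry":0,"rz":-10,"dx":0,"dy":0,"dz":0,"gripper":0.2},
    {"rx":0,"ry":0,"rz":-10,"dx":0,"dy":0,"dz":0,"gripper":0.2},
    {"rx":0,"ry":0,"rz":-10,"dx":0,"dy":0,"dz":0,"gripper":0.2},
    {"rx":0,"ry":0,"rz":-10,"dx":0,"dy":0,"dz":0,"gripper":0.2},
    {"rx":0,"ry":0,"rz":-10,"dx":0,"dy":0,"dz":0,"gripper":0.2},
    {"rx":0,"ry":0,"rz":-10,"dx":0,"dy":0,"dz":0,"gripper":0.2},
    {"rx":0,"ry":0,"rz":-10,"dx":0,"dy":0,"dz":0,"gripper":0.2},
    {"rx":0,"ry":0,"rz":-10,"dx":0,"dy":0,"dz":0,"gripper":0.2},
    {"rx":0,"ry":0,"rz":-10,"dx":0,"dy":0,"dz":0,"gripper":0.2},
    {"rx":0,"ry":0,"rz":-10,"dx":0,"dy":0,"dz":0,"gripper":0.2},
    {"rx":0,"ry":0,"rz":-10,"dx":0,"dy":0,"dz":0,"gripper":0.2},
    {"rx":0,"ry":0,"rz":-10,"dx":0,"dy":0,"dz":0,"gripper":0.2},
    {"rx":0,"ry":0,"rz":-10,"dx":0,"dy":0,"dz":0,"gripper":0.2},
    {"rx":0,"ry":0,"rz":-10,"dx":0,"dy":0,"dz":0,"gripper":0.2},
    {"rx":0,"ry":0,"rz":-10,"dx":0,"dy":0,"dz":0,"gripper":0.2},
    {"rx":0,"ry":0,"rz":-10,"dx":0,"dy":0,"dz":0,"gripper":0.2},
    {"rx":0,"ry":0,"rz":-10,"dx":0,"dy":0,"dz":0,"gripper":0.2},
    {"rx":0,"ry":0,"rz":-10,"dx":0,"dy":0,"dz":0,"gripper":0.2},
    {"rx":0,"ry":0,"rz":0,"dx":0,"dy":0,"dz":0,"gripper":0.2},
  ],
)

```text
clock: 24.85
tcp_pos: [0.49, -0.0088, 0.2611]
orientation: [0.155, -3.137, 0.001]
contact_force: [-0.2, -0.0, 0.4]
grip_width: 0.0512
gripper_force: 0.0
```

```bash
python3 - <<'E'
from h import *
log(); go(mw(-149,0,147),96)
E
```

```text
t 24.85 tcp [490.   -8.8 261.1] yaw 95.7 tilt [-0.    -0.001 -1.   ] F [-0.2 -0.   0.4] w 51.2 j [-0.72  0.18  0.7   2.01 -0.14  0.99  1.72]
rz -0.3  dx 0.6 dy -0.4 dz 114.1
```

>>> step_arm(
  moves=[
    {"rx":0,"ry":0,"rz":-0.3,"dx":0.6,"dy":-0.4,"dz":35,"gripper":0.2},
    {"rx":0,"ry":0,"rz":0,"dx":0,"dy":0,"dz":35,"gripper":0.2},
    {"rx":0,"ry":0,"rz":0,"dx":0,"dy":0,"dz":25,"gripper":0.2},
    {"rx":0,"ry":0,"rz":0,"dx":0,"dy":0,"dz":19,"gripper":0.2},
    {"rx":0,"ry":0,"rz":0,"dx":0,"dy":0,"dz":0,"gripper":0.2},
    {"rx":0,"ry":0,"rz":0,"dx":0,"dy":0,"dz":0,"gripper":0.2},
  ],
)

```text
clock: 25.6
tcp_pos: [0.4895, -0.009, 0.1478]
orientation: [-0.164, 3.137, -0.001]
contact_force: [-0.3, 0.3, 0.3]
grip_width: 0.0514
gripper_force: 0.0
```

```bash
python3 - <<'E'
from h import *
log(); go(mw(-149,0,147),96)
E
```

```text
t 25.6 tcp [489.5  -9.  147.8] yaw 96.0 tilt [ 0.001 -0.    -1.   ] F [-0.3  0.3  0.3] w 51.4 j [-0.62  0.36  0.63  2.12 -0.31  0.75  1.88]
rz -0.0  dx 0.0 dy -0.2 dz 0.8
```

>>> step_arm(
  moves=[
    {"rx":0,"ry":0,"rz":0,"dx":0,"dy":0,"dz":0,"gripper":-1},
    {"rx":0,"ry":0,"rz":0,"dx":0,"dy":0,"dz":0,"gripper":-1},
    {"rx":0,"ry":0,"rz":0,"dx":0,"dy":0,"dz":0,"gripper":-1},
    {"rx":0,"ry":0,"rz":0,"dx":0,"dy":0,"dz":0,"gripper":-1},
    {"rx":0,"ry":0,"rz":0,"dx":10.1,"dy":0,"dz":2.7,"gripper":-1},
    {"rx":0,"ry":0,"rz":0,"dx":9.6,"dy":0,"dz":4.1,"gripper":-1},
    {"rx":0,"ry":0,"rz":0,"dx":9,"dy":0,"dz":5.4,"gripper":-1},
    {"rx":0,"ry":0,"rz":0,"dx":8.1,"dy":0,"dz":6.5,"gripper":-1},
    {"rx":0,"ry":0,"rz":0,"dx":7.2,"dy":0,"dz":7.7,"gripper":-1},
    {"rx":0,"ry":0,"rz":0,"dx":6,"dy":0,"dz":8.6,"gripper":-1},
    {"rx":0,"ry":0,"rz":0,"dx":0,"dy":0,"dz":0,"gripper":-1},
  ],
  grip_force=60,
)

```text
clock: 26.98
tcp_pos: [0.4395, -0.0122, 0.1122]
orientation: [-0.169, 3.136, 0.003]
contact_force: [0.9, 6.9, -0.4]
grip_width: 0.0175
gripper_force: 60.3
```

```bash
python3 - <<'E'
from h import *
log(); go(mw(-193.3,0,120.2),96)
E
```

```text
t 26.98 tcp [439.5 -12.2 112.2] yaw 96.2 tilt [ 0.001  0.002 -1.   ] F [ 0.9  6.9 -0.4] w 17.5 j [-0.61  0.35  0.6   2.25 -0.34  0.62  1.92]
rz 0.2  dx -5.7 dy -2.3 dz -8.0
```

>>> step_arm(
  moves=[
    {"rx":0,"ry":0,"rz":0,"dx":4.7,"dy":-1,"dz":9.3,"gripper":-1},
    {"rx":0,"ry":0,"rz":0,"dx":3.4,"dy":-1,"dz":9.9,"gripper":-1},
    {"rx":0,"ry":0,"rz":0,"dx":1,"dy":0,"dz":5.2,"gripper":-1},
    {"rx":0,"ry":0,"rz":0,"dx":1,"dy":0,"dz":5.1,"gripper":-1},
    {"rx":0,"ry":0,"rz":0,"dx":0.3,"dy":0,"dz":5,"gripper":-1},
    {"rx":0,"ry":0,"rz":0,"dx":0.3,"dy":0,"dz":5,"gripper":-1},
    {"rx":0,"ry":0,"rz":0,"dx":0,"dy":0,"dz":1,"gripper":-1},
    {"rx":0,"ry":0,"rz":0,"dx":0,"dy":0,"dz":0,"gripper":-1},
    {"rx":0,"ry":0,"rz":0,"dx":0,"dy":0,"dz":0,"gripper":-1},
  ],
)

```text
clock: 28.1
tcp_pos: [0.4288, -0.0134, 0.0723]
orientation: [0.172, -3.136, -0.008]
contact_force: [-2.2, 13.0, 3.9]
grip_width: 0.0173
gripper_force: 58.4
```

```bash
python3 - <<'E'
from h import *
log(); go(mw(-210,0,73),96)
E
```

```text
t 28.1 tcp [428.8 -13.4  72.3] yaw 96.3 tilt [-0.001  0.005 -1.   ] F [-2.2 13.   3.9] w 17.3 j [-0.54  0.42  0.52  2.29 -0.43  0.52  2.  ]
rz 0.3  dx 0.2 dy -2.2 dz -0.7
```

>>> step_arm(
  moves=[
    {"rx":0,"ry":0,"rz":0,"dx":0,"dy":-1.5,"dz":3,"gripper":-1},
    {"rx":0,"ry":0,"rz":0,"dx":0,"dy":0,"dz":0,"gripper":-1},
  ],
)

```text
clock: 28.35
tcp_pos: [0.429, -0.0135, 0.0691]
orientation: [0.174, -3.136, -0.01]
contact_force: [-2.0, 17.7, 1.8]
grip_width: 0.0174
gripper_force: 58.5
```

>>> step_arm(
  moves=[
    {"rx":0,"ry":0,"rz":0,"dx":0,"dy":0,"dz":-3,"gripper":0.1},
    {"rx":0,"ry":0,"rz":0,"dx":0,"dy":0,"dz":0,"gripper":0.1},
    {"rx":0,"ry":0,"rz":0,"dx":0,"dy":0,"dz":0,"gripper":0.1},
    {"rx":0,"ry":0,"rz":0,"dx":0,"dy":0,"dz":-40,"gripper":0.1},
    {"rx":0,"ry":0,"rz":0,"dx":0,"dy":0,"dz":-60,"gripper":0.1},
    {"rx":0,"ry":0,"rz":0,"dx":0,"dy":0,"dz":-60,"gripper":0.1},
    {"rx":0,"ry":0,"rz":0,"dx":0,"dy":0,"dz":-60,"gripper":0.1},
    {"rx":0,"ry":0,"rz":0,"dx":0,"dy":0,"dz":-60,"gripper":0.1},
    {"rx":0,"ry":0,"rz":0,"dx":0,"dy":0,"dz":0,"gripper":0.1},
  ],
)

```text
clock: 29.48
tcp_pos: [0.4311, -0.019, 0.3559]
orientation: [-0.166, 3.129, 0.006]
contact_force: [0.1, -0.4, -1.3]
grip_width: 0.047
gripper_force: 0.0
```

```bash
python3 - <<'E'
from h import *
log(); b=snap('side','s7'); a=snap('top','t7')
c=cv2.resize(a[140:260,180:300],None,fx=3.3,fy=3.3,interpolation=cv2.INTER_CUBIC); d=cv2.resize(b[130:250,190:310],None,fx=3.3,fy=3.3,interpolation=cv2.INTER_CUBIC)
cv2.imwrite('pics/c9.png',np.clip(np.hstack([c,d])*1.3,0,255).astype(np.uint8))
for y in(-60,60):
  q=1.4; w=mw(128-202*np.cos(q-.11),y,132+202*np.sin(q-.11)); go(w,6)
for n in((-210,0,70),(-31,90,80),(-31,-90,80)): print(n,proj('side',mw(*n)).round(1),proj('top',mw(*n)).round(1))
E
```

```text
t 29.48 tcp [431.1 -19.  355.9] yaw 96.1 tilt [ 0.008  0.004 -1.   ] F [ 0.1 -0.4 -1.3] w 47.0 j [-0.89 -0.11  0.74  2.    0.07  1.21  1.51]
rz 90.1  dx -56.6 dy 282.6 dz 25.6
rz 90.1  dx 63.4 dy 282.5 dz 25.6
(-210, 0, 70) [218.3 217.4] [238.3 238.6]
(-31, 90, 80) [242.8 175.9] [200.7 183.4]
(-31, -90, 80) [282.2 201.9] [260.2 175.5]
```

View pics/c9.png

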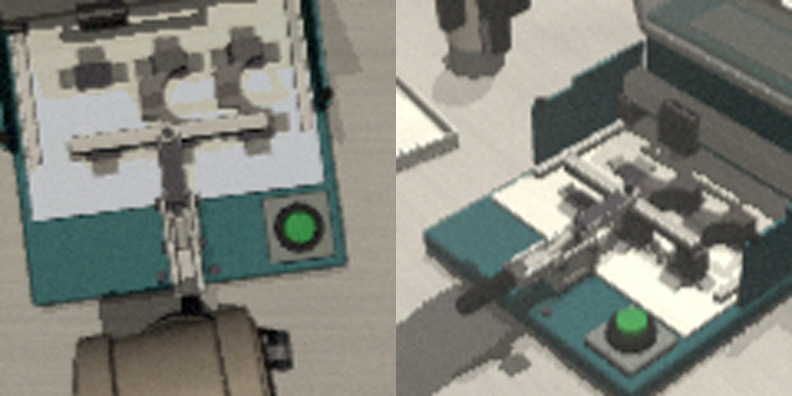

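The clamp is locked: the bar lies across the front legs of both caps and the handle is level, with the grip at side (217,219) as predicted. Next is the guard.

>>> step_arm(
  moves=[
    {"rx":0,"ry":0,"rz":10,"dx":0,"dy":0,"dz":-10,"gripper":0.1},
    {"rx":0,"ry":0,"rz":10,"dx":0,"dy":0,"dz":-10,"gripper":0.1},
    {"rx":0,"ry":0,"rz":10,"dx":0,"dy":0,"dz":-10,"gripper":0.1},
    {"rx":0,"ry":0,"rz":10,"dx":0,"dy":0,"dz":-10,"gripper":0.1},
    {"rx":0,"ry":0,"rz":10,"dx":0,"dy":0,"dz":-10,"gripper":0.1},
    {"rx":0,"ry":0,"rz":10,"dx":0,"dy":0,"dz":-10,"gripper":0.1},
    {"rx":0,"ry":0,"rz":10,"dx":0,"dy":0,"dz":0,"gripper":0.1},
    {"rx":0,"ry":0,"rz":10,"dx":0,"dy":0,"dz":0,"gripper":0.1},
    {"rx":0,"ry":0,"rz":10,"dx":0,"dy":0,"dz":0,"gripper":0.1},
    {"rx":0,"ry":0,"rz":0,"dx":0,"dy":0,"dz":0,"gripper":0.1},
  ],
)

```text
clock: 30.82
tcp_pos: [0.4282, -0.019, 0.41]
orientation: [-2.098, -2.336, 0.005]
contact_force: [-0.7, 0.6, 0.5]
grip_width: 0.0468
gripper_force: 0.0
```

```bash
python3 - <<'E'
from h import *
log(); go(mw(72,35,334),6)
E
```

```text
t 30.82 tcp [428.2 -19.  410. ] yaw 6.2 tilt [-0.004 -0.001 -1.   ] F [-0.7  0.6  0.5] w 46.8 j [-0.73 -0.12  0.57  1.9   0.07  1.34 -0.07]
rz 0.2  dx 38.4 dy 283.0 dz 76.0
```

>>> step_arm(
  moves=[
    {"rx":0,"ry":0,"rz":0.2,"dx":4.8,"dy":35.4,"dz":0,"gripper":0.1},
    {"rx":0,"ry":0,"rz":0,"dx":4.8,"dy":35.4,"dz":0,"gripper":0.1},
    {"rx":0,"ry":0,"rz":0,"dx":4.8,"dy":35.4,"dz":0,"gripper":0.1},
    {"rx":0,"ry":0,"rz":0,"dx":4.8,"dy":35.4,"dz":0,"gripper":0.1},
    {"rx":0,"ry":0,"rz":0,"dx":4.8,"dy":35.4,"dz":0,"gripper":0.1},
    {"rx":0,"ry":0,"rz":0,"dx":4.8,"dy":35.4,"dz":0,"gripper":0.1},
    {"rx":0,"ry":0,"rz":0,"dx":4.8,"dy":35.4,"dz":0,"gripper":0.1},
    {"rx":0,"ry":0,"rz":0,"dx":4.8,"dy":35.4,"dz":0,"gripper":0.1},
    {"rx":0,"ry":0,"rz":0,"dx":0,"dy":0,"dz":0,"gripper":0.1},
    {"rx":0,"ry":0,"rz":0,"dx":0,"dy":0,"dz":0,"gripper":0.1},
  ],
)

```text
clock: 32.08
tcp_pos: [0.706, 0.0481, 0.4106]
orientation: [-2.102, -2.334, 0.003]
contact_force: [-0.6, -0.5, -0.6]
grip_width: 0.0469
gripper_force: 0.0
```

```bash
python3 - <<'E'
from h import *
log(); go(mw(72,35,334),6)
E
```

```text
t 32.08 tcp [706.   48.1 410.6] yaw 6.0 tilt [-0.002 -0.001 -1.   ] F [-0.6 -0.5 -0.6] w 46.9 j [-0.55  0.5   0.64  1.28 -0.29  1.46  0.17]
rz -0.0  dx 0.7 dy -0.3 dz 76.6
```

>>> step_arm(
  moves=[
    {"rx":0,"ry":0,"rz":0,"dx":0.7,"dy":-0.3,"dz":25,"gripper":0.1},
    {"rx":0,"ry":0,"rz":0,"dx":0,"dy":0,"dz":20,"gripper":0.1},
    {"rx":0,"ry":0,"rz":0,"dx":0,"dy":0,"dz":20,"gripper":0.1},
    {"rx":0,"ry":0,"rz":0,"dx":0,"dy":0,"dz":11,"gripper":0.1},
    {"rx":0,"ry":0,"rz":0,"dx":0,"dy":0,"dz":0,"gripper":0.1},
    {"rx":0,"ry":0,"rz":0,"dx":0,"dy":0,"dz":0,"gripper":-1},
    {"rx":0,"ry":0,"rz":0,"dx":0,"dy":0,"dz":0,"gripper":-1},
    {"rx":0,"ry":0,"rz":0,"dx":0,"dy":0,"dz":0,"gripper":-1},
    {"rx":0,"ry":0,"rz":0,"dx":0,"dy":0,"dz":0,"gripper":-1},
    {"rx":0,"ry":0,"rz":0,"dx":0,"dy":0,"dz":0,"gripper":-1},
  ],
  grip_force=25,
)

```text
clock: 33.33
tcp_pos: [0.7064, 0.0493, 0.3369]
orientation: [2.103, 2.333, 0.001]
contact_force: [-1.5, -0.2, 4.2]
grip_width: 0.0109
gripper_force: 24.9
```

```bash
python3 - <<'E'
from h import *
log(); p=st()[0]; t,M,o=machine(); m=(p[:2]-o)@M*1000; print(m)
q=np.arccos((128-m[0])/202)+.11; print('q',q, 132+202*np.sin(q-.11))
prev=None
for k in np.linspace(q,0,19):
    w=np.array([128-202*np.cos(k-.11),132+202*np.sin(k-.11)])
    if prev is not None: print(round(k,2),'dy %.1f dz %.1f'%(w[0]-prev[0],prev[1]-w[1]))
    prev=w
E
```

```text
t 33.33 tcp [706.4  49.3 336.9] yaw 5.9 tilt [ 0.001  0.    -1.   ] F [-1.5 -0.2  4.2] w 10.9 j [-0.55  0.53  0.62  1.39 -0.31  1.31  0.19]
[72.85692962 35.459758  ]
q 1.4043012869916767 326.32766604164647
1.33 dy -15.0 dz 4.9
1.25 dy -14.6 dz 6.0
1.17 dy -14.0 dz 7.2
1.09 dy -13.4 dz 8.2
1.01 dy -12.8 dz 9.3
0.94 dy -12.0 dz 10.2
0.86 dy -11.2 dz 11.1
0.78 dy -10.3 dz 12.0
0.7 dy -9.3 dz 12.7
0.62 dy -8.3 dz 13.4
0.55 dy -7.2 dz 14.0
0.47 dy -6.1 dz 14.5
0.39 dy -4.9 dz 15.0
0.31 dy -3.8 dz 15.3
0.23 dy -2.6 dz 15.5
0.16 dy -1.3 dz 15.7
0.08 dy -0.1 dz 15.8
0.0 dy 1.1 dz 15.7
```

>>> step_arm(
  moves=[
    {"rx":0,"ry":0,"rz":0,"dx":0,"dy":-15,"dz":4.9,"gripper":-1},
    {"rx":0,"ry":0,"rz":0,"dx":0,"dy":-14.6,"dz":6,"gripper":-1},
    {"rx":0,"ry":0,"rz":0,"dx":0,"dy":-14,"dz":7.2,"gripper":-1},
    {"rx":0,"ry":0,"rz":0,"dx":0,"dy":-13.4,"dz":8.2,"gripper":-1},
    {"rx":0,"ry":0,"rz":0,"dx":0,"dy":-12.8,"dz":9.3,"gripper":-1},
    {"rx":0,"ry":0,"rz":0,"dx":0,"dy":-12,"dz":10.2,"gripper":-1},
    {"rx":0,"ry":0,"rz":0,"dx":0,"dy":0,"dz":0,"gripper":-1},
  ],
)

```text
clock: 34.2
tcp_pos: [0.6237, 0.0406, 0.2894]
orientation: [-2.104, -2.332, 0.003]
contact_force: [-2.6, -1.6, -1.3]
grip_width: 0.0109
gripper_force: 25.9
```

```bash
python3 - <<'E'
from h import *
log(); p=st()[0]; t,M,o=machine(); m=(p[:2]-o)@M*1000; print(m)
q=.94; go(mw(128-202*np.cos(q-.11),35,132+202*np.sin(q-.11)+10),6)
E
```

```text
t 34.2 tcp [623.7  40.6 289.4] yaw 5.9 tilt [-0.002 -0.    -1.   ] F [-2.6 -1.6 -1.3] w 10.9 j [-0.63  0.41  0.63  1.67 -0.26  1.14  0.18]
[-10.28084581  35.43530826]
rz -0.1  dx -0.4 dy 2.0 dz -1.7
```

>>> step_arm(
  moves=[
    {"rx":0,"ry":0,"rz":0,"dx":0,"dy":-10,"dz":10.5,"gripper":-1},
    {"rx":0,"ry":0,"rz":0,"dx":0,"dy":-10.3,"dz":12,"gripper":-1},
    {"rx":0,"ry":0,"rz":0,"dx":0,"dy":-9.3,"dz":12.7,"gripper":-1},
    {"rx":0,"ry":0,"rz":0,"dx":0,"dy":-8.3,"dz":13.4,"gripper":-1},
    {"rx":0,"ry":0,"rz":0,"dx":0,"dy":-7.2,"dz":14,"gripper":-1},
    {"rx":0,"ry":0,"rz":0,"dx":0,"dy":-6.1,"dz":14.5,"gripper":-1},
    {"rx":0,"ry":0,"rz":0,"dx":0,"dy":-4.9,"dz":15,"gripper":-1},
    {"rx":0,"ry":0,"rz":0,"dx":0,"dy":-3.8,"dz":15.3,"gripper":-1},
    {"rx":0,"ry":0,"rz":0,"dx":0,"dy":0,"dz":0,"gripper":-1},
  ],
)

```text
clock: 35.33
tcp_pos: [0.5624, 0.0341, 0.1804]
orientation: [-2.102, -2.329, 0.009]
contact_force: [-5.9, -1.8, -3.5]
grip_width: 0.0109
gripper_force: 27.7
```

```bash
python3 - <<'E'
from h import *
log(); q=.31; go(mw(128-202*np.cos(q-.11),35,132+202*np.sin(q-.11)+10),6)
E
```

```text
t 35.33 tcp [562.4  34.1 180.4] yaw 5.9 tilt [-0.007 -0.001 -1.   ] F [-5.9 -1.8 -3.5] w 10.9 j [-0.63  0.43  0.59  1.92 -0.3   0.89  0.22]
rz -0.1  dx -0.4 dy 2.0 dz -1.7
```

>>> step_arm(
  moves=[
    {"rx":0,"ry":0,"rz":0,"dx":0,"dy":-0.7,"dz":8,"gripper":-1},
    {"rx":0,"ry":0,"rz":0,"dx":0,"dy":-0.6,"dz":8,"gripper":-1},
    {"rx":0,"ry":0,"rz":0,"dx":0,"dy":-0.2,"dz":8,"gripper":-1},
    {"rx":0,"ry":0,"rz":0,"dx":0,"dy":0,"dz":8,"gripper":-1},
    {"rx":0,"ry":0,"rz":0,"dx":0,"dy":0,"dz":6,"gripper":-1},
    {"rx":0,"ry":0,"rz":0,"dx":0,"dy":0,"dz":5,"gripper":-1},
    {"rx":0,"ry":0,"rz":0,"dx":0,"dy":0.2,"dz":4,"gripper":-1},
    {"rx":0,"ry":0,"rz":0,"dx":0,"dy":0.2,"dz":3,"gripper":-1},
    {"rx":0,"ry":0,"rz":0,"dx":0,"dy":0.2,"dz":3,"gripper":-1},
    {"rx":0,"ry":0,"rz":0,"dx":0,"dy":0,"dz":2,"gripper":-1},
    {"rx":0,"ry":0,"rz":0,"dx":0,"dy":0,"dz":2,"gripper":-1},
    {"rx":0,"ry":0,"rz":0,"dx":0,"dy":0,"dz":0,"gripper":-1},
    {"rx":0,"ry":0,"rz":0,"dx":0,"dy":0,"dz":0,"gripper":-1},
  ],
)

```text
clock: 36.95
tcp_pos: [0.5578, 0.0336, 0.1227]
orientation: [-2.098, -2.325, 0.017]
contact_force: [-15.1, -2.9, -1.3]
grip_width: 0.0105
gripper_force: 29.1
```

```bash
python3 - <<'E'
from h import *
log(); q=0; go(mw(128-202*np.cos(q-.11),35,132+202*np.sin(q-.11)+10),6)
E
```

```text
t 36.95 tcp [557.8  33.6 122.7] yaw 5.9 tilt [-0.015 -0.001 -1.   ] F [-15.1  -2.9  -1.3] w 10.5 j [-0.59  0.51  0.54  1.97 -0.36  0.78  0.27]
rz -0.1  dx -0.4 dy 3.8 dz 2.8
```

>>> step_arm(
  moves=[
    {"rx":0,"ry":0,"rz":0,"dx":0,"dy":-2,"dz":0,"gripper":-1},
    {"rx":0,"ry":0,"rz":0,"dx":0,"dy":0,"dz":1.5,"gripper":-1},
    {"rx":0,"ry":0,"rz":0,"dx":0,"dy":0,"dz":1,"gripper":-1},
    {"rx":0,"ry":0,"rz":0,"dx":0,"dy":0,"dz":0,"gripper":-1},
  ],
)

```text
clock: 37.45
tcp_pos: [0.5579, 0.0336, 0.1211]
orientation: [-2.1, -2.327, 0.012]
contact_force: [-11.6, -2.9, -0.3]
grip_width: 0.0109
gripper_force: 29.1
```

```bash
python3 - <<'E'
from h import *
log(); q=0; go(mw(128-202*np.cos(q-.11),35,132+202*np.sin(q-.11)+10),6)
E
```

```text
t 37.45 tcp [557.9  33.6 121.1] yaw 5.9 tilt [-0.01  -0.001 -1.   ] F [-11.6  -2.9  -0.3] w 10.9 j [-0.58  0.51  0.54  1.97 -0.37  0.77  0.27]
rz -0.1  dx -0.4 dy 3.7 dz 1.3
```

>>> step_arm(
  moves=[
    {"rx":0,"ry":0,"rz":0,"dx":0,"dy":-3,"dz":0,"gripper":-1},
    {"rx":0,"ry":0,"rz":0,"dx":0,"dy":-3,"dz":1,"gripper":-1},
    {"rx":0,"ry":0,"rz":0,"dx":0,"dy":0,"dz":1,"gripper":-1},
    {"rx":0,"ry":0,"rz":0,"dx":0,"dy":0,"dz":1,"gripper":-1},
    {"rx":0,"ry":0,"rz":0,"dx":0,"dy":0,"dz":0,"gripper":-1},
  ],
)

```text
clock: 38.08
tcp_pos: [0.5577, 0.0336, 0.1208]
orientation: [2.103, 2.331, 0.003]
contact_force: [3.4, -3.0, 0.9]
grip_width: 0.0112
gripper_force: 29.1
```

```bash
python3 - <<'E'
from h import *
log(); q=0; go(mw(128-202*np.cos(q-.11),35,132+202*np.sin(q-.11)+10),6)
E
```

```text
t 38.08 tcp [557.7  33.6 120.8] yaw 5.9 tilt [ 0.003 -0.    -1.   ] F [ 3.4 -3.   0.9] w 11.2 j [-0.59  0.5   0.54  1.98 -0.37  0.75  0.27]
rz -0.1  dx -0.4 dy 3.9 dz 0.9
```

>>> step_arm(
  moves=[
    {"rx":0,"ry":0,"rz":0,"dx":0,"dy":0,"dz":1.5,"gripper":-1},
    {"rx":0,"ry":0,"rz":0,"dx":0,"dy":0,"dz":1.5,"gripper":-1},
    {"rx":0,"ry":0,"rz":0,"dx":0,"dy":0,"dz":0,"gripper":-1},
    {"rx":0,"ry":0,"rz":0,"dx":0,"dy":0,"dz":0,"gripper":-1},
  ],
)

```text
clock: 38.58
tcp_pos: [0.5579, 0.0337, 0.1176]
orientation: [2.102, 2.331, 0.003]
contact_force: [4.5, -4.0, 0.4]
grip_width: 0.0107
gripper_force: 29.1
```

```bash
python3 - <<'E'
from h import *
log()
E
```

```text
t 38.58 tcp [557.9  33.7 117.6] yaw 5.9 tilt [ 0.003 -0.    -1.   ] F [ 4.5 -4.   0.4] w 10.7 j [-0.58  0.51  0.54  1.98 -0.37  0.75  0.28]
```

>>> step_arm(
  moves=[
    {"rx":0,"ry":0,"rz":0,"dx":0,"dy":0,"dz":0,"gripper":-0.3},
    {"rx":0,"ry":0,"rz":0,"dx":0,"dy":0,"dz":0,"gripper":-0.3},
    {"rx":0,"ry":0,"rz":0,"dx":0,"dy":0,"dz":-20,"gripper":-0.3},
    {"rx":0,"ry":0,"rz":0,"dx":0,"dy":0,"dz":-20,"gripper":-0.3},
    {"rx":0,"ry":0,"rz":0,"dx":0,"dy":0,"dz":0,"gripper":-1},
    {"rx":0,"ry":0,"rz":0,"dx":0,"dy":0,"dz":0,"gripper":-1},
    {"rx":0,"ry":0,"rz":0,"dx":0,"dy":0,"dz":0,"gripper":-1},
    {"rx":0,"ry":0,"rz":0,"dx":0,"dy":0,"dz":0,"gripper":-1},
    {"rx":0,"ry":0,"rz":0,"dx":0,"dy":0,"dz":10,"gripper":-1},
    {"rx":0,"ry":0,"rz":0,"dx":0,"dy":0,"dz":5,"gripper":-1},
    {"rx":0,"ry":0,"rz":0,"dx":0,"dy":0,"dz":2,"gripper":-1},
    {"rx":0,"ry":0,"rz":0,"dx":0,"dy":0,"dz":0,"gripper":-1},
  ],
)

```text
clock: 40.08
tcp_pos: [0.5562, 0.0339, 0.1398]
orientation: [-2.104, -2.333, 0.001]
contact_force: [0.5, -0.9, 0.2]
grip_width: 0.0002
gripper_force: 0.0
```

>>> step_arm(
  moves=[
    {"rx":0,"ry":0,"rz":0,"dx":0,"dy":0,"dz":1.5,"gripper":-1},
    {"rx":0,"ry":0,"rz":0,"dx":0,"dy":0,"dz":1.5,"gripper":-1},
    {"rx":0,"ry":0,"rz":0,"dx":0,"dy":0,"dz":0,"gripper":-1},
  ],
)

```text
clock: 40.45
tcp_pos: [0.5567, 0.0339, 0.1377]
orientation: [2.104, 2.333, 0.001]
contact_force: [-1.7, -0.8, 6.4]
grip_width: -0.0003
gripper_force: 3.2
```

>>> step_arm(
  moves=[
    {"rx":0,"ry":0,"rz":0,"dx":0,"dy":0,"dz":1,"gripper":-1},
    {"rx":0,"ry":0,"rz":0,"dx":0,"dy":0,"dz":1,"gripper":-1},
    {"rx":0,"ry":0,"rz":0,"dx":0,"dy":0,"dz":0,"gripper":-1},
  ],
)

```text
clock: 40.83
tcp_pos: [0.5569, 0.0339, 0.1374]
orientation: [-2.104, -2.332, -0.003]
contact_force: [-7.8, 0.9, 23.6]
grip_width: 0.0001
gripper_force: 11.9
```

The guard is firmly on its stops at the predicted handle height. Now the start button.

>>> step_arm(
  moves=[
    {"rx":0,"ry":0,"rz":0,"dx":0,"dy":0,"dz":-20,"gripper":-1},
    {"rx":0,"ry":0,"rz":0,"dx":0,"dy":0,"dz":-30,"gripper":-1},
    {"rx":0,"ry":0,"rz":0,"dx":-36,"dy":-14,"dz":0,"gripper":-1},
    {"rx":0,"ry":0,"rz":0,"dx":-36,"dy":-14,"dz":0,"gripper":-1},
    {"rx":0,"ry":0,"rz":0,"dx":-36,"dy":-14,"dz":0,"gripper":-1},
    {"rx":0,"ry":0,"rz":0,"dx":-36,"dy":-14,"dz":0,"gripper":-1},
    {"rx":0,"ry":0,"rz":0,"dx":0,"dy":0,"dz":30,"gripper":-1},
    {"rx":0,"ry":0,"rz":0,"dx":0,"dy":0,"dz":30,"gripper":-1},
    {"rx":0,"ry":0,"rz":0,"dx":0,"dy":0,"dz":0,"gripper":-1},
    {"rx":0,"ry":0,"rz":0,"dx":0,"dy":0,"dz":0,"gripper":-1},
  ],
)

```text
clock: 42.08
tcp_pos: [0.516, -0.1152, 0.1259]
orientation: [2.104, 2.332, 0.001]
contact_force: [0.7, 0.2, 1.1]
grip_width: 0.0003
gripper_force: 0.0
```

```bash
python3 - <<'E'
from h import *
log(); go([.5158,-.1146,.086],6)
E
```

```text
t 42.08 tcp [ 516.  -115.2  125.9] yaw 5.9 tilt [ 0.001 -0.    -1.   ] F [0.7 0.2 1.1] w 0.3 j [-0.35  0.46  0.58  2.05 -0.37  0.74  0.56]
rz -0.1  dx 0.7 dy -0.2 dz 39.9
```

>>> step_arm(
  moves=[
    {"rx":0,"ry":0,"rz":0,"dx":0,"dy":0,"dz":20,"gripper":-1},
    {"rx":0,"ry":0,"rz":0,"dx":0,"dy":0,"dz":15,"gripper":-1},
    {"rx":0,"ry":0,"rz":0,"dx":0,"dy":0,"dz":5,"gripper":-1},
    {"rx":0,"ry":0,"rz":0,"dx":0,"dy":0,"dz":3,"gripper":-1},
    {"rx":0,"ry":0,"rz":0,"dx":0,"dy":0,"dz":3,"gripper":-1},
    {"rx":0,"ry":0,"rz":0,"dx":0,"dy":0,"dz":2,"gripper":-1},
    {"rx":0,"ry":0,"rz":0,"dx":0,"dy":0,"dz":0,"gripper":-1},
    {"rx":0,"ry":0,"rz":0,"dx":0,"dy":0,"dz":0,"gripper":-1},
  ],
)

```text
clock: 43.08
tcp_pos: [0.5156, -0.115, 0.078]
orientation: [-2.104, -2.332, -0.001]
contact_force: [-4.6, 1.5, 12.0]
grip_width: 0.0001
gripper_force: 6.0
```

>>> step_arm(
  moves=[
    {"rx":0,"ry":0,"rz":0,"dx":0,"dy":0,"dz":1,"gripper":-1},
    {"rx":0,"ry":0,"rz":0,"dx":0,"dy":0,"dz":1,"gripper":-1},
    {"rx":0,"ry":0,"rz":0,"dx":0,"dy":0,"dz":0,"gripper":-1},
  ],
)

```text
clock: 43.45
tcp_pos: [0.5157, -0.1151, 0.0776]
orientation: [-2.104, -2.332, -0.004]
contact_force: [-10.2, 3.4, 32.4]
grip_width: 0.0002
gripper_force: 16.4
```

Button fully in. Back to the guard handle.

>>> step_arm(
  moves=[
    {"rx":0,"ry":0,"rz":0,"dx":0,"dy":0,"dz":-20,"gripper":-1},
    {"rx":0,"ry":0,"rz":0,"dx":0,"dy":0,"dz":-45,"gripper":-1},
    {"rx":0,"ry":0,"rz":0,"dx":0,"dy":0,"dz":-45,"gripper":-0.1},
    {"rx":0,"ry":0,"rz":0,"dx":38,"dy":14,"dz":0,"gripper":-0.1},
    {"rx":0,"ry":0,"rz":0,"dx":38,"dy":14,"dz":0,"gripper":-0.1},
    {"rx":0,"ry":0,"rz":0,"dx":38,"dy":14,"dz":0,"gripper":-0.1},
    {"rx":0,"ry":0,"rz":0,"dx":30,"dy":14,"dz":0,"gripper":-0.1},
    {"rx":0,"ry":0,"rz":0,"dx":0,"dy":0,"dz":0,"gripper":-0.1},
    {"rx":0,"ry":0,"rz":0,"dx":0,"dy":0,"dz":0,"gripper":-0.1},
    {"rx":0,"ry":0,"rz":0,"dx":0,"dy":0,"dz":0,"gripper":-0.1},
  ],
)

```text
clock: 44.7
tcp_pos: [0.5562, 0.0324, 0.1852]
orientation: [2.106, 2.33, -0.0]
contact_force: [1.1, 0.2, -0.1]
grip_width: 0.0384
gripper_force: 0.0
```

```bash
python3 - <<'E'
from h import *
log(); go([.5577,.0336,.119],6)
E
```

```text
t 44.7 tcp [556.2  32.4 185.2] yaw 5.8 tilt [ 0. -0. -1.] F [ 1.1  0.2 -0.1] w 38.4 j [-0.65  0.41  0.61  1.94 -0.3   0.88  0.22]
rz -0.2  dx 1.0 dy 1.7 dz 66.2
```

>>> step_arm(
  moves=[
    {"rx":0,"ry":0,"rz":0,"dx":1,"dy":1.6,"dz":30,"gripper":-0.1},
    {"rx":0,"ry":0,"rz":0,"dx":0,"dy":0,"dz":24,"gripper":-0.1},
    {"rx":0,"ry":0,"rz":0,"dx":0,"dy":0,"dz":13,"gripper":-0.1},
    {"rx":0,"ry":0,"rz":0,"dx":0,"dy":0,"dz":0,"gripper":-0.1},
    {"rx":0,"ry":0,"rz":0,"dx":0,"dy":0,"dz":0,"gripper":-1},
    {"rx":0,"ry":0,"rz":0,"dx":0,"dy":0,"dz":0,"gripper":-1},
    {"rx":0,"ry":0,"rz":0,"dx":0,"dy":0,"dz":0,"gripper":-1},
    {"rx":0,"ry":0,"rz":0,"dx":0,"dy":0,"dz":0,"gripper":-1},
  ],
  grip_force=40,
)

```text
clock: 45.7
tcp_pos: [0.5583, 0.0349, 0.1191]
orientation: [2.104, 2.332, 0.002]
contact_force: [-1.8, -1.2, 6.7]
grip_width: 0.01
gripper_force: 39.2
```

>>> step_arm(
  moves=[
    {"rx":0,"ry":0,"rz":0,"dx":0,"dy":-1.1,"dz":-15.7,"gripper":-1},
    {"rx":0,"ry":0,"rz":0,"dx":0,"dy":0.1,"dz":-15.8,"gripper":-1},
    {"rx":0,"ry":0,"rz":0,"dx":0,"dy":1.3,"dz":-15.7,"gripper":-1},
    {"rx":0,"ry":0,"rz":0,"dx":0,"dy":2.6,"dz":-15.5,"gripper":-1},
    {"rx":0,"ry":0,"rz":0,"dx":0,"dy":3.8,"dz":-15.3,"gripper":-1},
    {"rx":0,"ry":0,"rz":0,"dx":0,"dy":4.9,"dz":-15,"gripper":-1},
    {"rx":0,"ry":0,"rz":0,"dx":0,"dy":6.1,"dz":-14.5,"gripper":-1},
    {"rx":0,"ry":0,"rz":0,"dx":0,"dy":7.2,"dz":-14,"gripper":-1},
    {"rx":0,"ry":0,"rz":0,"dx":0,"dy":0,"dz":0,"gripper":-1},
  ],
)

```text
clock: 46.82
tcp_pos: [0.5816, 0.0375, 0.2411]
orientation: [-2.102, -2.33, 0.003]
contact_force: [-9.7, -1.8, 6.2]
grip_width: 0.0102
gripper_force: 40.1
```

```bash
python3 - <<'E'
from h import *
log(); p=st()[0]; t,M,o=machine(); print((p[:2]-o)@M*1000); q=1.404*8/18; go(mw(124-202*np.cos(q-.11),34,132+202*np.sin(q-.11)+9),6)
E
```

```text
t 46.83 tcp [581.6  37.5 241.1] yaw 5.9 tilt [-0.004  0.001 -1.   ] F [-9.7 -1.8  6.2] w 10.2 j [-0.66  0.39  0.64  1.83 -0.27  1.02  0.19]
[-52.5592191   36.75191659]
rz -0.1  dx -2.8 dy 0.7 dz 0.7
```

Tracking the arc well; continue up past the full-up point.

>>> step_arm(
  moves=[
    {"rx":0,"ry":0,"rz":0,"dx":0,"dy":8.3,"dz":-13.4,"gripper":-1},
    {"rx":0,"ry":0,"rz":0,"dx":0,"dy":9.3,"dz":-12.7,"gripper":-1},
    {"rx":0,"ry":0,"rz":0,"dx":0,"dy":10.3,"dz":-12,"gripper":-1},
    {"rx":0,"ry":0,"rz":0,"dx":0,"dy":11.2,"dz":-11.1,"gripper":-1},
    {"rx":0,"ry":0,"rz":0,"dx":0,"dy":12,"dz":-10.2,"gripper":-1},
    {"rx":0,"ry":0,"rz":0,"dx":0,"dy":12.8,"dz":-9.3,"gripper":-1},
    {"rx":0,"ry":0,"rz":0,"dx":0,"dy":13.4,"dz":-8.2,"gripper":-1},
    {"rx":0,"ry":0,"rz":0,"dx":0,"dy":14,"dz":-7.2,"gripper":-1},
    {"rx":0,"ry":0,"rz":0,"dx":0,"dy":14.6,"dz":-6,"gripper":-1},
    {"rx":0,"ry":0,"rz":0,"dx":0,"dy":15,"dz":-4.9,"gripper":-1},
    {"rx":0,"ry":0,"rz":0,"dx":0,"dy":9.5,"dz":-2.5,"gripper":-1},
    {"rx":0,"ry":0,"rz":0,"dx":0,"dy":0,"dz":0,"gripper":-1},
  ],
)

```text
clock: 48.32
tcp_pos: [0.7138, 0.0515, 0.3418]
orientation: [2.102, 2.332, 0.007]
contact_force: [-4.3, -0.6, 13.0]
grip_width: 0.01
gripper_force: 41.9
```

>>> step_arm(
  moves=[
    {"rx":0,"ry":0,"rz":0,"dx":0,"dy":5,"dz":-1,"gripper":-1},
    {"rx":0,"ry":0,"rz":0,"dx":0,"dy":4,"dz":-0.8,"gripper":-1},
    {"rx":0,"ry":0,"rz":0,"dx":0,"dy":0,"dz":0,"gripper":-1},
  ],
)

```text
clock: 48.7
tcp_pos: [0.7218, 0.0523, 0.3431]
orientation: [2.103, 2.333, 0.005]
contact_force: [-6.3, 0.5, 11.3]
grip_width: 0.0102
gripper_force: 42.1
```

>>> step_arm(
  moves=[
    {"rx":0,"ry":0,"rz":0,"dx":0,"dy":3,"dz":-0.4,"gripper":-1},
    {"rx":0,"ry":0,"rz":0,"dx":0,"dy":2,"dz":0,"gripper":-1},
    {"rx":0,"ry":0,"rz":0,"dx":0,"dy":0,"dz":0,"gripper":-1},
  ],
)

```text
clock: 49.08
tcp_pos: [0.7222, 0.0523, 0.3431]
orientation: [-2.099, -2.327, 0.007]
contact_force: [-25.2, -1.0, 17.9]
grip_width: 0.01
gripper_force: 43.0
```

```bash
python3 - <<'E'
from h import *
log(); p=st()[0]; t,M,o=machine(); print((p[:2]-o)@M*1000)
E
```

```text
t 49.08 tcp [722.2  52.3 343.1] yaw 5.9 tilt [-0.009  0.002 -1.   ] F [-25.2  -1.   17.9] w 10.0 j [-0.54  0.57  0.63  1.33 -0.34  1.36  0.19]
[88.89464058 36.74525561]
```

The guard is at its upper stop. Release and go to the clamp grip, turned for the y pinch.

>>> step_arm(
  moves=[
    {"rx":0,"ry":0,"rz":0,"dx":0,"dy":-4,"dz":0,"gripper":-1},
    {"rx":0,"ry":0,"rz":0,"dx":0,"dy":0,"dz":0,"gripper":0},
    {"rx":0,"ry":0,"rz":0,"dx":0,"dy":0,"dz":0,"gripper":0},
    {"rx":0,"ry":0,"rz":0,"dx":0,"dy":0,"dz":-20,"gripper":0},
    {"rx":0,"ry":0,"rz":0,"dx":0,"dy":0,"dz":-40,"gripper":0},
    {"rx":0,"ry":0,"rz":0,"dx":0,"dy":-50,"dz":0,"gripper":0},
    {"rx":0,"ry":0,"rz":0,"dx":0,"dy":-50,"dz":0,"gripper":0},
    {"rx":0,"ry":0,"rz":0,"dx":0,"dy":-50,"dz":0,"gripper":0},
    {"rx":0,"ry":0,"rz":0,"dx":0,"dy":-50,"dz":15,"gripper":0},
    {"rx":0,"ry":0,"rz":0,"dx":0,"dy":-40,"dz":15,"gripper":0.1},
    {"rx":0,"ry":0,"rz":-10,"dx":0,"dy":0,"dz":15,"gripper":0.1},
    {"rx":0,"ry":0,"rz":-10,"dx":0,"dy":0,"dz":15,"gripper":0.1},
    {"rx":0,"ry":0,"rz":-10,"dx":0,"dy":0,"dz":0,"gripper":0.1},
    {"rx":0,"ry":0,"rz":-10,"dx":0,"dy":0,"dz":0,"gripper":0.1},
    {"rx":0,"ry":0,"rz":-10,"dx":0,"dy":0,"dz":0,"gripper":0.1},
    {"rx":0,"ry":0,"rz":-10,"dx":0,"dy":0,"dz":0,"gripper":0.1},
    {"rx":0,"ry":0,"rz":-10,"dx":0,"dy":0,"dz":0,"gripper":0.1},
    {"rx":0,"ry":0,"rz":-10,"dx":0,"dy":0,"dz":0,"gripper":0.1},
    {"rx":0,"ry":0,"rz":-10,"dx":0,"dy":0,"dz":0,"gripper":0.1},
    {"rx":0,"ry":0,"rz":0,"dx":0,"dy":0,"dz":0,"gripper":0.1},
  ],
)

```text
clock: 51.58
tcp_pos: [0.4843, 0.0271, 0.3405]
orientation: [-0.158, 3.136, 0.001]
contact_force: [0.5, 0.4, -0.1]
grip_width: 0.0469
gripper_force: 0.0
```

```bash
python3 - <<'E'
from h import *
log(); go(mw(-209,0,160),96)
E
```

```text
t 51.58 tcp [484.3  27.1 340.5] yaw 95.8 tilt [ 0.002  0.001 -1.   ] F [ 0.5  0.4 -0.1] w 46.9 j [-0.75  0.07  0.6   1.91 -0.04  1.17  1.54]
rz -0.2  dx 58.6 dy -36.7 dz 180.5
```

>>> step_arm(
  moves=[
    {"rx":0,"ry":0,"rz":0,"dx":29,"dy":-17,"dz":40,"gripper":0.1},
    {"rx":0,"ry":0,"rz":0,"dx":29.6,"dy":-17.5,"dz":40,"gripper":0.1},
    {"rx":0,"ry":0,"rz":0,"dx":0,"dy":0,"dz":50,"gripper":0.1},
    {"rx":0,"ry":0,"rz":0,"dx":0,"dy":0,"dz":50,"gripper":0.1},
    {"rx":0,"ry":0,"rz":0,"dx":0,"dy":0,"dz":0,"gripper":0.1},
    {"rx":0,"ry":0,"rz":0,"dx":0,"dy":0,"dz":0,"gripper":0.1},
  ],
)

```text
clock: 52.32
tcp_pos: [0.4302, -0.0131, 0.161]
orientation: [-0.159, 3.136, 0.0]
contact_force: [1.3, -0.0, 0.8]
grip_width: 0.0467
gripper_force: 0.0
```

```bash
python3 - <<'E'
from h import *
log(); go(mw(-209,2.5,72),96)
E
```

```text
t 52.33 tcp [430.2 -13.1 161. ] yaw 95.8 tilt [ 0.002  0.    -1.   ] F [ 1.3 -0.   0.8] w 46.7 j [-0.65  0.23  0.61  2.24 -0.2   0.73  1.77]
rz -0.2  dx 0.7 dy 0.1 dz 89.0
```

>>> step_arm(
  moves=[
    {"rx":0,"ry":0,"rz":0,"dx":0.7,"dy":0,"dz":35,"gripper":0.1},
    {"rx":0,"ry":0,"rz":0,"dx":0,"dy":0,"dz":30,"gripper":0.1},
    {"rx":0,"ry":0,"rz":0,"dx":0,"dy":0,"dz":24,"gripper":0.1},
    {"rx":0,"ry":0,"rz":0,"dx":0,"dy":0,"dz":0,"gripper":0.1},
    {"rx":0,"ry":0,"rz":0,"dx":0,"dy":0,"dz":0,"gripper":-1},
    {"rx":0,"ry":0,"rz":0,"dx":0,"dy":0,"dz":0,"gripper":-1},
    {"rx":0,"ry":0,"rz":0,"dx":0,"dy":0,"dz":0,"gripper":-1},
    {"rx":0,"ry":0,"rz":0,"dx":0,"dy":0,"dz":0,"gripper":-1},
  ],
  grip_force=80,
)

```text
clock: 53.32
tcp_pos: [0.4297, -0.013, 0.0721]
orientation: [-0.161, 3.134, 0.001]
contact_force: [-1.8, -1.1, 11.6]
grip_width: 0.0173
gripper_force: 77.7
```

>>> step_arm(
  moves=[
    {"rx":0,"ry":0,"rz":0,"dx":-0.3,"dy":0,"dz":-4.5,"gripper":-1},
    {"rx":0,"ry":0,"rz":0,"dx":-0.3,"dy":0,"dz":-4.6,"gripper":-1},
    {"rx":0,"ry":0,"rz":0,"dx":-1,"dy":0,"dz":-5.1,"gripper":-1},
    {"rx":0,"ry":0,"rz":0,"dx":-1,"dy":0,"dz":-5.2,"gripper":-1},
    {"rx":0,"ry":0,"rz":0,"dx":-3.4,"dy":0,"dz":-9.9,"gripper":-1},
    {"rx":0,"ry":0,"rz":0,"dx":-4.7,"dy":0,"dz":-9.3,"gripper":-1},
    {"rx":0,"ry":0,"rz":0,"dx":0,"dy":0,"dz":0,"gripper":-1},
  ],
)

```text
clock: 54.2
tcp_pos: [0.4393, -0.012, 0.1097]
orientation: [-0.163, 3.136, -0.0]
contact_force: [1.6, -2.2, -6.3]
grip_width: 0.0165
gripper_force: 79.3
```

```bash
python3 - <<'E'
from h import *
log(); go(mw(-199.3,2.5,111),96)
E
```

```text
t 54.2 tcp [439.3 -12.  109.7] yaw 96.0 tilt [ 0.001 -0.    -1.   ] F [ 1.6 -2.2 -6.3] w 16.5 j [-0.58  0.35  0.55  2.25 -0.32  0.61  1.89]
rz -0.0  dx 0.1 dy 0.0 dz -1.3
```

>>> step_arm(
  moves=[
    {"rx":0,"ry":0,"rz":0,"dx":-6,"dy":0,"dz":-8.6,"gripper":-1},
    {"rx":0,"ry":0,"rz":0,"dx":-7.2,"dy":0,"dz":-7.7,"gripper":-1},
    {"rx":0,"ry":0,"rz":0,"dx":-8.1,"dy":0,"dz":-6.5,"gripper":-1},
    {"rx":0,"ry":0,"rz":0,"dx":-9,"dy":0,"dz":-5.4,"gripper":-1},
    {"rx":0,"ry":0,"rz":0,"dx":-9.6,"dy":0,"dz":-4.1,"gripper":-1},
    {"rx":0,"ry":0,"rz":0,"dx":-10.1,"dy":0,"dz":-2.7,"gripper":-1},
    {"rx":0,"ry":0,"rz":0,"dx":0,"dy":0,"dz":0,"gripper":-1},
  ],
)

```text
clock: 55.08
tcp_pos: [0.4889, -0.0065, 0.1444]
orientation: [-0.161, 3.137, 0.001]
contact_force: [0.1, -1.0, 1.2]
grip_width: -0.0001
gripper_force: 0.0
```

>>> step_arm(
  moves=[
    {"rx":0,"ry":0,"rz":0,"dx":-3,"dy":0,"dz":-0.5,"gripper":-1},
    {"rx":0,"ry":0,"rz":0,"dx":-2,"dy":0,"dz":0,"gripper":-1},
    {"rx":0,"ry":0,"rz":0,"dx":0,"dy":0,"dz":0,"gripper":-1},
  ],
)

```text
clock: 55.45
tcp_pos: [0.4937, -0.0061, 0.1444]
orientation: [-0.162, 3.137, 0.0]
contact_force: [0.3, -0.5, -0.6]
grip_width: 0.0003
gripper_force: 0.0
```

```bash
python3 - <<'E'
from h import *
log(); go(mw(-149,2.5,147),96)
E
```

```text
t 55.45 tcp [493.7  -6.1 144.4] yaw 95.9 tilt [ 0.  0. -1.] F [ 0.3 -0.5 -0.6] w 0.3 j [-0.59  0.37  0.58  2.11 -0.3   0.74  1.86]
rz -0.1  dx 4.5 dy -0.1 dz -2.6
```

The grip slipped off partway, so I'll lift and look where the handle stayed.

>>> step_arm(
  moves=[
    {"rx":0,"ry":0,"rz":0,"dx":0,"dy":0,"dz":-40,"gripper":0.1},
    {"rx":0,"ry":0,"rz":0,"dx":0,"dy":0,"dz":-50,"gripper":0.1},
    {"rx":0,"ry":0,"rz":0,"dx":0,"dy":0,"dz":-50,"gripper":0.1},
    {"rx":0,"ry":0,"rz":0,"dx":0,"dy":0,"dz":0,"gripper":0.1},
  ],
)

```text
clock: 55.95
tcp_pos: [0.4957, -0.0063, 0.2879]
orientation: [-0.161, 3.13, 0.003]
contact_force: [-1.1, 0.2, -0.5]
grip_width: 0.0469
gripper_force: 0.0
```

```bash
python3 - <<'E'
from h import *
log(); b=snap('side','s8')
c=cv2.resize(b[90:250,190:340],None,fx=3.7,fy=3.7,interpolation=cv2.INTER_CUBIC)
cv2.imwrite('pics/c10.png',np.clip(c*1.4,0,255).astype(np.uint8)); cv2.imwrite('pics/s8.png',b)
for a in(11,20,30,40,50,60,70,80,90):
    s,k=np.sin(np.radians(a)),np.cos(np.radians(a)); print(a,*[((proj('side',mw(-135-R_*s,0,70+R_*k))-[190,90])*3.7).round(0) for R_ in(52,75,98)])
E
```

```text
t 55.95 tcp [495.7  -6.3 287.9] yaw 95.9 tilt [ 0.007  0.002 -1.   ] F [-1.1  0.2 -0.5] w 46.9 j [-0.71  0.15  0.68  1.97 -0.11  1.05  1.69]
11 [164. 386.] [158. 367.] [153. 347.]
20 [156. 393.] [148. 376.] [139. 360.]
30 [149. 401.] [136. 389.] [124. 375.]
40 [142. 410.] [127. 402.] [111. 393.]
50 [136. 420.] [118. 416.] [ 99. 412.]
60 [132. 430.] [112. 431.] [ 91. 431.]
70 [128. 440.] [107. 445.] [ 85. 450.]
80 [127. 449.] [105. 459.] [ 82. 468.]
90 [127. 458.] [105. 471.] [ 82. 485.]
```

View pics/c10.png

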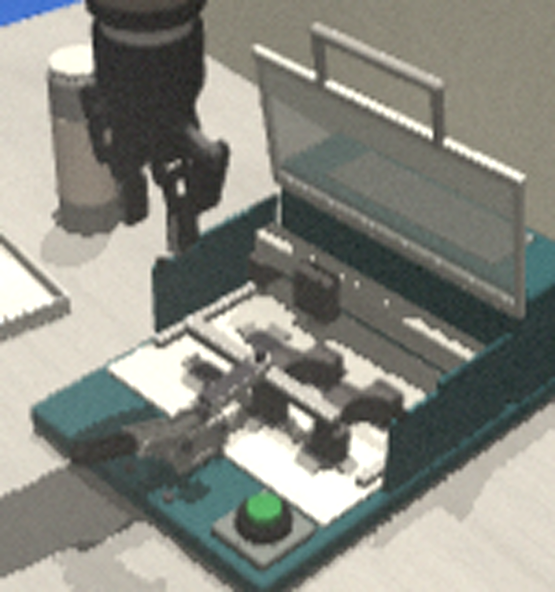

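The grip is at about 71° from upright (crop (105,447)). The clamp is past the stiff part but not yet open, and both caps and the raised guard look fine. I'll regrasp deeper.

```bash
python3 - <<'E'
from h import *
go(mw(-206,2.5,92),96)
for a in (71,64,57,50,43,36,29,22,15,11,9): print(a,'dx',round(75*np.sin(np.radians(a)),1),'z',round(75*np.cos(np.radians(a)),1))
E
```

```text
rz -0.1  dx 62.1 dy -0.1 dz 193.8
71 dx 70.9 z 24.4
64 dx 67.4 z 32.9
57 dx 62.9 z 40.8
50 dx 57.5 z 48.2
43 dx 51.1 z 54.9
36 dx 44.1 z 60.7
29 dx 36.4 z 65.6
22 dx 28.1 z 69.5
15 dx 19.4 z 72.4
11 dx 14.3 z 73.6
9 dx 11.7 z 74.1
```

>>> step_arm(
  moves=[
    {"rx":0,"ry":0,"rz":0,"dx":31,"dy":0,"dz":40,"gripper":0.1},
    {"rx":0,"ry":0,"rz":0,"dx":31,"dy":0,"dz":40,"gripper":0.1},
    {"rx":0,"ry":0,"rz":0,"dx":0,"dy":0,"dz":40,"gripper":0.1},
    {"rx":0,"ry":0,"rz":0,"dx":0,"dy":0,"dz":40,"gripper":0.1},
    {"rx":0,"ry":0,"rz":0,"dx":0,"dy":0,"dz":20,"gripper":0.1},
    {"rx":0,"ry":0,"rz":0,"dx":0,"dy":0,"dz":13,"gripper":0.1},
    {"rx":0,"ry":0,"rz":0,"dx":0,"dy":0,"dz":0,"gripper":0.1},
    {"rx":0,"ry":0,"rz":0,"dx":0,"dy":0,"dz":0,"gripper":-1},
    {"rx":0,"ry":0,"rz":0,"dx":0,"dy":0,"dz":0,"gripper":-1},
    {"rx":0,"ry":0,"rz":0,"dx":0,"dy":0,"dz":0,"gripper":-1},
    {"rx":0,"ry":0,"rz":0,"dx":0,"dy":0,"dz":0,"gripper":-1},
  ],
  grip_force=60,
)

```text
clock: 57.38
tcp_pos: [0.4323, -0.0127, 0.0918]
orientation: [-0.162, 3.136, 0.0]
contact_force: [1.2, -1.5, 2.5]
grip_width: 0.017
gripper_force: 58.5
```

>>> step_arm(
  moves=[
    {"rx":0,"ry":0,"rz":0,"dx":-3.5,"dy":0,"dz":-8.5,"gripper":-1},
    {"rx":0,"ry":0,"rz":0,"dx":-4.5,"dy":0,"dz":-7.9,"gripper":-1},
    {"rx":0,"ry":0,"rz":0,"dx":0,"dy":0,"dz":0,"gripper":-1},
  ],
)

```text
clock: 57.75
tcp_pos: [0.4392, -0.012, 0.1081]
orientation: [0.161, -3.136, -0.0]
contact_force: [-1.7, -3.3, -6.3]
grip_width: 0.0169
gripper_force: 59.5
```

```bash
python3 - <<'E'
from h import *
log(); p=st()[0]; t,M,o=machine(); print((p[:2]-o)@M*1000)
E
```

```text
t 57.75 tcp [439.2 -12.  108.1] yaw 95.9 tilt [-0.002  0.    -1.   ] F [-1.7 -3.3 -6.3] w 16.9 j [-0.59  0.36  0.57  2.25 -0.34  0.61  1.9 ]
[-199.35639021    2.49825872]
```

>>> step_arm(
  moves=[
    {"rx":0,"ry":0,"rz":0,"dx":0,"dy":0,"dz":0,"gripper":-1},
    {"rx":0,"ry":0,"rz":0,"dx":-2.7,"dy":0,"dz":-3.7,"gripper":-1},
    {"rx":0,"ry":0,"rz":0,"dx":-2.7,"dy":0,"dz":-3.7,"gripper":-1},
    {"rx":0,"ry":0,"rz":0,"dx":0,"dy":0,"dz":0,"gripper":-1},
  ],
  grip_force=110,
)

```text
clock: 58.25
tcp_pos: [0.4464, -0.0112, 0.1162]
orientation: [-0.163, 3.135, 0.0]
contact_force: [-2.3, -3.7, 0.5]
grip_width: 0.0154
gripper_force: 112.9
```

```bash
python3 - <<'E'
from h import *
log()
b0=cv2.imread('pics/s8.png'); b=snap('side','s9')
# dark-grip mask near the handle, before and now
for im in(b0,b):
    g=im[195:232,205:240].max(2); print('\n'.join(''.join('#' if v<45 else '+' if v<75 else '.' for v in row) for row in g[::2])); print()
for a in(71,64,57,50): print(a,(proj('side',mw(-139-75*np.sin(np.radians(a)),0,70+75*np.cos(np.radians(a))))-[205,195]).round(1))
E
```

```text
t 58.25 tcp [446.4 -11.2 116.2] yaw 96.0 tilt [ 0.002  0.    -1.   ] F [-2.3 -3.7  0.5] w 15.4 j [-0.6   0.35  0.58  2.24 -0.33  0.63  1.89]
...................................
...................................
........................++.........
.................+++++++++++.......
.............+++++++++++++....+.++.
+.......++++++++++.....+...........
+++..+++++++++++++++++............+
++++++++++++###++##+#++....++++++++
+++++++++#+++++#++##+++.+++++++.+++
..++++++#+++##+#++++++.++++++++.+++
....+++++#+++++++++++++++++++++++++
....+++++++++++++++++++++++++++++++
.......++++++++++++++++++++++++++++
.........++++++++++++++++++++++++++
............+++++++++#+++++...+++++
..............+++++++++++++..+++...
.................+++++++++++.......
....................+++++++++++....
...................++....+++++++++.

........++##+##########++#+++++#+..
.........+#++##+###++########++....
..........++###+#############......
..........++###++###########+......
.......+++++####+##+####++.......+.
......########+++++####+...........
+++...+#########+++####+.++........
+++++....++++++#+++####+++++++++...
++++++++++++++++++++++.....+++..+++
..+++++++++++++++++++++...+++++.+++
.....++++++++++++++++++++++++++++++
......+++++++++++++++++++++++++++++
.......++++++++++++++++++++++++++++
.........+++++++++++++++++++++.....
............+++++++++++++++++++....
..............+++++++++++++#++#+...
.................++++++++++++......
....................+++++++++++....
....................+++++++++#+++..

71 [12.8 16.3]
64 [13.5 13.6]
57 [14.6 10.8]
50 [15.9  8.1]
```

The handle is lagging, at about 60° and near the pad tips. Regrasp centred on it and go on.

>>> step_arm(
  moves=[
    {"rx":0,"ry":0,"rz":0,"dx":0,"dy":0,"dz":0,"gripper":-0.1},
    {"rx":0,"ry":0,"rz":0,"dx":0,"dy":0,"dz":0,"gripper":-0.1},
    {"rx":0,"ry":0,"rz":0,"dx":5,"dy":0,"dz":6,"gripper":-0.1},
    {"rx":0,"ry":0,"rz":0,"dx":4,"dy":0,"dz":5,"gripper":-0.1},
    {"rx":0,"ry":0,"rz":0,"dx":0,"dy":0,"dz":0,"gripper":-0.1},
    {"rx":0,"ry":0,"rz":0,"dx":0,"dy":0,"dz":0,"gripper":-1},
    {"rx":0,"ry":0,"rz":0,"dx":0,"dy":0,"dz":0,"gripper":-1},
    {"rx":0,"ry":0,"rz":0,"dx":0,"dy":0,"dz":0,"gripper":-1},
  ],
  grip_force=60,
)

```text
clock: 59.3
tcp_pos: [0.4363, -0.0123, 0.1043]
orientation: [-0.162, 3.137, -0.0]
contact_force: [-0.9, -1.2, 0.1]
grip_width: 0.0163
gripper_force: 59.3
```

>>> step_arm(
  moves=[
    {"rx":0,"ry":0,"rz":0,"dx":-5,"dy":0,"dz":-7.5,"gripper":-1},
    {"rx":0,"ry":0,"rz":0,"dx":-5.8,"dy":0,"dz":-7,"gripper":-1},
    {"rx":0,"ry":0,"rz":0,"dx":0,"dy":0,"dz":0,"gripper":-1},
  ],
)

```text
clock: 59.68
tcp_pos: [0.448, -0.011, 0.1196]
orientation: [-0.163, 3.136, 0.0]
contact_force: [0.9, -1.7, -13.8]
grip_width: 0.0151
gripper_force: 64.5
```

```bash
python3 - <<'E'
from h import *
log()
b=snap('side','s10')
g=b[185:232,205:240].max(2); print('\n'.join(''.join('#' if v<45 else '+' if v<75 else '.' for v in row) for row in g[::2]))
for a in(60,50,40,30): print(a,(proj('side',mw(-139-98*np.sin(np.radians(a)),0,70+98*np.cos(np.radians(a))))-[205,185]).round(1))
E
```

```text
t 59.67 tcp [448.  -11.  119.6] yaw 96.0 tilt [ 0.001  0.    -1.   ] F [  0.9  -1.7 -13.8] w 15.1 j [-0.61  0.35  0.59  2.23 -0.32  0.64  1.89]
...+++.#++#++####++##++++++........
....##++#####+##########+..........
.....++##+#########+####++.........
......######+#+##########++....++..
.......+.##############+++++++++++.
.........+##########+##+#####+#+...
..........+++######++#########.....
...........++###############+......
...........++##+##########++.......
...........++###+++####+.........+.
............+###+++#####...........
+++..++++#######+++####+...........
+++++#+#########+++##++++++++++++..
+++++############++++++++++++++.+++
..+++++#++++++++++++++++..+++++.+++
.....++++++++++++++++++++++++++++++
......++++++++++++++++++++++++##+++
.......++++++++++++++++++#+++++++++
.........+++++++++++++++++++++.....
............+++++++#++++++++++++...
..............++++++++++++++++++...
.................++++++++++++......
....................+++++++++++....
...................+++++++++++++++.
60 [ 8.5 22.2]
50 [10.8 17. ]
40 [13.8 11.9]
30 [17.4  7.1]
```

>>> step_arm(
  moves=[
    {"rx":0,"ry":0,"rz":0,"dx":0,"dy":0,"dz":0,"gripper":0},
    {"rx":0,"ry":0,"rz":0,"dx":0,"dy":0,"dz":0,"gripper":0},
    {"rx":0,"ry":0,"rz":0,"dx":8,"dy":0,"dz":15,"gripper":0},
    {"rx":0,"ry":0,"rz":0,"dx":8,"dy":0,"dz":15,"gripper":0},
    {"rx":0,"ry":0,"rz":0,"dx":0,"dy":0,"dz":0,"gripper":0},
    {"rx":0,"ry":0,"rz":0,"dx":0,"dy":0,"dz":0,"gripper":-1},
    {"rx":0,"ry":0,"rz":0,"dx":0,"dy":0,"dz":0,"gripper":-1},
    {"rx":0,"ry":0,"rz":0,"dx":0,"dy":0,"dz":0,"gripper":-1},
    {"rx":0,"ry":0,"rz":0,"dx":0,"dy":0,"dz":0,"gripper":-1},
  ],
  grip_force=60,
)

```text
clock: 60.85
tcp_pos: [0.4319, -0.0128, 0.0891]
orientation: [-0.162, 3.136, -0.0]
contact_force: [0.3, -1.8, 2.1]
grip_width: 0.0172
gripper_force: 58.5
```

>>> step_arm(
  moves=[
    {"rx":0,"ry":0,"rz":0,"dx":-1.5,"dy":0,"dz":-4,"gripper":-1},
    {"rx":0,"ry":0,"rz":0,"dx":0,"dy":0,"dz":0,"gripper":-1},
  ],
)

```text
clock: 61.1
tcp_pos: [0.4328, -0.0127, 0.0926]
orientation: [-0.162, 3.137, -0.001]
contact_force: [5.0, -2.2, -10.1]
grip_width: 0.0173
gripper_force: 58.8
```

>>> step_arm(
  moves=[
    {"rx":0,"ry":0,"rz":0,"dx":-1.5,"dy":0,"dz":-4,"gripper":-1},
    {"rx":0,"ry":0,"rz":0,"dx":0,"dy":0,"dz":0,"gripper":-1},
  ],
)

```text
clock: 61.35
tcp_pos: [0.4338, -0.0125, 0.0964]
orientation: [0.162, -3.137, 0.001]
contact_force: [5.9, -2.0, -11.6]
grip_width: 0.0172
gripper_force: 58.8
```

```bash
python3 - <<'E'
from h import *
log()
b=snap('side','s11')
g=b[185:232,195:250].max(2); print('\n'.join(''.join('#' if v<45 else '+' if v<75 else '.' for v in row) for row in g[::2]))
u,v=proj('side',st()[0]); print('tcp px',u-195,v-185)
E
```

```text
t 61.35 tcp [433.8 -12.5  96.4] yaw 95.9 tilt [-0.    -0.001 -1.   ] F [  5.9  -2.  -11.6] w 17.2 j [-0.58  0.37  0.56  2.27 -0.36  0.58  1.93]
......++++#++++##+##+++##++#####+....................++
.......+++++#++++####+##+#######.......................
........++++#+#++##+###+++######...............++++++..
.........++++++####+######++####+...............+++++++
..........+++.#+##+#++#+##++++++#+................++++.
..........+#++#####+#########++...................+....
...........#+++##+###+########++.................+++...
............#+#+#+#############++.....+..........++++..
....+..........+++############+.+++...++.........++++..
....++++.......+###+##+####+#++#+++#+++..........++....
.....+++++.......++#+##+#+++#+#######+..............+++
......+++++++....++#################.............++++++
........+++++++..++##############++.....+++...+++++++++
..........++++++#######+++######+++++++++.+++++++++..++
............++##+######+++####+..++++++++.++++++...++++
..............+########+++####+....+++++++++++..++++...
..................++++++++####+++++++++++++.+++++......
.................++++++++++++++++++++++++++++++........
...................+++++++++++++++++++++...............
......................+++++++++++++++..................
........................+++++++++++++..+++.............
...........................+++++++++++.................
..............................+++++++++++..............
.............................++++++++++#++++...........
tcp px 23.562342915423528 24.553941715513247
```

>>> step_arm(
  moves=[
    {"rx":0,"ry":0,"rz":0,"dx":0,"dy":0,"dz":0,"gripper":0},
    {"rx":0,"ry":0,"rz":0,"dx":0,"dy":0,"dz":0,"gripper":0},
    {"rx":0,"ry":0,"rz":0,"dx":3,"dy":0,"dz":13,"gripper":0},
    {"rx":0,"ry":0,"rz":0,"dx":0,"dy":0,"dz":0,"gripper":0},
    {"rx":0,"ry":0,"rz":0,"dx":0,"dy":0,"dz":0,"gripper":-1},
    {"rx":0,"ry":0,"rz":0,"dx":0,"dy":0,"dz":0,"gripper":-1},
    {"rx":0,"ry":0,"rz":0,"dx":0,"dy":0,"dz":0,"gripper":-1},
    {"rx":0,"ry":0,"rz":0,"dx":0,"dy":0,"dz":0,"gripper":-1},
  ],
  grip_force=120,
)

```text
clock: 62.4
tcp_pos: [0.431, -0.0129, 0.0838]
orientation: [0.162, -3.137, 0.0]
contact_force: [-1.8, -1.7, 2.2]
grip_width: 0.0162
gripper_force: 117.0
```

>>> step_arm(
  moves=[
    {"rx":0,"ry":0,"rz":0,"dx":-1,"dy":0,"dz":-4,"gripper":-1},
    {"rx":0,"ry":0,"rz":0,"dx":0,"dy":0,"dz":0,"gripper":-1},
  ],
)

```text
clock: 62.65
tcp_pos: [0.4319, -0.0128, 0.0875]
orientation: [0.163, -3.137, 0.001]
contact_force: [3.8, -2.5, -12.1]
grip_width: 0.0163
gripper_force: 117.3
```

>>> step_arm(
  moves=[
    {"rx":0,"ry":0,"rz":0,"dx":-1,"dy":0,"dz":-4,"gripper":-1},
    {"rx":0,"ry":0,"rz":0,"dx":0,"dy":0,"dz":0,"gripper":-1},
  ],
)

```text
clock: 62.9
tcp_pos: [0.4328, -0.0127, 0.0916]
orientation: [0.161, -3.137, 0.0]
contact_force: [1.4, -1.6, -9.4]
grip_width: 0.0165
gripper_force: 117.2
```

>>> step_arm(
  moves=[
    {"rx":0,"ry":0,"rz":0,"dx":-1.5,"dy":0,"dz":-4,"gripper":-1},
    {"rx":0,"ry":0,"rz":0,"dx":0,"dy":0,"dz":0,"gripper":-1},
  ],
)

```text
clock: 63.15
tcp_pos: [0.4331, -0.0127, 0.0956]
orientation: [0.16, -3.135, -0.001]
contact_force: [-3.5, -3.0, -4.9]
grip_width: 0.0161
gripper_force: 116.9
```

```bash
python3 - <<'E'
from h import *
log()
b=snap('side','s12')
g=b[195:232,195:240].max(2); print('\n'.join(''.join('#' if v<45 else '+' if v<75 else '.' for v in row) for row in g[::2]))
E
```

```text
t 63.15 tcp [433.1 -12.7  95.6] yaw 95.8 tilt [-0.003  0.    -1.   ] F [-3.5 -3.  -4.9] w 16.1 j [-0.58  0.38  0.56  2.27 -0.36  0.58  1.93]
..........+#++###+####+######++..............
...........#+##+########+#####++.............
...........+#++#+##+##########+++............
....+........+.+#+##+##########+++....#+.....
....++++.......+####+##+##++#+++#++++++......
.....+++++......+#+######+++#######+#+.......
.....++++++++....++###+#+#######+###+........
........+++++++++++##+##+#########+....++++..
..........++++#######+#+++#####++.+++++.+++++
............++#########+++###++.....+++++.+++
...............++++##+++++####+....++++++++++
..................++++++++####+++++++++#+++++
.................++++++++++++++++++++++++#+++
...................+++++++++++++++++++++.....
......................+++++++++++++++..++....
........................+++++++#+++++..+++...
...........................+++++++#++++......
..............................+++++++++++....
.............................+++++++++++++++.
```

With 120 N the handle moves. Continue stepwise.

>>> step_arm(
  moves=[
    {"rx":0,"ry":0,"rz":0,"dx":-1.7,"dy":0,"dz":-3.6,"gripper":-1},
    {"rx":0,"ry":0,"rz":0,"dx":-1.7,"dy":0,"dz":-3.5,"gripper":-1},
    {"rx":0,"ry":0,"rz":0,"dx":0,"dy":0,"dz":0,"gripper":-1},
  ],
)

```text
clock: 63.58
tcp_pos: [0.4342, -0.0127, 0.1021]
orientation: [0.159, -3.13, -0.001]
contact_force: [-10.1, -4.3, -3.4]
grip_width: 0.0159
gripper_force: 117.5
```

>>> step_arm(
  moves=[
    {"rx":0,"ry":0,"rz":0,"dx":-2.1,"dy":0,"dz":-3.4,"gripper":-1},
    {"rx":0,"ry":0,"rz":0,"dx":-2.1,"dy":0,"dz":-3.3,"gripper":-1},
    {"rx":0,"ry":0,"rz":0,"dx":0,"dy":0,"dz":0,"gripper":-1},
  ],
)

```text
clock: 63.95
tcp_pos: [0.4347, -0.0126, 0.1078]
orientation: [0.157, -3.123, -0.002]
contact_force: [-15.2, -5.2, -2.3]
grip_width: 0.016
gripper_force: 118.4
```

```bash
python3 - <<'E'
from h import *
log()
b=snap('side','s13')
g=b[185:232,195:240].max(2); print('\n'.join(''.join('#' if v<45 else '+' if v<75 else '.' for v in row) for row in g[::2]))
E
```

```text
t 63.95 tcp [434.7 -12.6 107.8] yaw 95.8 tilt [-0.015  0.    -1.   ] F [-15.2  -5.2  -2.3] w 16.0 j [-0.6   0.36  0.58  2.25 -0.34  0.62  1.9 ]
........+++++#+++++#+###########+............
.........++++#++##+++##+#+#+####+............
..........+++++#+##+#++###+##+++++...........
..........+++.++#++####+#####+++.............
...........+++++++##+++#######++.............
............++#+#+####+########++............
............++++++#####+##+#+##++++...++.....
...............+++##+#+#+#####++++++++++.....
....+...........+++###+###++####+#####++.....
....+++..........+++###+##+#########+.....++.
.....+++++......+++###############+..........
.....++++++++..+#######+#####+###+...........
........++++++++#+#####+++######+.+++++++++..
...........+++++++++###++++###+...+++++++.+++
............++++++++++++++####+.....+++++.+++
...............+++++++++++++++++...++++++++++
..................+++++++++++++++++++++++++++
.................+++++++++++++++++++++#++++++
...................+++++++++++++++++++++.....
......................++++++++++++++++.......
........................++++++++++++++++++...
...........................++++++++++++......
..............................+++++++++++....
.............................++++++++++#++++.
```

The handle does follow at 120 N (about 64° now), with some slip and drag along its length. The clamp stays where left, so I'll ratchet it open with regrasps.

>>> step_arm(
  moves=[
    {"rx":0,"ry":0,"rz":0,"dx":0,"dy":0,"dz":0,"gripper":-0.2},
    {"rx":0,"ry":0,"rz":0,"dx":0,"dy":0,"dz":0,"gripper":-0.2},
    {"rx":0,"ry":0,"rz":0,"dx":6,"dy":0,"dz":7,"gripper":-0.2},
    {"rx":0,"ry":0,"rz":0,"dx":0,"dy":0,"dz":0,"gripper":-0.2},
    {"rx":0,"ry":0,"rz":0,"dx":0,"dy":0,"dz":0,"gripper":-1},
    {"rx":0,"ry":0,"rz":0,"dx":0,"dy":0,"dz":0,"gripper":-1},
    {"rx":0,"ry":0,"rz":0,"dx":0,"dy":0,"dz":0,"gripper":-1},
  ],
)

```text
clock: 64.88
tcp_pos: [0.4362, -0.0123, 0.1026]
orientation: [-0.162, 3.137, -0.0]
contact_force: [-0.9, -1.4, 2.2]
grip_width: 0.0142
gripper_force: 117.8
```

>>> step_arm(
  moves=[
    {"rx":0,"ry":0,"rz":0,"dx":-2,"dy":0,"dz":-4,"gripper":-1},
    {"rx":0,"ry":0,"rz":0,"dx":-2,"dy":0,"dz":-4,"gripper":-1},
    {"rx":0,"ry":0,"rz":0,"dx":0,"dy":0,"dz":0,"gripper":-1},
  ],
)

```text
clock: 65.25
tcp_pos: [0.442, -0.0117, 0.1113]
orientation: [-0.167, 3.134, -0.001]
contact_force: [2.3, -1.1, -0.6]
grip_width: 0.0133
gripper_force: 128.4
```

>>> step_arm(
  moves=[
    {"rx":0,"ry":0,"rz":0,"dx":-2.5,"dy":0,"dz":-4,"gripper":-1},
    {"rx":0,"ry":0,"rz":0,"dx":-2.5,"dy":0,"dz":-4,"gripper":-1},
    {"rx":0,"ry":0,"rz":0,"dx":0,"dy":0,"dz":0,"gripper":-1},
  ],
)

```text
clock: 65.62
tcp_pos: [0.4474, -0.0113, 0.1197]
orientation: [-0.157, 3.133, 0.001]
contact_force: [2.1, -0.1, 1.0]
grip_width: 0.0032
gripper_force: 0.0
```

```bash
python3 - <<'E'
from h import *
log()
b=snap('side','s14')
g=b[185:225,195:240].max(2); print('\n'.join(''.join('#' if v<45 else '+' if v<75 else '.' for v in row) for row in g[::2]))
E
```

```text
t 65.62 tcp [447.4 -11.3 119.7] yaw 95.7 tilt [ 0.005  0.001 -1.   ] F [ 2.1 -0.1  1. ] w 3.2 j [-0.61  0.35  0.59  2.23 -0.32  0.64  1.89]
.............++++++##++#+######++++++........
..............+#++#++##++########+...........
...............++#+#+############++..........
................++#++##############++....+...
.................+##############++++++...++..
....................++##############+++++....
.....................####++###########+......
......................++++##########+........
....+.................+++++######+...........
....+++...............+++++#####+............
.....+++++.............++++#####+............
.....++++++++..........+++++###++............
........+++++++.....++++++++++#+.........++..
..........++++++++++###+#+#####++.+++++++.+++
............++####+###########+++++.+++++.+++
..............############++++++++.++++++++++
...............++#++++#++++++++++++++#+++++++
.................++++++++++++++++++++++++++++
...................+++++++++++++++++++++.....
......................+++++++++++#+++++++....
```

>>> step_arm(
  moves=[
    {"rx":0,"ry":0,"rz":0,"dx":0,"dy":0,"dz":0,"gripper":0},
    {"rx":0,"ry":0,"rz":0,"dx":8,"dy":0,"dz":0,"gripper":0},
    {"rx":0,"ry":0,"rz":0,"dx":9,"dy":0,"dz":15,"gripper":0},
    {"rx":0,"ry":0,"rz":0,"dx":0,"dy":0,"dz":15,"gripper":0},
    {"rx":0,"ry":0,"rz":0,"dx":0,"dy":0,"dz":7,"gripper":0},
    {"rx":0,"ry":0,"rz":0,"dx":0,"dy":0,"dz":0,"gripper":0},
    {"rx":0,"ry":0,"rz":0,"dx":0,"dy":0,"dz":0,"gripper":-1},
    {"rx":0,"ry":0,"rz":0,"dx":0,"dy":0,"dz":0,"gripper":-1},
    {"rx":0,"ry":0,"rz":0,"dx":0,"dy":0,"dz":0,"gripper":-1},
    {"rx":0,"ry":0,"rz":0,"dx":0,"dy":0,"dz":0,"gripper":-1},
  ],
  grip_force=60,
)

```text
clock: 66.92
tcp_pos: [0.4285, -0.0131, 0.0817]
orientation: [-0.162, 3.137, -0.0]
contact_force: [1.1, -0.7, 0.0]
grip_width: 0.0179
gripper_force: 58.4
```

>>> step_arm(
  moves=[
    {"rx":0,"ry":0,"rz":0,"dx":-1,"dy":0,"dz":-4,"gripper":-1},
    {"rx":0,"ry":0,"rz":0,"dx":-1.2,"dy":0,"dz":-4,"gripper":-1},
    {"rx":0,"ry":0,"rz":0,"dx":-1.4,"dy":0,"dz":-4,"gripper":-1},
    {"rx":0,"ry":0,"rz":0,"dx":0,"dy":0,"dz":0,"gripper":-1},
  ],
)

```text
clock: 67.42
tcp_pos: [0.4302, -0.0129, 0.0933]
orientation: [0.161, -3.135, -0.0]
contact_force: [-2.3, -2.8, -8.3]
grip_width: 0.0174
gripper_force: 60.1
```

```bash
cat >> h.py <<'E'
def pic(f):
    b=snap('side',f); g=b[185:225,200:240].max(2); print('\n'.join(''.join('#' if v<45 else '+' if v<75 else '.' for v in row) for row in g[::2]))
E
python3 - <<'E'
from h import *
log(); pic('s15')
E
```

```text
t 67.42 tcp [430.2 -12.9  93.3] yaw 95.9 tilt [-0.003  0.    -1.   ] F [-2.3 -2.8 -8.3] w 17.4 j [-0.58  0.38  0.55  2.28 -0.37  0.57  1.93]
++#+#++#+#+####++##########+............
.#++++#+++++++##+#########+.............
..++++#++#++++#+##########..............
..+#+++#++################+.............
...+##++#+##+########+#+###.............
....++++#+###++++#####++++++............
....+++###++###+########+...............
.....+#++###+##+++######++.....+........
......+++#+##############+++....++......
+++......+#++##########+.++++..+++......
+++++.....##########++##+###+++#+.......
++++++++...+++#######+########+.........
...++++++++###################+..+++++..
.....++++###########+####+#++++++.++.+++
.......+++#+#####+++####+......+++++.+++
..........++++###+++####+.....++++++++++
.............+++++++###+#+++++#+++++++++
............++++++++###+++++++++#++++#++
..............++++++++++++++++++#++.+...
.................++++++++#++++++........
```

>>> step_arm(
  moves=[
    {"rx":0,"ry":0,"rz":0,"dx":0,"dy":0,"dz":0,"gripper":0},
    {"rx":0,"ry":0,"rz":0,"dx":0,"dy":0,"dz":0,"gripper":0},
    {"rx":0,"ry":0,"rz":0,"dx":0,"dy":0,"dz":-30,"gripper":0},
    {"rx":0,"ry":0,"rz":0,"dx":0,"dy":0,"dz":-30,"gripper":0},
    {"rx":0,"ry":0,"rz":0,"dx":0,"dy":0,"dz":0,"gripper":0},
  ],
)

```text
clock: 68.1
tcp_pos: [0.4339, -0.012, 0.1555]
orientation: [-0.163, 3.132, 0.003]
contact_force: [0.4, 0.7, -0.1]
grip_width: 0.0428
gripper_force: 0.0
```

```bash
python3 - <<'E'
from h import *
log(); pic('s16')
E
```

```text
t 68.1 tcp [433.9 -12.  155.5] yaw 96.0 tilt [ 0.006  0.002 -1.   ] F [ 0.4  0.7 -0.1] w 42.8 j [-0.68  0.25  0.66  2.24 -0.24  0.71  1.81]
.......++#+##++###+++###+###++++##......
........+++##+#+###+#############+......
........++#+##++.+###...#+#######.......
.........+####++..+##+.++#######+.......
.........+######+..#########+###........
.........+###+#+...+##########..........
..........+++......+++#####+............
...................+++#####+...+........
...................+++##+##+............
+++................++++###+.............
+++++...............++++................
++++++++................................
...+++++++........++++#+++...........+..
.....++++++++++++#########++...+++++++++
.......+++##########+#####+.++++++++.+++
........+#+###########+++.....++++++++++
.........#######+#+#+++++++++++++++##+++
..........++++++++++++++++++++#+++++++#+
..............+++++++++#+++++++++++.....
.................+++++++++++++++..++....
```

The handle settles back when released, so something springs it down. I'll spend the last view comparing locked, gripped and released.

```bash
python3 - <<'E'
from h import *
T=snap('top','t16')
def cr(f): 
    b=cv2.imread('pics/%s.png'%f); return cv2.resize(b[165:240,203:303],(400,300),interpolation=cv2.INTER_CUBIC)
t=cv2.resize(T[150:225,190:290],(400,300),interpolation=cv2.INTER_CUBIC)
im=np.vstack([np.hstack([cr('s7'),cr('s15')]),np.hstack([cr('s16'),t])])
cv2.imwrite('pics/c11.png',np.clip(im*1.5,0,255).astype(np.uint8))
E
```

```text
(no output)
```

View pics/c11.png

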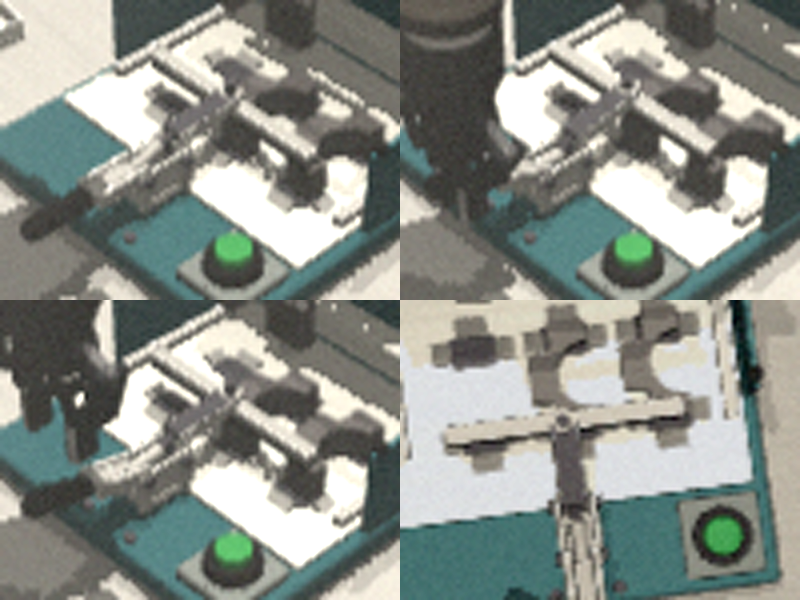

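```bash
python3 - <<'E'
from h import *
ref=cv2.imread('pics/s7.png',0)
def m(f,x0,y0,x1,y1):
    im=cv2.imread('pics/%s.png'%f,0); s=4
    T=cv2.resize(ref[y0:y1,x0:x1],None,fx=s,fy=s,interpolation=cv2.INTER_CUBIC); S=cv2.resize(im[y0-12:y1+12,x0-12:x1+12],None,fx=s,fy=s,interpolation=cv2.INTER_CUBIC)
    r_=cv2.matchTemplate(S,T,cv2.TM_CCOEFF_NORMED); _,v,_,l=cv2.minMaxLoc(r_); return (l[0]/s-12,l[1]/s-12,round(v,2))
for f in('s8','s9','s10','s11','s12','s13','s14','s15','s16'):
    print(f,'nut',m(f,252,180,270,194),'barR',m(f,268,190,286,206))
    im=cv2.imread('pics/%s.png'%f); print('   lever diff vs s16', np.abs(im[198:214,226:248].astype(int)-cv2.imread('pics/s16.png')[198:214,226:248]).mean().round(1))
print({k:np.round(v,2) for k,v in r.get_obs().items() if k in('moment',)})
E
```

```text
s8 nut (-0.25, -0.75, 0.94) barR (0.25, -0.5, 0.95)
   lever diff vs s16 21.1
s9 nut (-7.25, 1.0, 0.58) barR (0.5, -2.5, 0.66)
   lever diff vs s16 23.5
s10 nut (-0.75, -1.75, 0.81) barR (0.25, -1.25, 0.86)
   lever diff vs s16 20.6
s11 nut (0.0, -0.25, 0.96) barR (0.0, -0.25, 0.98)
   lever diff vs s16 17.6
s12 nut (-0.25, -0.75, 0.94) barR (0.0, -0.5, 0.96)
   lever diff vs s16 18.2
s13 nut (-1.75, -3.25, 0.63) barR (0.0, -2.25, 0.76)
   lever diff vs s16 22.1
s14 nut (-0.25, -0.75, 0.94) barR (0.25, -0.5, 0.95)
   lever diff vs s16 10.9
s15 nut (-0.5, -1.25, 0.87) barR (0.25, -0.75, 0.92)
   lever diff vs s16 17.4
s16 nut (0.0, 0.0, 0.98) barR (0.0, 0.0, 0.99)
   lever diff vs s16 0.0
{'moment': array([ 0.03,  0.  , -0.03])}
```

Bar tracking shows the bar does lift while the handle is held and drops when I let go. So it needs one continuous, firmly held pull, with the tool tilting along with the handle to lessen the twist in the pads.

```bash
python3 - <<'E'
from h import *
go(mw(-211,2.5,83),96)
n=16; A=np.radians(np.linspace(75,11,n+1)); T=np.radians(np.arange(n+1)*2.)
P=np.c_[-139-75*np.sin(A),70+75*np.cos(A)]; f=lambda t:np.array([-np.sin(t),-np.cos(t)])   # finger dir (x,z)
P=P+np.array([7*f(t) for t in T])
for k in range(n):
    d=P[k+1]-P[k]; t=T[k+1]; z=f(t); x=np.array([-np.cos(t),np.sin(t)])
    print(k,'dx %.1f dz %.1f'%(d@x,d@z))
E
```

```text
rz -0.0  dx 4.7 dy -0.7 dz 70.6
0 dx -1.1 dz -5.1
1 dx -1.3 dz -5.0
2 dx -1.5 dz -4.9
3 dx -1.6 dz -4.9
4 dx -1.8 dz -4.8
5 dx -2.0 dz -4.7
6 dx -2.1 dz -4.7
7 dx -2.3 dz -4.6
8 dx -2.5 dz -4.5
9 dx -2.6 dz -4.4
10 dx -2.8 dz -4.3
11 dx -2.9 dz -4.2
12 dx -3.1 dz -4.1
13 dx -3.2 dz -3.9
14 dx -3.3 dz -3.8
15 dx -3.5 dz -3.7
```

>>> step_arm(
  moves=[
    {"rx":0,"ry":0,"rz":0,"dx":4.7,"dy":-0.5,"dz":35,"gripper":0},
    {"rx":0,"ry":0,"rz":0,"dx":0,"dy":0,"dz":22,"gripper":0},
    {"rx":0,"ry":0,"rz":0,"dx":0,"dy":0,"dz":13,"gripper":0},
    {"rx":0,"ry":0,"rz":0,"dx":0,"dy":0,"dz":0,"gripper":0},
    {"rx":0,"ry":0,"rz":0,"dx":0,"dy":0,"dz":0,"gripper":-1},
    {"rx":0,"ry":0,"rz":0,"dx":0,"dy":0,"dz":0,"gripper":-1},
    {"rx":0,"ry":0,"rz":0,"dx":0,"dy":0,"dz":0,"gripper":-1},
    {"rx":0,"ry":0,"rz":0,"dx":0,"dy":0,"dz":0,"gripper":-1},
  ],
  grip_force=120,
)

```text
clock: 69.2
tcp_pos: [0.4275, -0.0133, 0.0839]
orientation: [-0.162, 3.136, 0.001]
contact_force: [-0.6, 1.8, 3.1]
grip_width: 0.0162
gripper_force: 116.9
```

>>> step_arm(
  moves=[
    {"rx":0,"ry":2,"rz":0,"dx":-1.1,"dy":0,"dz":-5.1,"gripper":-1},
    {"rx":0,"ry":2,"rz":0,"dx":-1.3,"dy":0,"dz":-5,"gripper":-1},
    {"rx":0,"ry":2,"rz":0,"dx":-1.5,"dy":0,"dz":-4.9,"gripper":-1},
    {"rx":0,"ry":2,"rz":0,"dx":-1.6,"dy":0,"dz":-4.9,"gripper":-1},
  ],
)

```text
clock: 69.7
tcp_pos: [0.4333, -0.0127, 0.1022]
orientation: [0.156, -2.996, 0.012]
contact_force: [5.0, 1.2, -16.7]
grip_width: 0.0162
gripper_force: 118.0
```

```bash
python3 - <<'E'
from h import *
log(); p=st()[0]; t,M,o=machine(); print((p[:2]-o)@M*1000, r.get_obs()['moment'])
E
```

```text
t 69.7 tcp [433.3 -12.7 102.2] yaw 96.0 tilt [-0.14  -0.016 -0.99 ] F [  5.    1.2 -16.7] w 16.2 j [-0.6   0.44  0.59  2.18 -0.33  0.76  1.91]
[-205.24828067    2.43398874] [ 0.24040831 -0.93900928  0.10348476]
```

>>> step_arm(
  moves=[
    {"rx":0,"ry":2,"rz":0,"dx":-1.8,"dy":0,"dz":-4.8,"gripper":-1},
    {"rx":0,"ry":2,"rz":0,"dx":-2,"dy":0,"dz":-4.7,"gripper":-1},
  ],
)

```text
clock: 69.95
tcp_pos: [0.4376, -0.0122, 0.1101]
orientation: [0.153, -2.925, 0.018]
contact_force: [-1.4, -2.1, -9.5]
grip_width: 0.0162
gripper_force: 118.2
```

>>> step_arm(
  moves=[
    {"rx":0,"ry":2,"rz":0,"dx":-2.1,"dy":0,"dz":-4.7,"gripper":-1},
    {"rx":0,"ry":2,"rz":0,"dx":-2.3,"dy":0,"dz":-4.6,"gripper":-1},
  ],
)

```text
clock: 70.2
tcp_pos: [0.4431, -0.0117, 0.118]
orientation: [0.146, -2.854, 0.022]
contact_force: [0.9, -0.1, -27.2]
grip_width: 0.0159
gripper_force: 118.3
```

```bash
cat >> h.py <<'E'
def bar(f):
    snap('side',f); ref=cv2.imread('pics/s7.png',0); im=cv2.imread('pics/%s.png'%f,0)
    x0,y0,x1,y1=268,190,286,206; s=4; q=lambda a:cv2.resize(a,None,fx=s,fy=s,interpolation=cv2.INTER_CUBIC)
    _,v,_,l=cv2.minMaxLoc(cv2.matchTemplate(q(im[y0-40:y1+12,x0-25:x1+25]),q(ref[y0:y1,x0:x1]),cv2.TM_CCOEFF_NORMED)); print('bar shift',l[0]/s-25,l[1]/s-40,round(v,2))
E
python3 - <<'E'
from h import *
log(); p=st()[0]; t,M,o=machine(); print((p[:2]-o)@M*1000, r.get_obs()['moment']); bar('s17')
g=cv2.imread('pics/s17.png')[165:225,200:290].max(2); print('\n'.join(''.join('#' if v<45 else '+' if v<75 else '-' if v<130 else '.' for v in row) for row in g[::2]))
E
```

```text
t 70.2 tcp [443.1 -11.7 118. ] yaw 95.9 tilt [-0.279 -0.029 -0.96 ] F [  0.9  -0.1 -27.2] w 15.9 j [-0.58  0.5   0.6   2.06 -0.3   0.97  1.88]
[-195.44873755    2.40380405] [-0.13677835 -0.99546357 -0.4074835 ]
bar shift -13.75 12.0 0.61
---...........-+##++++##++#+##+############++#++#+###+###+++++#+++++++##+++++--+++------++
..---.........+####++#+#++++++############+++##+#+++##+-...++++------+####+++++++++-------
....---.......-+++++#+#+#++#+#########+###+++++++++-...-------+------+####+#+#+##+----+---
.....----..-.-+##++#+#+++##+##++#########+#++#++-...--+-.........----++#####+++++++++----+
.-------+++++++#++#++++##+#+#+#########+-.--+...-----..............--+++#++##+++#++++--+-+
--------+++++++#+###+###+#++###########+......-+-.....................--+++##+++++++++++--
----....-+++++++#++##+###+##+########+...------......................----++++++++-----++++
........-+#++#+##++##+####+######+###---+-..-+--......------------......-----------------+
.........+++++#++#+############+++++#+-........--..----.-++++++------......---------------
.........-++++-##+#+##+#########++++++.....
[... 1167 characters left out ...]
+++++++++++-+++++++++++++---.......-------+-..-++++++++++-.....
....-+++++++++++++++-+++++++++++++++-+++#+++++++++------.........------++-++++++++++......
----++++++++++++++++++++++++++++++++-++++++++++++++--...............-----+++++++++++-.....
-------++++++++++++++++++++++++++++++++++++++++++#++-+.................------++++--.......
---------++++++++++++++++++++++++++++++++++++++----------..................-.....--.......
------------+++++++++++++++++++++++++#++++------------------..........................--.-
--------------++++++++++++++++++++++++++-----------------------........................--.
-----------------++++++++++++++++++++----------------------------.........................
```

>>> step_arm(
  moves=[
    {"rx":0,"ry":0,"rz":0,"dx":0,"dy":0,"dz":0,"gripper":-1},
    {"rx":0,"ry":0,"rz":0,"dx":0,"dy":0,"dz":0,"gripper":-1},
  ],
)

```text
clock: 70.5
tcp_pos: [0.4419, -0.012, 0.1192]
orientation: [0.146, -2.853, 0.02]
contact_force: [-5.6, 2.6, 0.1]
grip_width: 0.016
gripper_force: 121.8
```

```bash
python3 - <<'E'
from h import *
log(); bar('s18')
g0=cv2.imread('pics/s16.png').astype(int); g1=cv2.imread('pics/s18.png').astype(int)
d=np.abs(g1-g0).max(2)[165:215,235:300]; print('\n'.join(''.join('#' if v>60 else '+' if v>25 else '.' for v in row) for row in d[::2]))
E
```

```text
t 70.5 tcp [441.9 -12.  119.2] yaw 95.9 tilt [-0.28  -0.028 -0.96 ] F [-5.6  2.6  0.1] w 16.0 j [-0.58  0.5   0.61  2.06 -0.3   0.97  1.88]
bar shift -14.0 12.0 0.61
.................................................................
.................................................................
.................................................................
.................................................................
.....###+........................................................
....#+..++.......................................................
......+.#++#++...................................................
###....+.+###+###................................................
#+...+#####.++++####.............................................
+##.....######.#######++.........................................
##+.......+###++###+##+++++......................................
###+..+##+...##....+#+.+###......................................
######.+++...+####+.+###.++.+++++................................
#######+........++.######...+..+####.............................
########++.+..+...+#####+++.+##+..+###+..........................
#########+++++...+#####...++++.+#+..++++.+.......................
#########.....++.##++##..........#+.+.+++#++.....................
#######++.+..+...+.+.#+..........#####.+###+.....................
+###++##+......+#+.+..............+#####.####++..................
+..#####+..+#++.......++........+++..+###..+#++..................
+###+...+++..........++++.++....##+++....++++++..................
####++#+..............+.######++.+##+#+.....+....................
+..++...........+###++++.++#####++...#+..........................
...........+...+#####++++++..######++............................
........+.......++.....++++++..+###+++++.........................
```

The bar is clearly lifting and the grip holds. The force was only dynamic, so I'll continue slower.

>>> step_arm(
  moves=[
    {"rx":0,"ry":1,"rz":0,"dx":-1.2,"dy":0,"dz":-2.3,"gripper":-1},
    {"rx":0,"ry":1,"rz":0,"dx":-1.3,"dy":0,"dz":-2.2,"gripper":-1},
    {"rx":0,"ry":1,"rz":0,"dx":-1.3,"dy":0,"dz":-2.2,"gripper":-1},
    {"rx":0,"ry":1,"rz":0,"dx":-1.3,"dy":0,"dz":-2.2,"gripper":-1},
    {"rx":0,"ry":1,"rz":0,"dx":-1.4,"dy":0,"dz":-2.2,"gripper":-1},
    {"rx":0,"ry":1,"rz":0,"dx":-1.4,"dy":0,"dz":-2.1,"gripper":-1},
    {"rx":0,"ry":1,"rz":0,"dx":-1.4,"dy":0,"dz":-2.1,"gripper":-1},
    {"rx":0,"ry":1,"rz":0,"dx":-1.5,"dy":0,"dz":-2.1,"gripper":-1},
    {"rx":0,"ry":0,"rz":0,"dx":0,"dy":0,"dz":0,"gripper":-1},
  ],
)

```text
clock: 71.68
tcp_pos: [0.454, -0.0106, 0.1341]
orientation: [0.136, -2.704, 0.026]
contact_force: [-20.3, 1.5, 10.3]
grip_width: 0.0163
gripper_force: 128.8
```

>>> step_arm(
  moves=[
    {"rx":0,"ry":1,"rz":0,"dx":-1.5,"dy":0,"dz":-2.1,"gripper":-1},
    {"rx":0,"ry":1,"rz":0,"dx":-1.6,"dy":0,"dz":-2,"gripper":-1},
    {"rx":0,"ry":1,"rz":0,"dx":-1.6,"dy":0,"dz":-2,"gripper":-1},
    {"rx":0,"ry":1,"rz":0,"dx":-1.6,"dy":0,"dz":-1.9,"gripper":-1},
    {"rx":0,"ry":1,"rz":0,"dx":-1.6,"dy":0,"dz":-1.9,"gripper":-1},
    {"rx":0,"ry":1,"rz":0,"dx":-1.7,"dy":0,"dz":-1.9,"gripper":-1},
    {"rx":0,"ry":1,"rz":0,"dx":-1.7,"dy":0,"dz":-1.9,"gripper":-1},
    {"rx":0,"ry":1,"rz":0,"dx":-1.8,"dy":0,"dz":-1.8,"gripper":-1},
    {"rx":0,"ry":0,"rz":0,"dx":0,"dy":0,"dz":0,"gripper":-1},
    {"rx":0,"ry":0,"rz":0,"dx":0,"dy":0,"dz":0,"gripper":-1},
  ],
)

```text
clock: 72.92
tcp_pos: [0.4705, -0.0089, 0.1445]
orientation: [0.126, -2.558, 0.033]
contact_force: [-26.2, 2.8, 28.1]
grip_width: 0.0162
gripper_force: 136.2
```

```bash
python3 - <<'E'
from h import *
log(); p=st()[0]; t,M,o=machine(); print((p[:2]-o)@M*1000)
snap('side','s19'); g0=cv2.imread('pics/s0.png').astype(int); g1=cv2.imread('pics/s19.png').astype(int)
print('diff vs initial, bar right half', np.abs(g1-g0).max(2)[175:210,248:300].mean(), 'locked', np.abs(cv2.imread('pics/s7.png').astype(int)-g0).max(2)[175:210,248:300].mean())
d=np.abs(g1-g0).max(2)[165:215,235:300]; print('\n'.join(''.join('#' if v>60 else '+' if v>25 else '.' for v in row) for row in d[::2]))
E
```

```text
t 72.92 tcp [470.5  -8.9 144.5] yaw 95.6 tilt [-0.547 -0.051 -0.836] F [-26.2   2.8  28.1] w 16.2 j [-0.52  0.67  0.59  1.8  -0.27  1.37  1.88]
[-167.86873712    2.30265162]
diff vs initial, bar right half 46.253846153846155 locked 34.77362637362637
..........................................+....+.................
...................................................+.............
.................................................................
.............+##+..........++#.............................#.....
.........+###+++..+............+.................................
.....+#####+..##.............#####...............................
..+#####+++######.............++##..............................+
+###+++############..............++##............................
##..################...........+.....++#.........................
#####+############.++++...++.+++##++...++..+#+..+................
.+#####++###############++....+############++.+#++...............
##++######++##################++###############+###++............
##+++##+#####..###################++##+++++####+.++####+.........
+.+..+++...+####...+###############++...+.++++#+.....++###+###...
...+...+.....++###+...+###############++...+............++++...+.
+.#+....+.##+....+###+...+###############+.....+++##++########+..
+.++......#####+.+..+###+...+###############+.++++++#+#####++###.
#+.+....+.+######+.....+###+..+###+++############++###+++++#####.
...........++#######+....+#++..+###++..++##########++.......+....
............+.+++##++++++.............+.+############...+........
........++......+####++++..............###########++.............
......++........########...............###########.......++......
................#####++................++++######+++.............
...............+##+......................+++++###++++++++........
................+###.......................+++++....+++++........
```

The tool is pushing hard, probably the gripper body on the bar with this tilt. Release, back away and straighten, then push the now nearly upright handle home with closed fingers.

>>> step_arm(
  moves=[
    {"rx":0,"ry":0,"rz":0,"dx":2,"dy":0,"dz":0,"gripper":0},
    {"rx":0,"ry":0,"rz":0,"dx":2,"dy":0,"dz":0,"gripper":0.1},
    {"rx":0,"ry":0,"rz":0,"dx":6,"dy":0,"dz":-4,"gripper":0.1},
    {"rx":0,"ry":0,"rz":0,"dx":10,"dy":0,"dz":-15,"gripper":0.1},
    {"rx":0,"ry":0,"rz":0,"dx":10,"dy":0,"dz":-25,"gripper":0.1},
    {"rx":0,"ry":0,"rz":0,"dx":10,"dy":0,"dz":-40,"gripper":0.1},
    {"rx":0,"ry":-8,"rz":0,"dx":10,"dy":0,"dz":-30,"gripper":0.1},
    {"rx":0,"ry":-8,"rz":0,"dx":0,"dy":0,"dz":-20,"gripper":0.1},
    {"rx":0,"ry":-8,"rz":0,"dx":0,"dy":0,"dz":0,"gripper":0.1},
    {"rx":0,"ry":-8,"rz":0,"dx":0,"dy":0,"dz":0,"gripper":-1},
    {"rx":0,"ry":0,"rz":0,"dx":0,"dy":0,"dz":0,"gripper":-1},
    {"rx":0,"ry":0,"rz":0,"dx":0,"dy":0,"dz":0,"gripper":-1},
  ],
)

```text
clock: 74.47
tcp_pos: [0.5062, -0.0052, 0.2826]
orientation: [0.163, -3.137, -0.001]
contact_force: [0.6, 0.4, 0.4]
grip_width: 0.0001
gripper_force: 0.0
```

```bash
python3 - <<'E'
from h import *
log(); p=st()[0]; t,M,o=machine(); print((p[:2]-o)@M*1000)
snap('side','s20'); g0=cv2.imread('pics/s0.png').astype(int); g1=cv2.imread('pics/s20.png').astype(int)
for n,im in(('init',g0),('now',g1)):
  print(n); g=im[170:216,218:275].max(2); print('\n'.join(''.join('#' if v<45 else '+' if v<75 else '-' if v<130 else '.' for v in row) for row in g[::2]))
E
```

```text
t 74.47 tcp [506.2  -5.2 282.6] yaw 95.9 tilt [-0.001  0.    -1.   ] F [0.6 0.4 0.4] w 0.1 j [-0.71  0.19  0.7   1.95 -0.14  1.05  1.72]
[-131.96519292    2.24479948]
init
.............-+++++++++++++++++-...---+-....--+----++++++
......--.....-++++++++++++++-...--+-...........---++#+##+
.......----..-++++++++++-...---+-.............---++--+++#
....---...----+++++++-...--+-..................+------+++
.....-++--...-+++-....--+-..........-.---....--...+----++
.......--++--...----+-...............----+++-------...---
..........++++--...-+-................+++++++++--........
.......---+++++++--....+-................++++++----......
...---...-++++#+--++--...-+-................-.+---...--..
-.........+##+++-..---.--...-+-...................-------
--........-##+##+-.--+---+--..----..................---++
-----......+##+#+++++++++++++--..--+-................-+++
-------.....##+##+-.++++++++-+++--...-+-................-
----------..+###++-.++++++-....-+++-...--+-..............
----++++++-++++++-..+++++++.......-+++-....-+-...........
-------+++++++++---++++++++-.........-+++-....+-.........

[... 1043 characters left out ...]
++++
-----..-##+##+-......-++++++++++++--...-+-------+++++++++
--------+####++-.....-++++++--++--+++--...-++----+--....-
--------++####++-....-#+++++-.......-+++--...-++++.......
--------+++##+##+-...-++++++-.......----+++--...-+.......
------++++++++++---..++++++-..........--++++++-+++.......
-++++++++++++++--++++++++++++----....-.--+++++-+++.......
++++++++++++++++++++++++++++--+++......----++++--........
+++++++++++++++++++++++++++++++++.......--.....--.......-
++++++++++++++++++++++++++++++++-...................-..-+
++++++++++++++++++++++++++++++++-....................---+
+++++++++++++++++--+++++++---+++--...................--++
++++++++++++++++++++++++++++++++++---..................--
```

The clamp now stays at about 25°. Push the handle home from the robot side with closed fingers.

>>> step_arm(
  moves=[
    {"rx":0,"ry":0,"rz":0,"dx":38,"dy":0,"dz":0,"gripper":-1},
    {"rx":0,"ry":0,"rz":0,"dx":38,"dy":0,"dz":0,"gripper":-1},
    {"rx":0,"ry":0,"rz":0,"dx":0,"dy":0,"dz":45,"gripper":-1},
    {"rx":0,"ry":0,"rz":0,"dx":0,"dy":0,"dz":45,"gripper":-1},
    {"rx":0,"ry":0,"rz":0,"dx":0,"dy":0,"dz":42,"gripper":-1},
    {"rx":0,"ry":0,"rz":0,"dx":0,"dy":0,"dz":0,"gripper":-1},
    {"rx":0,"ry":0,"rz":0,"dx":-6,"dy":0,"dz":0,"gripper":-1},
    {"rx":0,"ry":0,"rz":0,"dx":-6,"dy":0,"dz":0,"gripper":-1},
    {"rx":0,"ry":0,"rz":0,"dx":-6,"dy":0,"dz":0,"gripper":-1},
    {"rx":0,"ry":0,"rz":0,"dx":0,"dy":0,"dz":0,"gripper":-1},
  ],
)

```text
clock: 75.78
tcp_pos: [0.4489, -0.0113, 0.1504]
orientation: [-0.162, 3.136, 0.001]
contact_force: [1.0, 0.6, -1.0]
grip_width: 0.0003
gripper_force: 0.0
```

>>> step_arm(
  moves=[
    {"rx":0,"ry":0,"rz":0,"dx":-4,"dy":0,"dz":0,"gripper":-1},
    {"rx":0,"ry":0,"rz":0,"dx":-4,"dy":0,"dz":0,"gripper":-1},
    {"rx":0,"ry":0,"rz":0,"dx":0,"dy":0,"dz":0,"gripper":-1},
  ],
)

```text
clock: 76.15
tcp_pos: [0.4564, -0.0106, 0.1498]
orientation: [-0.162, 3.137, -0.0]
contact_force: [-0.1, -0.2, 0.4]
grip_width: -0.0001
gripper_force: 0.0
```

>>> step_arm(
  moves=[
    {"rx":0,"ry":0,"rz":0,"dx":-3,"dy":0,"dz":0,"gripper":-1},
    {"rx":0,"ry":0,"rz":0,"dx":-2,"dy":0,"dz":0,"gripper":-1},
    {"rx":0,"ry":0,"rz":0,"dx":0,"dy":0,"dz":0,"gripper":-1},
  ],
)

```text
clock: 76.53
tcp_pos: [0.461, -0.0101, 0.1498]
orientation: [-0.162, 3.137, -0.0]
contact_force: [-0.5, 0.4, -0.1]
grip_width: -0.0
gripper_force: 0.0
```

```bash
python3 - <<'E'
from h import *
log(); p=st()[0]; t,M,o=machine(); print((p[:2]-o)@M*1000)
E
```

```text
t 76.53 tcp [461.  -10.1 149.8] yaw 95.9 tilt [ 0. -0. -1.] F [-0.5  0.4 -0.1] w -0.0 j [-0.66  0.32  0.65  2.18 -0.29  0.73  1.86]
[-177.40825607    2.08455631]
```

Little contact so far; push on in small steps watching the force.

>>> step_arm(
  moves=[
    {"rx":0,"ry":0,"rz":0,"dx":-3,"dy":0,"dz":0,"gripper":-1},
    {"rx":0,"ry":0,"rz":0,"dx":-3,"dy":0,"dz":0,"gripper":-1},
    {"rx":0,"ry":0,"rz":0,"dx":0,"dy":0,"dz":0,"gripper":-1},
  ],
)

```text
clock: 76.9
tcp_pos: [0.4613, -0.0102, 0.148]
orientation: [0.16, -3.126, -0.001]
contact_force: [-13.2, -2.0, 2.5]
grip_width: -0.0001
gripper_force: 0.0
```

>>> step_arm(
  moves=[
    {"rx":0,"ry":0,"rz":0,"dx":-2,"dy":0,"dz":0,"gripper":-1},
    {"rx":0,"ry":0,"rz":0,"dx":-2,"dy":0,"dz":0,"gripper":-1},
    {"rx":0,"ry":0,"rz":0,"dx":0,"dy":0,"dz":0,"gripper":-1},
  ],
)

```text
clock: 77.28
tcp_pos: [0.461, -0.01, 0.1465]
orientation: [0.159, -3.117, -0.002]
contact_force: [-22.6, -1.5, 5.5]
grip_width: -0.0
gripper_force: 0.0
```

```bash
python3 - <<'E'
from h import *
log(); p=st()[0]; t,M,o=machine(); print((p[:2]-o)@M*1000)
snap('side','s21'); g0=cv2.imread('pics/s0.png').astype(int); g1=cv2.imread('pics/s21.png').astype(int)
g=g1[170:216,218:275].max(2); print('\n'.join(''.join('#' if v<45 else '+' if v<75 else '-' if v<130 else '.' for v in row) for row in g[::2]))
E
```

```text
t 77.28 tcp [461.  -10.  146.5] yaw 95.8 tilt [-0.02 -0.   -1.  ] F [-22.6  -1.5   5.5] w -0.0 j [-0.65  0.33  0.65  2.17 -0.3   0.74  1.87]
[-177.40294452    2.19230948]
#+#+++####+##+#####++++++++##++-....--+-......-----++++++
####+#+#####+##+##++++++++++-...--+-.............--+++#++
+++###+###+##++++##+#+++-....----..................--++++
+###++#+######+++++++-...--+-......................----++
+#####+####+#+#+---...----.............--....--......---+
+#++###+#######++----+-..............----+++-------.....-
###+#++######+++++---+++..............-+-++++++--........
#+########+#++++++++++++-................-++++-------..--
-++#+##############+#+...-+-...............-----------+--
--##+#+##########+---...-...-+-...........--------+++++++
---++###+#######+-.--+---+--...---........-++---+++++++++
--+++++##########++++++++++++-....-+-.....------+++++++++
--+++++#####+####+-.++#++++--+++-....-+--+----------....-
---++++#+#+######+-.-#++++-.....-++-....-++++---++.......
----+++#+##+++++++--+++++++.......-+++-....-++++++.......
-----+++++++++++---++++++++-.........-+++-....+#++.......
----------++++++++++++++++++--..-....----++--++#++.......
------------+++++++++++++++--+++-........--+-++--........
-++++++++++++++++++++++-.--++++++.......--.....--.......-
+++++++++++++++++++++---++++++++-...................-...+
++++++++++++++++++++++++++++++++-.....................--+
+++++++++++++++++++++++++--+++++-....................--++
+++++++++++++++++++++++----+++++---.....................-
```

The bar's image matches the initial open position and the handle sits firmly on its stop. Now fetch the cap in nest 1.

>>> step_arm(
  moves=[
    {"rx":0,"ry":0,"rz":0,"dx":12,"dy":0,"dz":0,"gripper":-1},
    {"rx":0,"ry":0,"rz":0,"dx":6,"dy":0,"dz":0,"gripper":-1},
    {"rx":0,"ry":0,"rz":0,"dx":0,"dy":0,"dz":-50,"gripper":0},
    {"rx":0,"ry":0,"rz":0,"dx":0,"dy":0,"dz":-50,"gripper":0},
    {"rx":0,"ry":0,"rz":0,"dx":-45,"dy":2.5,"dz":0,"gripper":0},
    {"rx":0,"ry":0,"rz":0,"dx":-45,"dy":2.5,"dz":0,"gripper":0},
    {"rx":0,"ry":0,"rz":0,"dx":-45,"dy":2.5,"dz":0,"gripper":0},
    {"rx":0,"ry":0,"rz":0,"dx":-45,"dy":2.5,"dz":0,"gripper":0},
    {"rx":0,"ry":0,"rz":0,"dx":0,"dy":0,"dz":0,"gripper":0},
    {"rx":0,"ry":0,"rz":0,"dx":0,"dy":0,"dz":0,"gripper":0},
  ],
  grip_force=40,
)

```text
clock: 78.58
tcp_pos: [0.6308, 0.0172, 0.2498]
orientation: [0.162, -3.137, 0.001]
contact_force: [0.7, -0.1, -0.5]
grip_width: 0.0428
gripper_force: 0.0
```

```bash
python3 - <<'E'
from h import *
log(); go([.6358,.0194,.0617],96)
a=snap('top','t21'); b=snap('side','s22')
for f in('t6','t21'):
    g=cv2.imread('pics/%s.png'%f)[150:192,222:268].max(2); print('\n'.join(''.join('#' if v<62 else '+' if v<85 else '-' if v<130 else '.' for v in row) for row in g[::2]))
E
```

```text
t 78.58 tcp [630.8  17.2 249.8] yaw 95.9 tilt [ 0. -0. -1.] F [ 0.7 -0.1 -0.5] w 42.8 j [-0.63  0.48  0.7   1.71 -0.34  1.08  1.85]
rz -0.1  dx -5.2 dy 1.7 dz 188.1
...........................-+++++---.........+
....-+++++---..............-+++++++++-..--....
....-++++++++-.........---+##++++++++++++--...
....-++++++++#+-++--..+++++##+++++++##++++-...
+-++#+++++++++#+++--..-++++##++++#####++-+-...
++++##+++++####+++--..--+--+--+++++++-........
--++#+-++#####+-......+++-------..............
-------++-.............--+---+-...............
---+--++-..............-++++++-...............
-++++++-...............-+++++++-..............
-+++++++................++-------.............
-+++++---...............+++++++-+------.......
.++++++----..................-++--++--+-------
.++++--+-+-+------..........-+#+-+-+----++----
......#+------+-+#----..-----+#+++++++##+-----
.-----+#----+---+#-----..-----+#########+-....
..----++++########+----..---.--++#++----......
..-----++#######+-..............--------......
.........--------...............--------......
.........--------.........................
[... 338 characters left out ...]
--------#+##############++-...............
--+--------+#+##############+--...............
-----------#+###-+######-------...............
-+---------#####+++-...+--------..............
+---------+####+-----...---------.............
----------####+------...-++++++-----..........
----------###+-------.........+-------+-------
+--------+##+-----..........-+#+--------+-----
+++------###----++-----.-----+#+-++++++#+-----
++++-----##+----+#-----..-----##########+-....
++++-----#########+----..---.--++#++----......
++++++--+#######+-..............--------......
++++++++##+------...............--------......
+++++#++##+------.............................
+++######+-...................................
```

Both caps are unmoved. Descend and grasp.

>>> step_arm(
  moves=[
    {"rx":0,"ry":0,"rz":0,"dx":-5.2,"dy":1.7,"dz":40,"gripper":0},
    {"rx":0,"ry":0,"rz":0,"dx":0,"dy":0,"dz":40,"gripper":0},
    {"rx":0,"ry":0,"rz":0,"dx":0,"dy":0,"dz":40,"gripper":0},
    {"rx":0,"ry":0,"rz":0,"dx":0,"dy":0,"dz":20,"gripper":0},
    {"rx":0,"ry":0,"rz":0,"dx":0,"dy":0,"dz":0,"gripper":0},
    {"rx":0,"ry":0,"rz":0,"dx":0,"dy":0,"dz":0,"gripper":0},
  ],
)

```text
clock: 79.42
tcp_pos: [0.637, 0.0196, 0.1115]
orientation: [-0.161, 3.135, 0.0]
contact_force: [0.4, 0.1, -0.4]
grip_width: 0.0428
gripper_force: 0.0
```

```bash
python3 - <<'E'
from h import *
log(); go([.6358,.0194,.0617],96)
E
```

```text
t 79.42 tcp [637.   19.6 111.5] yaw 95.9 tilt [ 0.003  0.    -1.   ] F [ 0.4  0.1 -0.4] w 42.8 j [-0.55  0.65  0.6   1.8  -0.47  0.84  1.95]
rz -0.1  dx 1.2 dy -0.1 dz 49.8
```

>>> step_arm(
  moves=[
    {"rx":0,"ry":0,"rz":0,"dx":1.2,"dy":0,"dz":20,"gripper":0},
    {"rx":0,"ry":0,"rz":0,"dx":0,"dy":0,"dz":20,"gripper":0},
    {"rx":0,"ry":0,"rz":0,"dx":0,"dy":0,"dz":9,"gripper":0},
    {"rx":0,"ry":0,"rz":0,"dx":0,"dy":0,"dz":0,"gripper":0},
    {"rx":0,"ry":0,"rz":0,"dx":0,"dy":0,"dz":0,"gripper":-1},
    {"rx":0,"ry":0,"rz":0,"dx":0,"dy":0,"dz":0,"gripper":-1},
    {"rx":0,"ry":0,"rz":0,"dx":0,"dy":0,"dz":0,"gripper":-1},
    {"rx":0,"ry":0,"rz":0,"dx":0,"dy":0,"dz":0,"gripper":-1},
  ],
)

```text
clock: 80.42
tcp_pos: [0.6351, 0.0193, 0.0613]
orientation: [-0.162, 3.136, -0.0]
contact_force: [-0.1, -1.3, 2.2]
grip_width: 0.0228
gripper_force: 40.3
```

>>> step_arm(
  moves=[
    {"rx":0,"ry":0,"rz":0,"dx":0,"dy":0,"dz":-12,"gripper":-1},
    {"rx":0,"ry":0,"rz":0,"dx":0,"dy":0,"dz":-40,"gripper":-1},
    {"rx":0,"ry":0,"rz":0,"dx":0,"dy":0,"dz":-45,"gripper":-1},
    {"rx":0,"ry":0,"rz":0,"dx":0,"dy":0,"dz":-45,"gripper":-1},
    {"rx":0,"ry":0,"rz":0,"dx":0,"dy":0,"dz":-45,"gripper":-1},
    {"rx":0,"ry":0,"rz":0,"dx":20,"dy":40,"dz":0,"gripper":-1},
    {"rx":0,"ry":0,"rz":0,"dx":20,"dy":40,"dz":0,"gripper":-1},
    {"rx":0,"ry":0,"rz":0,"dx":20,"dy":40,"dz":0,"gripper":-1},
    {"rx":0,"ry":0,"rz":0,"dx":20,"dy":40,"dz":0,"gripper":-1},
    {"rx":0,"ry":0,"rz":0,"dx":10,"dy":40,"dz":0,"gripper":-1},
    {"rx":0,"ry":0,"rz":0,"dx":0,"dy":40,"dz":0,"gripper":-1},
    {"rx":0,"ry":0,"rz":0,"dx":0,"dy":40,"dz":0,"gripper":-1},
    {"rx":0,"ry":0,"rz":0,"dx":0,"dy":0,"dz":0,"gripper":-1},
  ],
)

```text
clock: 82.05
tcp_pos: [0.5143, 0.2936, 0.2474]
orientation: [0.173, -3.135, -0.002]
contact_force: [-0.5, -0.6, -4.8]
grip_width: 0.0229
gripper_force: 40.4
```

>>> step_arm(
  moves=[
    {"rx":0,"ry":0,"rz":10,"dx":0,"dy":0,"dz":0,"gripper":-1},
    {"rx":0,"ry":0,"rz":10,"dx":0,"dy":0,"dz":0,"gripper":-1},
    {"rx":0,"ry":0,"rz":10,"dx":0,"dy":0,"dz":0,"gripper":-1},
    {"rx":0,"ry":0,"rz":10,"dx":0,"dy":0,"dz":0,"gripper":-1},
    {"rx":0,"ry":0,"rz":10,"dx":0,"dy":0,"dz":0,"gripper":-1},
    {"rx":0,"ry":0,"rz":10,"dx":0,"dy":0,"dz":0,"gripper":-1},
    {"rx":0,"ry":0,"rz":10,"dx":0,"dy":0,"dz":0,"gripper":-1},
    {"rx":0,"ry":0,"rz":10,"dx":0,"dy":0,"dz":0,"gripper":-1},
    {"rx":0,"ry":0,"rz":10,"dx":0,"dy":0,"dz":0,"gripper":-1},
    {"rx":0,"ry":0,"rz":8,"dx":0,"dy":0,"dz":0,"gripper":-1},
    {"rx":0,"ry":0,"rz":0,"dx":0,"dy":0,"dz":0,"gripper":-1},
  ],
)

```text
clock: 83.42
tcp_pos: [0.5159, 0.2883, 0.2476]
orientation: [-2.261, -2.181, 0.002]
contact_force: [-0.6, -0.6, -4.7]
grip_width: 0.0227
gripper_force: 40.4
```

```bash
python3 - <<'E'
from h import *
log(); go([.510,.3405,.033],-2.3)
E
```

```text
t 83.42 tcp [515.9 288.3 247.6] yaw -2.0 tilt [-0.001 -0.001 -1.   ] F [-0.6 -0.6 -4.7] w 22.7 j [-1.39  0.57  1.12  1.82 -0.57  1.12 -0.11]
rz 0.3  dx 51.9 dy -8.0 dz 214.6
```

>>> step_arm(
  moves=[
    {"rx":0,"ry":0,"rz":0.3,"dx":26,"dy":-4,"dz":40,"gripper":-1},
    {"rx":0,"ry":0,"rz":0,"dx":26,"dy":-4,"dz":40,"gripper":-1},
    {"rx":0,"ry":0,"rz":0,"dx":0,"dy":0,"dz":40,"gripper":-1},
    {"rx":0,"ry":0,"rz":0,"dx":0,"dy":0,"dz":40,"gripper":-1},
    {"rx":0,"ry":0,"rz":0,"dx":0,"dy":0,"dz":20,"gripper":-1},
    {"rx":0,"ry":0,"rz":0,"dx":0,"dy":0,"dz":0,"gripper":-1},
    {"rx":0,"ry":0,"rz":0,"dx":0,"dy":0,"dz":0,"gripper":-1},
  ],
)

```text
clock: 84.3
tcp_pos: [0.5116, 0.3414, 0.0694]
orientation: [2.267, 2.175, 0.004]
contact_force: [0.1, 0.5, -3.9]
grip_width: 0.023
gripper_force: 40.4
```

```bash
python3 - <<'E'
from h import *
log(); go([.510,.3405,.030],-2.3)
E
```

```text
t 84.3 tcp [511.6 341.4  69.4] yaw -2.4 tilt [ 0.002  0.001 -1.   ] F [ 0.1  0.5 -3.9] w 23.0 j [-1.29  0.8   0.88  1.88 -0.81  0.86 -0.03]
rz -0.1  dx -1.0 dy -1.5 dz 39.4
```

>>> step_arm(
  moves=[
    {"rx":0,"ry":0,"rz":0,"dx":-1,"dy":-1.5,"dz":15,"gripper":-1},
    {"rx":0,"ry":0,"rz":0,"dx":0,"dy":0,"dz":12,"gripper":-1},
    {"rx":0,"ry":0,"rz":0,"dx":0,"dy":0,"dz":8,"gripper":-1},
    {"rx":0,"ry":0,"rz":0,"dx":0,"dy":0,"dz":4,"gripper":-1},
    {"rx":0,"ry":0,"rz":0,"dx":0,"dy":0,"dz":0,"gripper":-1},
    {"rx":0,"ry":0,"rz":0,"dx":0,"dy":0,"dz":0,"gripper":-1},
  ],
)

```text
clock: 85.05
tcp_pos: [0.5086, 0.34, 0.0292]
orientation: [-2.267, -2.174, 0.001]
contact_force: [-4.7, -1.4, 5.4]
grip_width: 0.0228
gripper_force: 41.7
```

>>> step_arm(
  moves=[
    {"rx":0,"ry":0,"rz":0,"dx":0,"dy":0,"dz":0.5,"gripper":-0.1},
    {"rx":0,"ry":0,"rz":0,"dx":0,"dy":0,"dz":0,"gripper":-0.05},
    {"rx":0,"ry":0,"rz":0,"dx":0,"dy":0,"dz":0,"gripper":-0.05},
    {"rx":0,"ry":0,"rz":0,"dx":0,"dy":0,"dz":-20,"gripper":-0.05},
    {"rx":0,"ry":0,"rz":0,"dx":0,"dy":0,"dz":-50,"gripper":-0.05},
    {"rx":0,"ry":0,"rz":0,"dx":0,"dy":0,"dz":-60,"gripper":0},
    {"rx":0,"ry":0,"rz":0,"dx":0,"dy":0,"dz":-60,"gripper":0},
    {"rx":0,"ry":0,"rz":-10,"dx":0,"dy":0,"dz":-20,"gripper":0},
    {"rx":0,"ry":0,"rz":-10,"dx":0,"dy":0,"dz":0,"gripper":0},
    {"rx":0,"ry":0,"rz":-10,"dx":0,"dy":0,"dz":0,"gripper":0},
    {"rx":0,"ry":0,"rz":-10,"dx":0,"dy":0,"dz":0,"gripper":0},
    {"rx":0,"ry":0,"rz":-10,"dx":0,"dy":0,"dz":0,"gripper":0},
    {"rx":0,"ry":0,"rz":-10,"dx":0,"dy":0,"dz":0,"gripper":0},
    {"rx":0,"ry":0,"rz":-10,"dx":0,"dy":0,"dz":0,"gripper":0},
    {"rx":0,"ry":0,"rz":-10,"dx":0,"dy":0,"dz":0,"gripper":0},
    {"rx":0,"ry":0,"rz":-10,"dx":0,"dy":0,"dz":0,"gripper":0},
    {"rx":0,"ry":0,"rz":-8.3,"dx":0,"dy":0,"dz":0,"gripper":0},
    {"rx":0,"ry":0,"rz":0,"dx":0,"dy":0,"dz":0,"gripper":0},
  ],
)

```text
clock: 87.3
tcp_pos: [0.5093, 0.3396, 0.2395]
orientation: [-0.158, 3.137, 0.001]
contact_force: [-0.1, -0.3, -0.6]
grip_width: 0.0427
gripper_force: 0.0
```

```bash
python3 - <<'E'
from h import *
log(); go([.6428,-.0524,.065],96)
a=snap('top','t23'); g=a[195:275,98:155].max(2); print('\n'.join(''.join('#' if v<62 else '+' if v<95 else '-' if v<130 else '.' for v in row) for row in g[::3]))
E
```

```text
t 87.3 tcp [509.3 339.6 239.5] yaw 95.8 tilt [ 0.001  0.001 -1.   ] F [-0.1 -0.3 -0.6] w 42.7 j [-1.17  0.44  0.65  1.76 -0.31  1.04  1.26]
rz -0.2  dx -91.8 dy -403.8 dz 174.5
-.--+++--------.----....-----......................+-----
---.#+.................-...........................+-----
....#+..............--------.....................-.#+----
--..#+........------+---------....................-#+----
##+-#+-+++++++---+++++------+--...................-+-----
##############+######+++++++######+.+++-++-.......-+-----
########+++++++++++#################+++++-+-......+#-----
###########################################-......#+-----
########################++++++++##++++++##+.......#+-----
######+++-+++#########++++++++++++++++++##+.......#+-----
##+##+++-+-++++++###+++++--++--+-+++++++++-.......#+-----
-..#+-++-++-+---+++-+--+---+-+--++++---...........#+-----
--.#+-..++-++-+++-+++--+----+++++#++-++-..........#+-----
---#+....--+--++-+++-------+++++++++++++........-.##-----
-..#+......++++-+++-++-+-+#+++#++++++++++.......-.#+-----
-..#+.......-++-++++++-+-+++++++++++++++++......-.#------
-..#+........-+++++++----+++++++++++++++++++......+------
--.#+..........+++++-+----++++-+-+-++++++++++...--#+-----
--.#+...........-+-+-+++-++-+++++--++--+++++++..--##-----
--.#-............--++-----++--+-+++--+-++++++++.--#+-----
---+-..............++++---++---++++-----++++++++-+#+-----
---#-...............+----++++++-+--++---+++++++++++------
---+-................++-+++-++++++-+++-++--+++++###------
-.++-.................+-+-++++++++++++-+++---+++###+-----
-.++-...................++++-++-+-++-+-++-----+++####+---
--#+....................-++++++-+-++++--+-----+++#####+--
------------++++++++++++######################+++######+-
```

>>> step_arm(
  moves=[
    {"rx":0,"ry":0,"rz":0,"dx":-9.2,"dy":-40.4,"dz":0,"gripper":0},
    {"rx":0,"ry":0,"rz":0,"dx":-9.2,"dy":-40.4,"dz":0,"gripper":0},
    {"rx":0,"ry":0,"rz":0,"dx":-9.2,"dy":-40.4,"dz":0,"gripper":0},
    {"rx":0,"ry":0,"rz":0,"dx":-9.2,"dy":-40.4,"dz":0,"gripper":0},
    {"rx":0,"ry":0,"rz":0,"dx":-9.2,"dy":-40.4,"dz":0,"gripper":0},
    {"rx":0,"ry":0,"rz":0,"dx":-9.2,"dy":-40.4,"dz":0,"gripper":0},
    {"rx":0,"ry":0,"rz":0,"dx":-9.2,"dy":-40.4,"dz":0,"gripper":0},
    {"rx":0,"ry":0,"rz":0,"dx":-9.2,"dy":-40.4,"dz":0,"gripper":0},
    {"rx":0,"ry":0,"rz":0,"dx":-9.2,"dy":-40.4,"dz":0,"gripper":0},
    {"rx":0,"ry":0,"rz":0,"dx":-9.2,"dy":-40.4,"dz":0,"gripper":0},
    {"rx":0,"ry":0,"rz":0,"dx":0,"dy":0,"dz":40,"gripper":0},
    {"rx":0,"ry":0,"rz":0,"dx":0,"dy":0,"dz":40,"gripper":0},
    {"rx":0,"ry":0,"rz":0,"dx":0,"dy":0,"dz":35,"gripper":0},
    {"rx":0,"ry":0,"rz":0,"dx":0,"dy":0,"dz":0,"gripper":0},
    {"rx":0,"ry":0,"rz":0,"dx":0,"dy":0,"dz":0,"gripper":0},
  ],
)

```text
clock: 89.22
tcp_pos: [0.6429, -0.0526, 0.1249]
orientation: [-0.16, 3.136, -0.001]
contact_force: [-0.2, -0.2, -0.3]
grip_width: 0.0429
gripper_force: 0.0
```

```bash
python3 - <<'E'
from h import *
log(); go([.6428,-.0524,.0625],96)
E
```

```text
t 89.22 tcp [642.9 -52.6 124.9] yaw 95.8 tilt [ 0.002 -0.001 -1.   ] F [-0.2 -0.2 -0.3] w 42.9 j [-0.44  0.64  0.61  1.77 -0.46  0.88  2.05]
rz -0.2  dx 0.1 dy 0.2 dz 62.4
```

>>> step_arm(
  moves=[
    {"rx":0,"ry":0,"rz":0,"dx":0,"dy":0,"dz":25,"gripper":0},
    {"rx":0,"ry":0,"rz":0,"dx":0,"dy":0,"dz":22,"gripper":0},
    {"rx":0,"ry":0,"rz":0,"dx":0,"dy":0,"dz":15,"gripper":0},
    {"rx":0,"ry":0,"rz":0,"dx":0,"dy":0,"dz":0,"gripper":0},
    {"rx":0,"ry":0,"rz":0,"dx":0,"dy":0,"dz":0,"gripper":-1},
    {"rx":0,"ry":0,"rz":0,"dx":0,"dy":0,"dz":0,"gripper":-1},
    {"rx":0,"ry":0,"rz":0,"dx":0,"dy":0,"dz":0,"gripper":-1},
    {"rx":0,"ry":0,"rz":0,"dx":0,"dy":0,"dz":0,"gripper":-1},
  ],
)

```text
clock: 90.22
tcp_pos: [0.6426, -0.0523, 0.0621]
orientation: [-0.162, 3.136, -0.0]
contact_force: [-1.2, -0.1, 5.3]
grip_width: 0.0231
gripper_force: 41.6
```

>>> step_arm(
  moves=[
    {"rx":0,"ry":0,"rz":0,"dx":0,"dy":0,"dz":-12,"gripper":-1},
    {"rx":0,"ry":0,"rz":0,"dx":0,"dy":0,"dz":-45,"gripper":-1},
    {"rx":0,"ry":0,"rz":0,"dx":0,"dy":0,"dz":-45,"gripper":-1},
    {"rx":0,"ry":0,"rz":0,"dx":0,"dy":0,"dz":-45,"gripper":-1},
    {"rx":0,"ry":0,"rz":0,"dx":0,"dy":0,"dz":-40,"gripper":-1},
    {"rx":0,"ry":0,"rz":0,"dx":20,"dy":40,"dz":0,"gripper":-1},
    {"rx":0,"ry":0,"rz":0,"dx":20,"dy":40,"dz":0,"gripper":-1},
    {"rx":0,"ry":0,"rz":0,"dx":20,"dy":40,"dz":0,"gripper":-1},
    {"rx":0,"ry":0,"rz":0,"dx":20,"dy":40,"dz":0,"gripper":-1},
    {"rx":0,"ry":0,"rz":0,"dx":20,"dy":40,"dz":0,"gripper":-1},
    {"rx":0,"ry":0,"rz":0,"dx":20,"dy":40,"dz":0,"gripper":-1},
    {"rx":0,"ry":0,"rz":0,"dx":20,"dy":40,"dz":0,"gripper":-1},
    {"rx":0,"ry":0,"rz":0,"dx":20,"dy":40,"dz":0,"gripper":-1},
    {"rx":0,"ry":0,"rz":0,"dx":10,"dy":40,"dz":0,"gripper":-1},
    {"rx":0,"ry":0,"rz":0,"dx":0,"dy":0,"dz":0,"gripper":-1},
  ],
)

```text
clock: 92.1
tcp_pos: [0.4333, 0.292, 0.2479]
orientation: [0.172, -3.135, -0.001]
contact_force: [-0.7, 0.4, -4.1]
grip_width: 0.023
gripper_force: 40.7
```

>>> step_arm(
  moves=[
    {"rx":0,"ry":0,"rz":10,"dx":0,"dy":0,"dz":0,"gripper":-1},
    {"rx":0,"ry":0,"rz":10,"dx":0,"dy":0,"dz":0,"gripper":-1},
    {"rx":0,"ry":0,"rz":10,"dx":0,"dy":0,"dz":0,"gripper":-1},
    {"rx":0,"ry":0,"rz":10,"dx":0,"dy":0,"dz":0,"gripper":-1},
    {"rx":0,"ry":0,"rz":10,"dx":0,"dy":0,"dz":0,"gripper":-1},
    {"rx":0,"ry":0,"rz":10,"dx":0,"dy":0,"dz":0,"gripper":-1},
    {"rx":0,"ry":0,"rz":10,"dx":0,"dy":0,"dz":0,"gripper":-1},
    {"rx":0,"ry":0,"rz":10,"dx":0,"dy":0,"dz":0,"gripper":-1},
    {"rx":0,"ry":0,"rz":10,"dx":0,"dy":0,"dz":0,"gripper":-1},
    {"rx":0,"ry":0,"rz":8,"dx":0,"dy":0,"dz":0,"gripper":-1},
    {"rx":0,"ry":0,"rz":0,"dx":0,"dy":0,"dz":0,"gripper":-1},
  ],
)

```text
clock: 93.48
tcp_pos: [0.4356, 0.2875, 0.2481]
orientation: [2.261, 2.181, -0.002]
contact_force: [-0.2, 0.1, -5.3]
grip_width: 0.0232
gripper_force: 40.7
```

```bash
python3 - <<'E'
from h import *
log(); go([.410,.3445,.033],-2.3)
E
```

```text
t 93.47 tcp [435.6 287.5 248.1] yaw -2.1 tilt [-0.001 -0.001 -1.   ] F [-0.2  0.1 -5.3] w 23.2 j [-1.54  0.37  1.06  1.97 -0.38  1.02 -0.34]
rz 0.2  dx 55.9 dy -27.9 dz 215.1
```

>>> step_arm(
  moves=[
    {"rx":0,"ry":0,"rz":0.2,"dx":28,"dy":-14,"dz":30,"gripper":-1},
    {"rx":0,"ry":0,"rz":0,"dx":28,"dy":-14,"dz":30,"gripper":-1},
    {"rx":0,"ry":0,"rz":0,"dx":0,"dy":0,"dz":40,"gripper":-1},
    {"rx":0,"ry":0,"rz":0,"dx":0,"dy":0,"dz":40,"gripper":-1},
    {"rx":0,"ry":0,"rz":0,"dx":0,"dy":0,"dz":35,"gripper":-1},
    {"rx":0,"ry":0,"rz":0,"dx":0,"dy":0,"dz":0,"gripper":-1},
    {"rx":0,"ry":0,"rz":0,"dx":0,"dy":0,"dz":0,"gripper":-1},
  ],
)

```text
clock: 94.35
tcp_pos: [0.4109, 0.3456, 0.0745]
orientation: [2.265, 2.177, 0.002]
contact_force: [0.0, 0.4, -4.2]
grip_width: 0.0229
gripper_force: 41.0
```

```bash
python3 - <<'E'
from h import *
log(); go([.410,.3445,.030],-2.3)
E
```

```text
t 94.35 tcp [410.9 345.6  74.5] yaw -2.2 tilt [ 0.001  0.001 -1.   ] F [ 0.   0.4 -4.2] w 22.9 j [-1.4   0.64  0.77  2.06 -0.69  0.72 -0.22]
rz 0.1  dx -1.1 dy -0.9 dz 44.5
```

>>> step_arm(
  moves=[
    {"rx":0,"ry":0,"rz":0,"dx":-1,"dy":-1,"dz":18,"gripper":-1},
    {"rx":0,"ry":0,"rz":0,"dx":0,"dy":0,"dz":14,"gripper":-1},
    {"rx":0,"ry":0,"rz":0,"dx":0,"dy":0,"dz":8,"gripper":-1},
    {"rx":0,"ry":0,"rz":0,"dx":0,"dy":0,"dz":4,"gripper":-1},
    {"rx":0,"ry":0,"rz":0,"dx":0,"dy":0,"dz":0,"gripper":-1},
    {"rx":0,"ry":0,"rz":0,"dx":0,"dy":0,"dz":0,"gripper":-1},
  ],
)

```text
clock: 95.1
tcp_pos: [0.4085, 0.3442, 0.03]
orientation: [-2.264, -2.175, 0.001]
contact_force: [-5.0, -2.4, 8.3]
grip_width: 0.0233
gripper_force: 42.8
```

>>> step_arm(
  moves=[
    {"rx":0,"ry":0,"rz":0,"dx":0,"dy":0,"dz":0.5,"gripper":-0.1},
    {"rx":0,"ry":0,"rz":0,"dx":0,"dy":0,"dz":0,"gripper":-0.05},
    {"rx":0,"ry":0,"rz":0,"dx":0,"dy":0,"dz":0,"gripper":-0.05},
    {"rx":0,"ry":0,"rz":0,"dx":0,"dy":0,"dz":-20,"gripper":-0.05},
    {"rx":0,"ry":0,"rz":0,"dx":0,"dy":0,"dz":-50,"gripper":-0.05},
    {"rx":0,"ry":0,"rz":0,"dx":0,"dy":0,"dz":-60,"gripper":0},
    {"rx":0,"ry":0,"rz":0,"dx":0,"dy":0,"dz":-60,"gripper":0},
    {"rx":0,"ry":0,"rz":0,"dx":-50,"dy":20,"dz":-20,"gripper":0},
    {"rx":0,"ry":0,"rz":0,"dx":-50,"dy":20,"dz":-20,"gripper":0},
    {"rx":0,"ry":0,"rz":0,"dx":-50,"dy":20,"dz":0,"gripper":0},
    {"rx":0,"ry":0,"rz":0,"dx":-50,"dy":0,"dz":0,"gripper":0},
    {"rx":0,"ry":0,"rz":0,"dx":-50,"dy":0,"dz":0,"gripper":0},
    {"rx":0,"ry":0,"rz":0,"dx":-50,"dy":0,"dz":0,"gripper":0},
    {"rx":0,"ry":0,"rz":0,"dx":-50,"dy":0,"dz":0,"gripper":0},
    {"rx":0,"ry":0,"rz":0,"dx":0,"dy":0,"dz":0,"gripper":0},
    {"rx":0,"ry":0,"rz":0,"dx":0,"dy":0,"dz":0,"gripper":0},
  ],
)

```text
clock: 97.1
tcp_pos: [0.455, -0.0073, 0.2588]
orientation: [-2.266, -2.176, -0.001]
contact_force: [-0.2, -0.1, -0.7]
grip_width: 0.0426
gripper_force: 0.0
```

```bash
python3 - <<'E'
from h import *
log(); a=snap('top','t25'); b=snap('side','s25')
caps(a,98,190,155,275,.034,hi=95,lo=35)
g=a[195:275,98:155].max(2); print('\n'.join(''.join('#' if v<62 else '+' if v<95 else '-' if v<130 else '.' for v in row) for row in g[::3]))
g0=cv2.imread('pics/s0.png').astype(int); d=np.abs(b.astype(int)-g0).max(2)
print('guard/clamp diff vs start'); print('\n'.join(''.join('#' if v>60 else '+' if v>30 else '.' for v in row) for row in d[92:222:3,195:350:2]))
E
```

```text
t 97.1 tcp [455.   -7.3 258.8] yaw -2.3 tilt [ 0.     0.001 -1.   ] F [-0.2 -0.1 -0.7] w 42.6 j [-1.18  0.18  1.21  2.1  -0.21  0.98  0.1 ]
cap 2135 c [401.8 339.2] ang 88.0 ((401.98443603515625, 338.45849609375), (83.84013366699219, 48.2814826965332), 88.19320678710938)
cap 2031 c [500.8 334.6] ang 87.0 ((500.9686279296875, 334.27520751953125), (86.491455078125, 46.043025970458984), 86.34054565429688)
cap 1403 c [445.3 262.6] ang -2.4 ((445.8529357910156, 262.1241149902344), (9.049718856811523, 245.4147186279297), 87.69589233398438)
----+++-------------....-----......................+-----
--..#+.............................................#-----
--..#+...........................................-.##----
--..#+............................................-##----
---.#+............................................-+-----
---.#+...............---+++++--+-+-...............-#-----
---.#+...............++++++++++++##-..............++-----
---.#+.......-++++++++++++++++++++###+++##-.......++-----
.---#+.......++++++++##+........-+++++++##+.......#+-----
-.-++-.......++++++##+............++++
[... 3807 characters left out ...]
.........................++....+....................................
.....................................++.....+.................................
.......................................++.....+...............................
...........+..+..........................+++....+.............................
............+++.............................++................................
...........+.+.+..............................+++.............................
.......+.....+................................................................
...+++#+++....................................................................
#+++##++##++..................................................................
```

Both caps lie flat in the tray, the guard is up at its stop, and the clamp matches its initial open pose.

```bash
python3 -c "
from bench import r
print(r.hand_in())"
```

```text
the job is handed in; nothing more can be done
None
```

I handed the job in at about 97 s of robot time. The two caps present were seated in nests 2 and 1, clamped and guarded, and start was pressed. Both now lie flat in the tray, with the guard up and the clamp open. The clamp handle slipped from the fingers several times while opening, and at one point the tool took about 38 N, possibly the gripper body on the bar.

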